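# Load the analyser's cassettes and reagent packs

## Task

Load the analyser for the next run: take every test cassette from the supply stand and put each into its own slot of the reader rack, tilting its lower edge in and then straightening it upright under the keeper lips, fully down. Move the spent pack from the dock to the middle of the discard tray and stack the fresh packs in its place, the tall one on the dock and the low one on top of it, with every lug dropped into its matching notch. When all is loaded, press the start key fully down and let go; do not knock over the bottle, jar or beaker.

Things in the scene. Friction and masses are not known exactly. Their poses are not given: they have to be found in the camera images.
- cassette1_mid (a point): Centre, 47 mm above the lower edge, of a test cassette: thin white plate 56 wide (y) x 6 thick (x) x 60 high (z), 60 g, with a grey grip tab, 26 wide x 10 thick x 34 high, on the middle of its top edge. It starts in the stand, z along the plate up to the tab, leaning 20 degrees from vertical with the tab towards its -x (robot side). Lift it out along its z. Front and back are alike.
- cassette2_mid (a point): Centre of another cassette, the same in all (see cassette1_mid). Three or four are present; they are interchangeable and may go in any slots, one in each.
- cassette3_mid (a point): Centre of another cassette, the same in all (see cassette1_mid).
- cassette4_mid (a point): Centre of another cassette, the same in all (see cassette1_mid).
- stand: Fixed dark steel supply stand, 70 x 276 mm, lower than 75 mm, with four leaning places 66 mm apart along its y. Origin: centre of its length, on the counter. On the -x side of each cassette's ends are leaning ribs that leave the middle 44 mm of the plate free; the tabs stand free above.
- slot1 (a point): Middle of the floor of a slot of the fixed reader rack (90 x 290 mm). A slot is a channel 11 mm wide (x), 62 long (y), 10 deep, floor 14 mm above the counter; four in one row, 66 mm apart along y; z up; -x is the open side, facing the robot. At both ends of each slot, on the +x side, stand posts, their front face 6 mm to +x of the slot's centre line, with a keeper lip on top (see slot2).
- slot2 (a point): Middle of the next slot's floor. The keeper lips jut from the posts to -x, to 3 mm beyond the slot's centre line, 64 to 70 mm above the floor, over the plate's ends (more than 22 mm in y from the middle), so a plate cannot be let down upright. Between the posts (44 mm) all is open for a grip on the tab.
- slot3 (a point): Middle of the third slot's floor. The lower edge goes in with the top leaning about 20 degrees to -x, sliding along the plate's own length to pass below the lips; at that lean and 5 mm above the floor its middle fits 0 to 2 mm to +x of the centre line.
- slot4 (a point): Middle of the last slot's floor. Once the lower edge is in, swing the top to +x under the lips until the plate stands upright or rests back on the posts. Left leaning to -x it falls open, about 0.5 rad, and stays so; pushing its tab to +x straightens it.
- dock_top (a point): Middle of the top face of the fixed dock, 24 mm above the counter (foot plate 100 x 76 x 6 mm; block 80 (x) x 60 (y)). In the top are two notches 8 mm deep, open to the ends, from 22 to 40 mm from the middle along x: a wide one (52 mm in y) at the +x end, a narrow one (40 mm) at the -x end. z up.
- tall_mid (a point): Centre (25 mm up) of the tall reagent pack, white, 80 (x) x 60 (y) x 50 mm (z), about 220 g. It stands on two lugs 7 mm high, 14 long, centred 33 mm from the middle: a wide one (48 mm in y) at +x, a narrow one (36 mm) at -x. Its top has the same notches as the dock, wide at +x. Seated on the dock, its body rests on the dock's top and this point is 18 mm above dock_top.
- low_mid (a point): Centre (17 mm up) of the low reagent pack, white, 80 (x) x 60 (y) x 34 mm (z), about 150 g; flat top, with a small round cap 8 mm high 22 mm to +x of its middle. Same lugs beneath as the tall pack, wide at +x. Seated on the tall pack this point is 35 mm above tall_mid.
- spent_mid (a point): Centre (17 mm up) of the spent pack, which starts seated on the dock: same body, lugs and size as the low pack but with no cap on its flat top, about 120 g.
- tray_floor (a point): Middle of the floor, 4 mm above the counter, of the fixed discard tray, a shallow steel tray 120 (x) x 104 (y) mm, rim 12 mm above the counter, walls 4 mm. z up.
- start (a joint): The start key: a round white push key 30 mm across on a small grey housing. Value: m pressed, 0 to 0.006 fully down, about 5 N; springs back.
- start_top (a point): Middle of the top of the start key; press straight down.
- bottle: White capped bottle 64 mm across, 150 mm high; origin at the centre of its underside. Not part of the job.
- jar: Amber jar 60 mm across, 75 mm high; origin at the centre of its underside. Not part of the job.
- beaker: Glass beaker 70 mm across, 85 mm high; origin at the centre of its underside. Not part of the job.

How it is judged:
By the outcome, as a careful person would: the job done as asked, in the order asked, and still so for the second after the job is handed in, with the robot touching nothing.
Of cassette1, cassette2, cassette3, cassette4 only 3 to 4 are there at a start; the rules pass over those that are not, and their reading is None.
At some moment in a run one of tall_pack, low_pack may be knocked a few centimetres aside while the robot is not near it.
It also fails if it takes over 210 s, if anything falls off the work surface, if the arm or the gripper's body presses on something with over 40 N, if the wrist force passes 120 N, or if a joint passes its speed limit or range.

## Robot

A 7-joint arm with a two-finger parallel gripper is mounted at the origin on the work surface. World frame = base frame: x ahead of the robot, y to its left, z up, the work surface at z = 0. Lengths are in m, angles in rad, forces in N, time in s.
With the tool pointing down it reaches from about 0.35 to 0.775 m from the base axis. Payload 3.1 kg.
Tool frame: the origin (TCP) lies on the centre line of the jaws, within the pads' length; the fingertips stand 22 mm ahead of it and the grasp point (between the pads) lies 3 mm ahead of it; z points along the fingers, y is the direction in which the jaws open and shut (so a half turn about z gives the same grasp; the last joint's range is limited). The gripper opens to 85 mm and grips with 20 to 120 N. Pads are 22 mm wide; open, the fingers measure 114 mm over their backs; the gripper's body (76 mm by 85 mm) begins 54 mm behind the grasp point. The pads swing forward as they close: fully open they stand 13 mm farther back than shut.
Start: joints at [1.144, 0.311, 0.014, 1.512, -0.004, 1.319, -0.027], TCP at [0.206, -0.51, 0.221] pointing down, gripper open.
Joint ranges: [-2.7, 2.7], [-0.3, 1.91], [-1.27, 1.3], [0.12, 2.57], [-1.44, 4.58], [0.2, 2.03], [-3.05, 3.05]. Speed limits (rad/s): [2.79, 2.79, 3.14, 3.14, 3.14, 3.14, 3.14].

## Interface

Orientations are given as a unit quaternion [x, y, z, w].
In Python, from station import readout, viewer, manip gives the robot as it stands.
- The arm moves only by the tool step_arm, never from a script. Its argument "series" is a list of rows, each a list of 7 numbers: the shift along the world's x, y, z in mm, then the turn, a rotation vector about the world's x, y, z in rad, then the opening, from -1 (shut) to 1 (fully open). In form: [[dx, dy, dz, wx, wy, wz, jaw], ...]. A call has 1 to 20 rows; each row shifts and turns the commanded pose from where the row before left it; what a row does not reach is not made up. A row lasts 1/12 s, in which the tool goes at most 41.7 mm and 7.16 degrees, less where a joint would pass 70% of its speed; a pose out of reach is approached as far as the arm can. A call is refused whole if a number of a shift passes 41.7 or a number of a turn 0.125, either way. A call with a gripper value outside its range is refused whole. The fingers move at their own pace and stop on an object; the grip force is fixed at half the most. Time passes only in rows, so rows that do not move let the fingers close. It gives the time, the measured TCP pose, the force and the opening at its end, in the units of the state.
- readout.sense(): the state, without advancing time (a new reading comes with each control period).
- viewer.read_camera(name): name is "side" or "top" or "wrist"; returns a dict with "pixels" (384x512x3 uint8, red, green, blue), "z_map" (384x512 float32, m along the optical axis (not along the pixel's ray), 0 where there is no reading), "camera_matrix" (3x3 intrinsics, pixels), "xyz" and "orientation" of the camera in the world. Camera axes: x right, y up, looking along -z (the intrinsics and any distortion apply to the point x, -y, -z); pixel columns grow to the right and rows downward; lengths in m; the calibration is good to about 2 mm. A picture is of the moment at which its call begins.
- manip.finish_job(): hands the job in, once; it reports no verdict.
The state is a dict: "time_s": time; "q": joint angles; "joint_velocities": joint speeds; "joint_efforts": joint torques, N m; "ee_pos": TCP position; "tcp_rot": TCP orientation; "ft_force": force on the tool from outside, world axes, zero at the start; "ft_torque": the same for the moment, N m; "gripper_width": finger opening in m.
Only numpy, scipy, OpenCV 4.12 (cv2) and the standard library are available. Lean on these libraries where they do the work, as an engineer would, in place of code of your own. Each camera call takes 0.05 s, during which the arm holds its last target.

## Working session

There is one attempt and no reset: what is moved stays moved. The work goes in short steps, Python scripts to look and compute and a tool call to move; the robot and the scene stay as the last step left them, time stands still between calls to the robot, and variables do not carry over. Pictures are saved under pics/ and viewed, and the job is handed in when it is done.

Besides the shell and the picture viewer there is one more tool, called after "Call:" as name(argument=value, ...) on one line, values as JSON. step_arm: Moves the arm, as the interface text tells. Its arguments: {"type":"object","properties":{"series":{"type":"array","items":{"type":"array","items":{"type":"number"}}}},"required":["series"]}

```bash
ls; mkdir -p pics; cat > h.py <<'E'
import numpy as np, cv2
from scipy.spatial.transform import Rotation as R
from station import readout, viewer, manip
def cam(n,save=None):
    c=viewer.read_camera(n)
    if save: cv2.imwrite('pics/'+save+'.png',c['pixels'][:,:,::-1])
    return c
def pts(c):
    # world points from depth map
    K=np.array(c['camera_matrix']);z=c['z_map'];h,w=z.shape
    v,u=np.mgrid[0:h,0:w]
    P=np.stack([(u-K[0,2])/K[0,0]*z,-(v-K[1,2])/K[1,1]*z,-z],-1)
    return P@R.from_quat(c['orientation']).as_matrix().T+np.array(c['xyz'])
E
python3 - <<'E'
from h import *
for n in ['side','top','wrist']:
    c=cam(n,n+'0'); print(n,c['camera_matrix'],c['xyz'],c['orientation'],[k for k in c])
print(readout.sense())
E
```

```text
pics
side [[400.76115855   0.         258.66318724]
 [  0.         400.76115855 186.87330138]
 [  0.           0.           1.        ]] [0.17668435 0.76049896 0.59902731] [-0.12241107  0.46557711  0.84567672 -0.23040046] ['pixels', 'z_map', 'camera_matrix', 'xyz', 'orientation']
top [[427.57556148   0.         252.68000984]
 [  0.         427.57556148 196.34251096]
 [  0.           0.           1.        ]] [0.42862161 0.01975359 1.32180968] [-0.04257998  0.05874636  0.70951797 -0.70094226] ['pixels', 'z_map', 'camera_matrix', 'xyz', 'orientation']
wrist [[285.95081532   0.         250.63806357]
 [  0.         285.95081532 194.69787369]
 [  0.           0.           1.        ]] [ 0.28161076 -0.47906629  0.37156406] [-0.13217368  0.09050916 -0.55138713  0.81872489] ['pixels', 'z_map', 'camera_matrix', 'xyz', 'orientation']
{'time_s': 0.15, 'q': array([ 1.14428113,  0.31157827,  0.01399786,  1.5126832 , -0.00440112,
        1.31918573, -0.02715831]), 'joint_velocities': array([-7.59727922e-04, -2.34514641e-04,  3.99591521e-04, -6.05908363e-03,
       -2.80670398e-04,  6.15862315e-05,  4.63003919e-04]), 'joint_efforts': array([ 1.17104682e-03, -3.80271256e+01,  1.46554713e-01, -2.30849147e+01,
        1.20831857e-02,  9.72504204e-03,  3.65989445e-05]), 'ee_pos': array([ 0.20626398, -0.50924757,  0.21985294]), 'tcp_rot': array([ 9.81535364e-01,  1.91278588e-01, -2.13547609e-04, -8.86558441e-04]), 'ft_force': array([-0.35542544, -1.01228556,  0.06165548]), 'ft_torque': array([-0.04459974,  0.03765945,  0.00963441]), 'gripper_width': 0.08545767199046721}
```

View pics/side0.png

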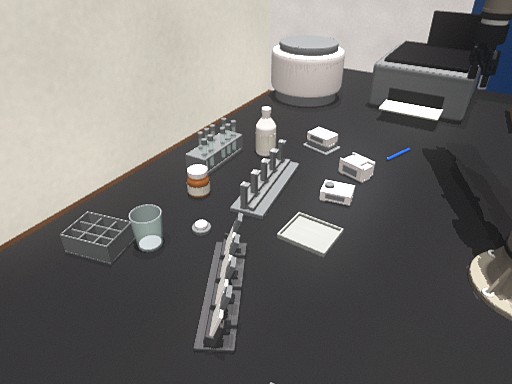

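View pics/top0.png

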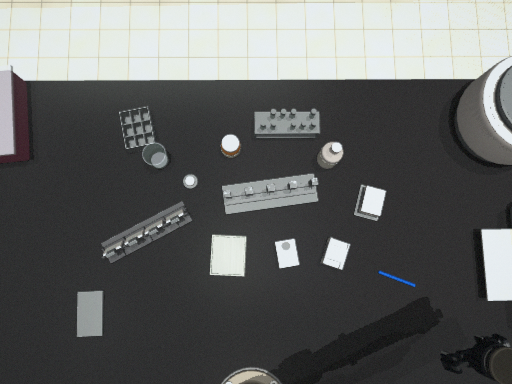

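View pics/wrist0.png

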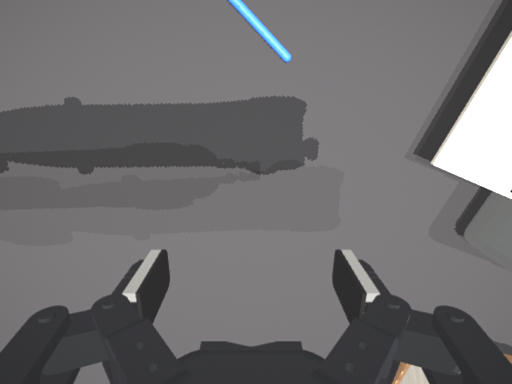

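```bash
python3 - <<'E'
from h import *
c=cam('top');np.savez('top0.npz',**c)
im=c['pixels'][:,:,::-1]
cv2.imwrite('pics/top_z1.png',cv2.resize(im[190:275,90:200],None,fx=7,fy=7,interpolation=cv2.INTER_CUBIC))
cv2.imwrite('pics/top_z2.png',cv2.resize(im[165:280,200:395],None,fx=4,fy=4,interpolation=cv2.INTER_CUBIC))
P=pts(c)
for n,(u,v) in dict(tray=(228,256),packA=(287,258),packB=(337,254),spent=(373,200),bottle=(335,148),jar=(230,143),beak=(155,155),start=(190,181),rackbase=(270,203)).items():
    print(n,P[v,u].round(4))
E
```

```text
tray [0.4358 0.066  0.0058]
packA [ 0.4273 -0.1112  0.032 ]
packB [ 0.437  -0.259   0.0454]
spent [ 0.5968 -0.3733  0.0526]
bottle [ 0.7338 -0.2434  0.1482]
jar [0.7696 0.0556 0.0793]
beak [0.7528 0.2931 0.0059]
start [0.6655 0.1807 0.0242]
rackbase [ 0.5959 -0.0647  0.015 ]
```

View pics/top_z1.png

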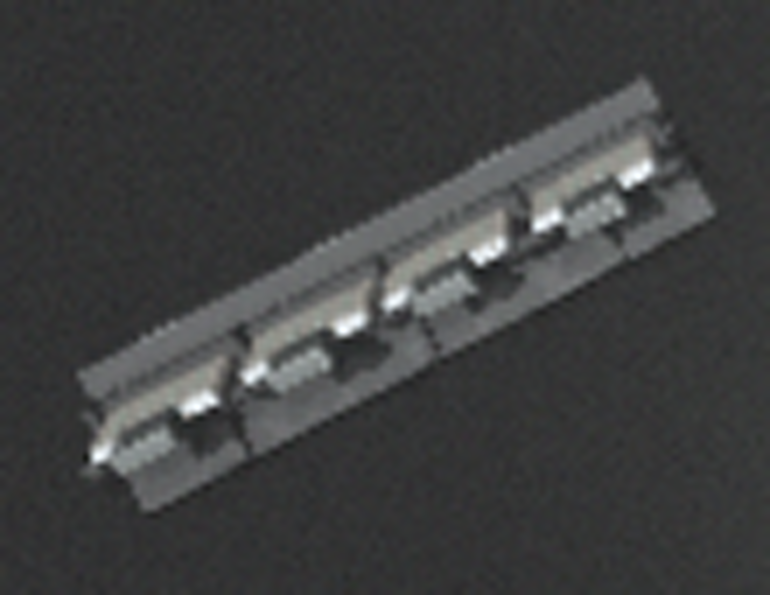

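View pics/top_z2.png

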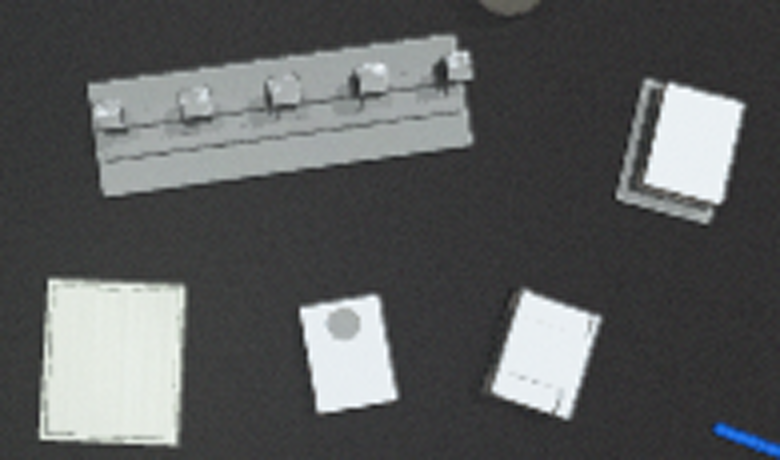

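```bash
cat >> h.py <<'E'
def ray(c,uv,z):
    """pixel(s) -> world on plane z"""
    K=np.array(c['camera_matrix']);uv=np.atleast_2d(uv).astype(float)
    d=np.stack([(uv[:,0]-K[0,2])/K[0,0],-(uv[:,1]-K[1,2])/K[1,1],-np.ones(len(uv))],-1)
    d=d@R.from_quat(c['orientation']).as_matrix().T; o=np.array(c['xyz'])
    return o+d*((np.asarray(z)-o[2])/d[:,2])[:,None]
def proj(c,X):
    K=np.array(c['camera_matrix']);p=(np.atleast_2d(X)-np.array(c['xyz']))@R.from_quat(c['orientation']).as_matrix()
    return np.stack([K[0,0]*p[:,0]/-p[:,2]+K[0,2],K[1,1]*-p[:,1]/-p[:,2]+K[1,2]],-1)
def rect(c,mask,z,sub=None):
    """min area rect of mask's largest contour cast on plane z: centre, sizes, yaw of long side"""
    cs,_=cv2.findContours(mask.astype(np.uint8),cv2.RETR_EXTERNAL,cv2.CHAIN_APPROX_NONE)
    k=max(cs,key=cv2.contourArea).reshape(-1,2)
    W=ray(c,k,z)[:,:2]
    (ctr,sz,a)=cv2.minAreaRect((W*1000).astype(np.float32))
    if sz[0]<sz[1]: sz=sz[::-1]; a+=90
    a=(a+90)%180-90
    return np.array(ctr).round(1),np.array(sz).round(1),round(a,2)
def roi(shape,u0,u1,v0,v1):
    m=np.zeros(shape[:2],bool);m[v0:v1,u0:u1]=True;return m
E
python3 - <<'E'
from h import *
c=dict(np.load('top0.npz'))
P=pts(c);im=c['pixels'];H=P[...,2];br=im.max(2)
print('counter noise',H[330:360,300:400].mean(),H[330:360,300:400].std())
for n,(u0,u1,v0,v1),zz,th in [('rack',(215,325,165,220),.014,90),('stand',(95,200,195,270),.006,60),('spent',(360,390,180,215),.051,215),('tall',(318,355,232,275),.050,170),('low',(270,302,235,272),.034,170),('tray',(205,250,230,282),.012,140),('dockfoot',(350,392,178,225),.006,90)]:
    m=roi(br.shape,u0,u1,v0,v1)&(br>th)
    print(n,m.sum(),rect(c,m,zz),np.median(H[m]).round(4))
c2=cam('side');np.savez('side0.npz',**c2)
E
```

```text
counter noise 0.005168123887602918 0.08690138480979293
rack 2644 (array([628.2, -68.8]), array([298.8,  91.3]), -82.59) 0.0159
stand 2018 (array([511. , 321.6]), array([294.5,  72. ]), -62.55) 0.0153
spent 490 (array([ 596. , -373.7]), array([78.1, 57.9]), -15.92) 0.0508
tall 538 (array([ 439.2, -254.9]), array([78.8, 59.8]), -19.34) 0.0483
low 528 (array([ 442., -110.]), array([78.8, 59.2]), 8.81) 0.0343
tray 1379 (array([439.1,  66.5]), array([120.5, 104.8]), -3.37) 0.0046
dockfoot 753 (array([ 596.8, -377.8]), array([103.1,  83.3]), -15.68) 0.0492
```

Call:
step_arm(series=[[20, 20, 15, 0, 0, 0, 1], [20, 20, 15, 0, 0, 0, 1], [20, 20, 10, 0, 0, 0, 1], [20, 20, 10, 0, 0, 0, 1], [20, 20, 10, 0, 0, 0, 1], [20, 20, 10, 0, 0, 0, 1], [20, 20, 10, 0, 0, 0, 1], [20, 20, 10, 0, 0, 0, 1], [20, 20, 10, 0, 0, 0, 1], [20, 20, 10, 0, 0, 0, 1], [20, 20, 0, 0, 0, 0, 1], [20, 20, 0, 0, 0, 0, 1], [0, 0, 0, 0, 0, 0, 1], [0, 0, 0, 0, 0, 0, 1]])

```text
time_s: 1.42
ee_pos: [0.4477, -0.2677, 0.3304]
tcp_rot: [0.981, 0.194, 0.0, -0.0]
ft_force: [-0.3, -0.2, 0.5]
gripper_width: 0.0857
```

```bash
python3 - <<'E'
from h import *
c=cam('wrist','w1');np.savez('w1.npz',**c)
im=c['pixels'][:,:,::-1]
s=readout.sense();print(s['ee_pos'],s['tcp_rot'],s['q'],s['ft_force'])
E
```

```text
[ 0.44643251 -0.26959168  0.3304131 ] [ 9.81417803e-01  1.91882271e-01 -5.34953389e-04  5.55655728e-05] [ 0.66986335  0.22938148 -0.20514944  1.35690256  0.04708446  1.56074351
 -0.71520329] [-0.7315531  -0.96973794 -0.13442876]
```

View pics/w1.png

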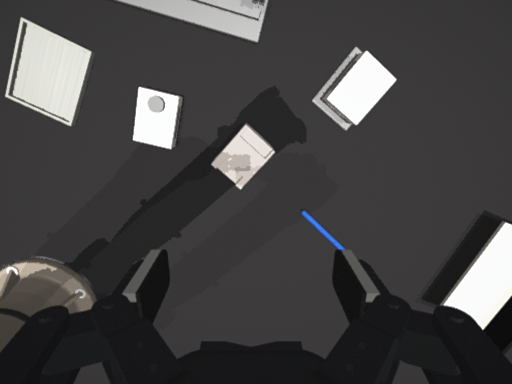

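```bash
python3 - <<'E'
from h import *
c=dict(np.load('w1.npz'))
im=c['pixels'][:,:,::-1]
cv2.imwrite('pics/w1z.png',cv2.resize(im[110:200,195:290],None,fx=6,fy=6,interpolation=cv2.INTER_CUBIC))
P=pts(c)
m=(np.abs(P[...,2]-.042)<.004)&roi(im.shape,195,290,110,200)
m2=(np.abs(P[...,2]-.050)<.004)&roi(im.shape,195,290,110,200)
o=np.zeros((90,95,3),np.uint8);o[m[110:200,195:290]]=(0,0,255);o[m2[110:200,195:290]]=(0,255,0)
cv2.imwrite('pics/w1zm.png',cv2.resize(o,None,fx=6,fy=6,interpolation=cv2.INTER_NEAREST))
E
```

```text
(no output)
```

View pics/w1z.png

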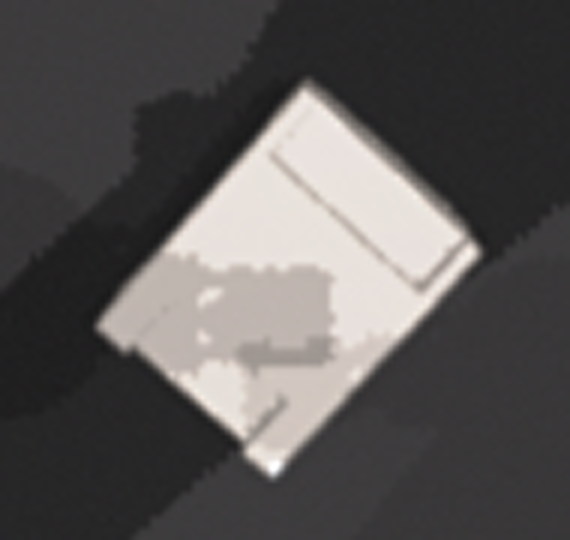

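View pics/w1zm.png

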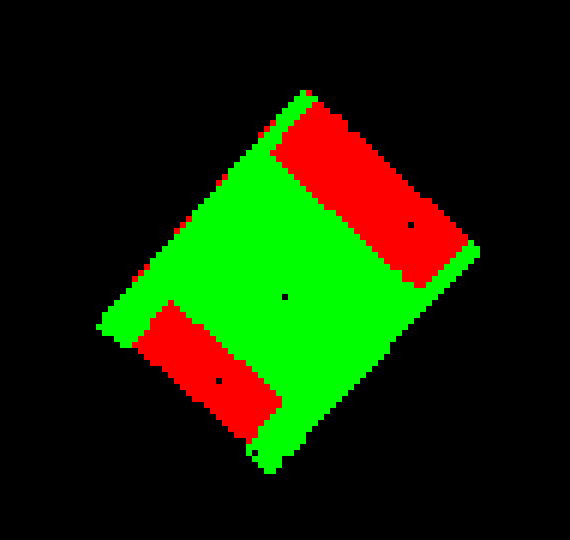

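Call:
step_arm(series=[[0, 30, 0, 0, 0, 0.1, 0], [0, 30, 0, 0, 0, 0.1, 0], [0, 30, 0, 0, 0, 0.1, 0], [0, 30, 0, 0, 0, 0.1, 0], [0, 30, 0, 0, 0, 0.1, 0], [0, 30, 0, 0, 0, 0.1, 0], [0, 30, 0, 0, 0, 0.1, 0], [0, 30, 0, 0, 0, 0.1, 0], [0, 30, 0, 0, 0, 0.1, 0], [0, 30, 0, 0, 0, 0.1, 0], [0, 30, 0, 0, 0, 0.1, 0], [0, 30, 0, 0, 0, 0.1, 0], [0, 30, 0, 0, 0, 0.1, 0], [0, 30, 0, 0, 0, 0.1, 0], [0, 30, 0, 0, 0, 0.1, 0], [0, 30, 0, 0, 0, 0.1, 0], [0, 30, 0, 0, 0, 0.065, 0], [0, 0, 0, 0, 0, 0, 0], [0, 0, 0, 0, 0, 0, 0]])

```text
time_s: 3.05
ee_pos: [0.4464, 0.2404, 0.3303]
tcp_rot: [0.519, 0.855, -0.0, -0.0]
ft_force: [0.3, -0.6, -0.6]
gripper_width: 0.0426
```

```bash
python3 - <<'E'
from h import *
c=cam('wrist','w2');np.savez('w2.npz',**c)
s=readout.sense();print(s['ee_pos'],s['tcp_rot'],s['q'],s['ft_force'],s['gripper_width'])
E
```

```text
[0.44710057 0.23868058 0.33035995] [ 5.20105010e-01  8.54101899e-01 -7.57781934e-04  3.89060874e-04] [ 0.05670381  0.26058376 -0.75358291  1.38062289  0.17846476  1.57011056
 -0.20324914] [ 0.69419618 -0.49742235 -0.21779506] 0.04271852274555066
```

View pics/w2.png

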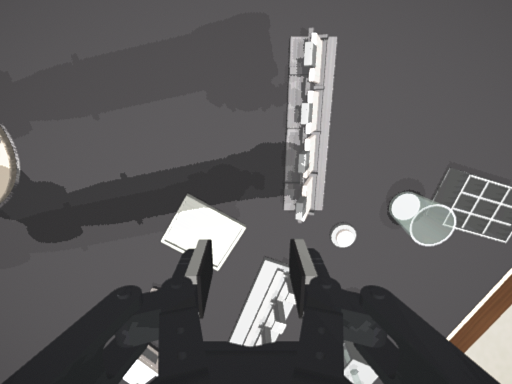

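```bash
python3 - <<'E'
from h import *
c=dict(np.load('w2.npz'));P=pts(c);im=c['pixels']
print('counter z',np.median(P[20:60,50:250,2]))
t=dict(np.load('top0.npz'));PT=pts(t)
def ana(P,name,roi_):
    m=roi_&(P[...,2]>.004)&(P[...,2]<.14)
    X=P[m]
    base=X[(X[:,2]<.03)]
    r=cv2.minAreaRect((base[:,:2]*1000).astype(np.float32));print(name,'base rect',r)
    return X
X=ana(P,'wrist',roi(im.shape,275,345,20,230))
XT=ana(PT,'top',roi(im.shape,95,200,195,270))
yaw=np.radians(27.45);c0=np.array([.511,.3216])
Rz=np.array([[np.cos(yaw),-np.sin(yaw)],[np.sin(yaw),np.cos(yaw)]])
for nm,Y in (('w',X),('t',XT)):
    L=(Y[:,:2]-c0)@Rz  # local
    hi=Y[:,2]>.078
    print(nm,'zmax',np.percentile(Y[:,2],99.8))
    for y in (-99,-33,33,99):
        k=hi&(np.abs(L[:,1]*1000-y)<30)
        print(y,k.sum(),(L[k].min(0)*1000).round(1),(L[k].max(0)*1000).round(1),Y[k,2].max().round(4))
E
```

```text
counter z -0.0013146363788639204
wrist base rect ((524.7697143554688, 294.5758361816406), (106.76983642578125, 323.64276123046875), 35.78059387207031)
top base rect ((513.039794921875, 314.589111328125), (323.44140625, 226.71595764160156), 89.3953628540039)
w zmax 0.11084250225040838
-99 222 [ -32.4 -122.1] [-12.3 -83. ] 0.1112
-33 243 [-32.3 -60.7] [-12.1  -3.6] 0.1109
33 249 [-32.3   3.1] [-12.5  49.8] 0.1116
99 320 [-32.5  76.6] [-12.2 116.9] 0.1112
t zmax 0.11542182840471704
-99 59 [ -30.7 -127.8] [-11.6 -80.1] 0.1171
-33 70 [-31.6 -62.4] [-12.  -11.9] 0.1155
33 71 [-30.8   3.7] [-11.8  50.6] 0.1176
99 72 [-31.3  69.1] [-11.6 120.4] 0.1185
```

```bash
cat >> h.py <<'E'
def local(X,c0,yawdeg):
    y=np.radians(yawdeg);Rz=np.array([[np.cos(y),-np.sin(y)],[np.sin(y),np.cos(y)]])
    L=X.copy();L[...,:2]=(X[...,:2]-np.asarray(c0))@Rz;return L
E
python3 - <<'E'
from h import *
c=dict(np.load('w2.npz'));P=pts(c);im=c['pixels'];P[...,2]+=.0013
L=local(P,[.511,.3216],27.45)
# base front edge: points z<.03 local range
b=(np.abs(L[...,2]-.006)<.012)&(np.abs(L[...,0])<.06)&(np.abs(L[...,1])<.16)
print('base z levels',np.histogram(L[b][:,2],bins=np.arange(-.004,.02,.002)))
for y0 in (-99,-33,33,99):
    k=(L[...,2]>.086)&(L[...,2]<.13)&(np.abs(L[...,1]*1000-y0)<30)&(np.abs(L[...,0])<.06)
    X=L[k]; 
    # -x face: iterative plane fit x=a+b z+ c y
    # tab coords rotated by 20deg: u along plate, n normal
    n=np.array([np.cos(np.radians(20)),0,np.sin(np.radians(20))]);u=np.array([-np.sin(np.radians(20)),0,np.cos(np.radians(20))])
    nn=X@n*1000;uu=X@u*1000
    print(y0,k.sum(),'y',np.percentile(X[:,1]*1000,[1,5,50,95,99]).round(1),'n',np.percentile(nn,[2,25,50,75,98]).round(1),'u',np.percentile(uu,[2,50,98,100]).round(1))
    f=nn<np.percentile(nn,40)+1
    A=np.c_[np.ones(f.sum()),X[f][:,2],X[f][:,1]];s=np.linalg.lstsq(A,X[f][:,0],rcond=None)[0];print('  lean',np.degrees(np.arctan(-s[1])),'yaw err',np.degrees(np.arctan(-s[2])))
o=im[20:230,265:350,::-1];cv2.imwrite('pics/w2z.png',cv2.resize(o,None,fx=2.8,fy=2.8,interpolation=cv2.INTER_CUBIC))
E
```

```text
base z levels (array([ 165, 3964, 2894,   72,   20,  137, 2246, 1548,   43,   28,   19]), array([-0.004, -0.002,  0.   ,  0.002,  0.004,  0.006,  0.008,  0.01 ,
        0.012,  0.014,  0.016,  0.018]))
-99 202 y [-121.6 -119.7 -106.1  -96.2  -96. ] n [ 6.7  9.9 12.9 15.9 16.4] u [ 87.8 112.  114.2 114.6]
  lean 17.91117144081161 yaw err -0.3906553895957996
-33 219 y [-53.1 -51.9 -39.6 -28.1 -27.8] n [ 6.9 10.1 13.3 16.1 16.5] u [ 87.7 112.3 114.6 114.8]
  lean 15.508617991575479 yaw err -0.5303354085536339
33 229 y [10.6 11.8 22.9 33.7 34.9] n [ 6.7 10.1 13.5 16.2 16.5] u [ 88.2 112.4 114.5 115.9]
  lean -44.356167728249915 yaw err -0.31489482240816813
99 297 y [ 78.1  78.3  90.1 102.3 103.7] n [ 7.  10.2 13.6 16.1 16.6] u [ 87.7 112.5 114.3 114.8]
  lean 16.570403957416936 yaw err 0.8029975791536775
```

View pics/w2z.png

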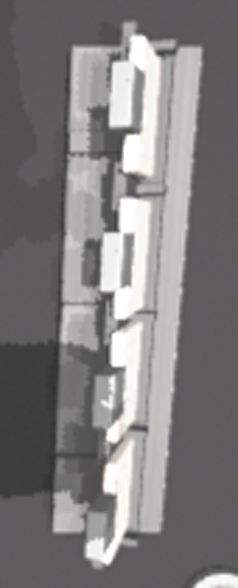

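Call:
step_arm(series=[[10, -34, 0, 0, 0, -0.03, 0], [10, -34, 0, 0, 0, -0.03, 0], [10, -34, 0, 0, 0, -0.03, 0], [10, -34, 0, 0, 0, -0.03, 0], [10, -34, 0, 0, 0, -0.03, 0], [10, -34, 0, 0, 0, -0.03, 0], [10, -34, 0, 0, 0, -0.03, 0], [10, -34, 0, 0, 0, -0.03, 0], [10, -34, 0, 0, 0, -0.03, 0], [10, -34, 0, 0, 0, -0.03, 0], [10, -34, 0, 0, 0, -0.03, 0], [10, -34, 0, 0, 0, -0.02, 0], [0, 0, 0, 0, 0, 0, 0], [0, 0, 0, 0, 0, 0, 0]])

```text
time_s: 4.27
ee_pos: [0.5649, -0.1743, 0.3296]
tcp_rot: [0.664, 0.748, -0.002, -0.0]
ft_force: [0.6, 1.1, -0.3]
gripper_width: 0.0428
```

```bash
python3 - <<'E'
from h import *
c=cam('wrist','w3');np.savez('w3.npz',**c)
s=readout.sense();print(s['ee_pos'],s['tcp_rot'],s['q'],s['ft_force'],s['gripper_width'])
P=pts(c);im=c['pixels']
print('counter',np.median(P[300:380,0:60,2]),np.median(P[...,2][(np.abs(P[...,2])<.006)]))
o=im[:,:,::-1];cv2.imwrite('pics/w3z.png',cv2.resize(o,(800,600),interpolation=cv2.INTER_CUBIC))
# fingers in tool frame
T=R.from_quat(s['tcp_rot']);F=(P-s['ee_pos'])@T.as_matrix()
k=(np.linalg.norm(F,axis=-1)<.06)&(F[...,2]>0)
X=F[k];
for sg in (-1,1):
    q=X[X[:,1]*sg>0];print(sg,len(q),'y in/out',np.percentile(q[:,1]*1000,[1,5,50,95,99]).round(1),'x',np.percentile(q[:,0]*1000,[1,50,99]).round(1),'z',np.percentile(q[:,2]*1000,[1,50,99,100]).round(1))
E
```

```text
[ 0.56529047 -0.17100925  0.33023414] [ 6.62338499e-01  7.49204357e-01 -6.39567006e-04 -3.67655441e-04] [ 0.56256501  0.41207375 -0.47526722  1.14465266  0.18523538  1.62663518
  0.25508234] [0.34159931 0.39851901 0.05127912] 0.04271411182969158
counter -0.0009299542443832187 -0.0014386792190055342Traceback (most recent call last):
  File "<stdin>", line 12, in <module>
    return _quantile_unchecked(
        a, q, axis, out, overwrite_input, method, keepdims, weights)
    return _ureduce(a,
                    func=_quantile_ureduce_func,
    ...<5 lines>...
                    overwrite_input=overwrite_input,
                    method=method)
    r = func(a, **kwargs)
    result = _quantile(arr,
                       quantiles=q,
    ...<2 lines>...
                       out=out,
                       weights=wgt)
    slices_having_nans = np.isnan(arr[-1, ...])
                                  ~~~^^^^^^^^^
IndexError: index -1 is out of bounds for axis 0 with size 0
```

View pics/w3z.png

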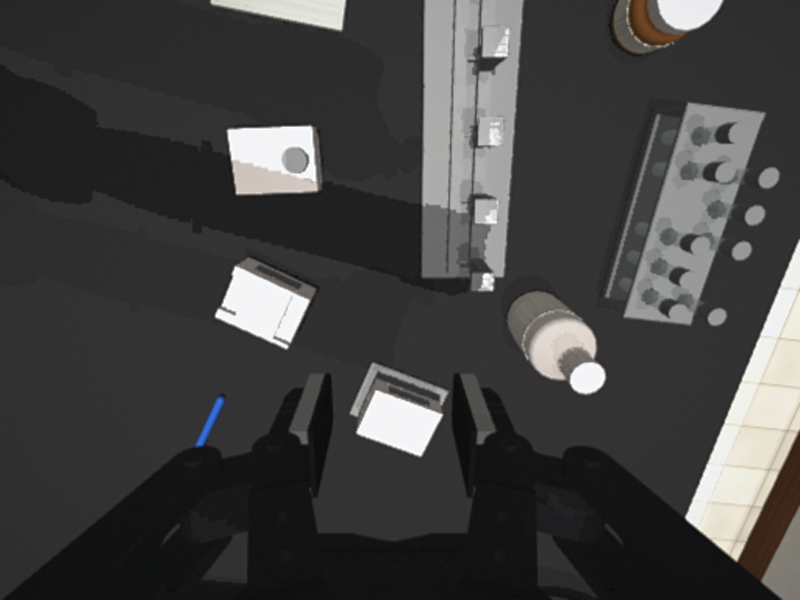

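```bash
python3 - <<'E'
from h import *
c=dict(np.load('w3.npz'));P=pts(c);im=c['pixels'];P[...,2]+=.0013
s=readout.sense();print(c['z_map'][250:330:10,205],c['z_map'][250:330:10,300])
L=local(P,[.628,-.069],7.4)
for y0 in (.06,-.0):
    k=(np.abs(L[...,1]-y0)<.006)&(np.abs(L[...,0])<.07)
    X=L[k];o=np.argsort(X[:,0]);X=X[o]*1000
    print(y0)
    for a in np.arange(-60,60,2): 
        q=X[(X[:,0]>=a)&(X[:,0]<a+2)]
        if len(q): print(int(a),np.percentile(q[:,2],[10,50,90]).round(1),end='; ')
E
```

```text
[0.13983098 0.13222486 0.13536361 0.13351806 0.13486278 0.1348848
 0.58800054 0.594949  ] [0.14078526 0.13264602 0.12405857 0.12385724 0.12239061 0.12348595
 0.12619564 0.5970241 ]
0.06
-60 [-0.7  0.1  1.2]; -58 [-1.  -0.1  1. ]; -56 [-1.1 -0.4  0.8]; -54 [-1.7 -0.4  0.9]; -52 [-0.9 -0.3  0.3]; -50 [-0.7 -0.3  0.4]; -48 [-0.7  2.7  7.4]; -46 [12.7 13.6 15. ]; -44 [12.5 13.3 14.5]; -42 [12.5 13.7 14.9]; -40 [13.  14.1 14.9]; -38 [12.5 13.5 14.4]; -36 [12.6 13.3 14.1]; -34 [13.  13.9 14.3]; -32 [12.9 14.  14.9]; -30 [12.9 14.  15.1]; -28 [12.6 13.5 14.4]; -26 [12.3 12.8 13.7]; -24 [13.6 14.2 15.1]; -22 [12.6 13.7 14.3]; -20 [13.1 19.6 24.9]; -18 [23.1 23.5 24.8]; -16 [22.6 23.5 24.9]; -14 [22.7 24.  24.4]; -12 [23.  23.8 24.5]; -10 [21.8 23.8 24.2]; -8 [22.7 23.5 24.5]; -6 [13.4 15.3 83.1]; -4 [13.2 82.2 84.6]; -2 [13.4 14.9 84.4]; 0 [13.6 82.1 84.5]; 2 [13.7 25.2 84.7]; 4 [22.1 44.8 83.6]; 6 [24.4 70.3 84.5]; 8 [24.3 66.6 84.6]; 10 [23.8 77.1 84.4]; 12 [25.3 74.1 83.8]; 14 [24.  74.5 84.1]; 16 [22.7 32.2 69.3]; 18 [12.1 12.8 14.5]; 20 [12.6 13.  14.5]; 22 [12.5 12.9 13.9]; 24 [12.  13
[... 763 characters left out ...]
4.5]; -22 [12.8 14.  14.5]; -20 [15.5 21.7 24.5]; -18 [22.2 23.6 24.1]; -16 [23.  23.9 24.8]; -14 [22.3 23.6 24.8]; -12 [23.3 23.8 24.5]; -10 [22.5 23.7 24.7]; -8 [21.9 23.4 24.6]; -6 [13.7 79.6 81.4]; -4 [14.5 82.8 84.5]; -2 [13.5 82.9 84.3]; 0 [13.5 83.5 84.8]; 2 [14.  25.6 84.4]; 4 [23.1 83.2 84.7]; 6 [83.4 83.9 84.7]; 8 [83.  83.8 84.3]; 10 [82.7 83.8 84.9]; 12 [82.4 83.3 84.6]; 14 [83.1 83.7 84.9]; 16 [82.2 83.  83.5]; 32 [13.  13.9 15.1]; 34 [13.1 13.5 14.7]; 36 [12.8 14.2 14.8]; 38 [12.5 13.3 14.3]; 40 [13.3 13.7 14.8]; 42 [12.6 13.1 13.8]; 46 [-0.9 -0.   0.4]; 48 [-1.4 -0.2  0.3]; 50 [-0.7  0.7  1.5]; 52 [-1.2 -0.3  0.6]; 54 [-0.7 -0.3  0.9]; 56 [-1.6 -0.8  1.5]; 58 [-2.1 -0.1  0.1];
```

```bash
cat > rack.py <<'E'
from h import *
from scipy.ndimage import label
def rack(c,c0=(.628,-.069),yaw=7.4,dz=.0013,verbose=True):
    P=pts(c);P[...,2]+=dz;L=local(P,c0,yaw)*1000
    inb=(np.abs(L[...,0])<60)&(np.abs(L[...,1])<165)
    # base top surface points -> rect
    k=inb&(np.abs(L[...,2]-14)<3)
    fe=[];be=[];rf=[];cf=[];cb=[];ys=[]
    for y in np.arange(-120,125,4.):
        q=L[inb&(np.abs(L[...,1]-y)<2)]
        d=q[(np.abs(q[:,2]-14)<3)][:,0]; r=q[(np.abs(q[:,2]-24)<2)&(q[:,0]<0)][:,0]
        ch=q[(np.abs(q[:,2]-14)<2.)&(q[:,0]>-10)&(q[:,0]<10)][:,0]
        if len(d)<5 or len(r)<5: continue
        ys.append(y);fe.append(d.min());be.append(d.max());rf.append(r.min());cf.append(r.max());cb.append(ch.max() if len(ch) else np.nan)
    ys=np.array(ys)
    for n,v in (('front',fe),('back',be),('railfront',rf),('chanfront',cf),('chan back',cb)):
        v=np.array(v);g=~np.isnan(v)
        med=np.median(v[g]);g&=np.abs(v-med)<3
        p=np.polyfit(ys[g],v[g],1);print(n,g.sum(),'x at y=0',p[1].round(2),'yaw corr deg',np.degrees(-p[0]).round(2))
    k=inb&(L[...,2]>80)
    lab,n=label(k)
    for i in range(1,n+1):
        q=L[lab==i]
        if len(q)>15: print('lip',len(q),'x',np.percentile(q[:,0],[1,99]).round(1),'y',np.percentile(q[:,1],[1,99]).round(1),'z',np.median(q[:,2]).round(1))
if __name__=='__main__':
    rack(dict(np.load('w3.npz')))
    print('top');rack(dict(np.load('top0.npz')),dz=0)
E
python3 rack.py
```

```text
front 59 x at y=0 -45.88 yaw corr deg 0.09
back 59 x at y=0 42.62 yaw corr deg 0.02
railfront 59 x at y=0 -18.69 yaw corr deg 0.09
chanfront 53 x at y=0 -7.65 yaw corr deg -0.07
chan back 58 x at y=0 3.71 yaw corr deg -0.08
lip 363 x [-4.6 16.1] y [58.3 80.1] z 83.8
lip 298 x [-4.5 16.2] y [-7.1 13.6] z 83.7
lip 252 x [-4.6 16. ] y [-72.4 -52. ] z 83.6
lip 178 x [-4.5 16. ] y [-134.6 -117.9] z 83.7
lip 13841 x [-59.4 -14.1] y [-107.1  -78.4] z 407.4
top
front 6 x at y=0 -44.43 yaw corr deg -0.46
back 5 x at y=0 42.47 yaw corr deg 0.23
railfront 6 x at y=0 -16.96 yaw corr deg 0.22
chanfront 3 x at y=0 -5.97 yaw corr deg 0.14
chan back 3 x at y=0 3.48 yaw corr deg 0.22
lip 38 x [-3.5 17.1] y [-131.8 -116.2] z 83.0
lip 49 x [-3.7 16.9] y [-71.  -49.9] z 83.8
lip 51 x [-3.7 17.1] y [-4.9 16.1] z 83.8
lip 52 x [-3.8 16.7] y [60.9 82. ] z 84.6
lip 44 x [-3.9 16.9] y [126.6 144. ] z 84.7
```

```bash
python3 - <<'E'
from h import *
c=dict(np.load('w3.npz'));P=pts(c);s=readout.sense()
F=(P-s['ee_pos'])@R.from_quat(s['tcp_rot']).as_matrix()*1000
for u in range(180,330,8):
    print(u,[tuple(F[v,u].round(0).astype(int)) for v in (245,255,265,290)])
cc=(np.array(c['xyz'])-s['ee_pos'])@R.from_quat(s['tcp_rot']).as_matrix()*1000;print(cc)
print((R.from_quat(s['tcp_rot']).inv()*R.from_quat(c['orientation'])).as_euler('xyz',degrees=True))
E
```

```text
180 [(np.int64(-182), np.int64(-136), np.int64(331)), (np.int64(-206), np.int64(-138), np.int64(334)), (np.int64(4), np.int64(-34), np.int64(-34)), (np.int64(9), np.int64(-28), np.int64(-59))]
188 [(np.int64(-183), np.int64(-121), np.int64(332)), (np.int64(4), np.int64(-32), np.int64(-24)), (np.int64(8), np.int64(-29), np.int64(-39)), (np.int64(8), np.int64(-25), np.int64(-58))]
196 [(np.int64(8), np.int64(-28), np.int64(-21)), (np.int64(8), np.int64(-27), np.int64(-32)), (np.int64(8), np.int64(-25), np.int64(-40)), (np.int64(2), np.int64(-24), np.int64(-49))]
204 [(np.int64(8), np.int64(-24), np.int64(-22)), (np.int64(8), np.int64(-23), np.int64(-32)), (np.int64(6), np.int64(-22), np.int64(-37)), (np.int64(-4), np.int64(-22), np.int64(-41))]
212 [(np.int64(-184), np.int64(-76), np.int64(333)), (np.int64(-4), np.int64(-22), np.int64(-11)), (np.int64(-10), np.int64(-22), np.int64(-12)), (np.int64(-285), np.int64(-80), np.int64(333))]
220 [(np.int64(-183), np.int64(-60), np.int64(331)), (np.int64(-205), np.int64(-61), np.int64(332)), (np.int64(-227), np.int64(-62), np.int64(332)), (np.
[... 1921 characters left out ...]
.int64(0), np.int64(20), np.int64(-48))]
308 [(np.int64(-184), np.int64(106), np.int64(332)), (np.int64(8), np.int64(27), np.int64(-31)), (np.int64(8), np.int64(25), np.int64(-40)), (np.int64(8), np.int64(21), np.int64(-58))]
316 [(np.int64(-185), np.int64(121), np.int64(333)), (np.int64(4), np.int64(32), np.int64(-24)), (np.int64(78), np.int64(0), np.int64(-151)), (np.int64(9), np.int64(24), np.int64(-59))]
324 [(np.int64(-184), np.int64(136), np.int64(332)), (np.int64(-206), np.int64(138), np.int64(333)), (np.int64(3), np.int64(34), np.int64(-33)), (np.int64(9), np.int64(27), np.int64(-60))]
[ 7.80389429e+01 -1.28103248e-01 -1.51056163e+02]
[ 1.61525711e+02 -1.06745290e-01  9.02795352e+01]
```

```bash
python3 - <<'E'
from h import *
c=cam('side');s=readout.sense();P=pts(c)
Rt=R.from_quat(s['tcp_rot']).as_matrix();e=s['ee_pos']
uv=proj(c,[e,e+Rt[:,2]*.022]);print(uv)
F=(P-e)@Rt*1000
k=(np.abs(F[...,0])<40)&(np.abs(F[...,1])<60)&(F[...,2]>-120)&(F[...,2]<60)
X=F[k];print(k.sum(),X[:,2].max())
for z in range(-60,30,5):
    q=X[(X[:,2]>=z)&(X[:,2]<z+5)]
    if len(q):print(z,len(q),q.min(0).round(0),q.max(0).round(0))
u,v=uv[0].astype(int)
cv2.imwrite('pics/s1z.png',cv2.resize(c['pixels'][max(0,v-60):v+50,u-60:u+60,::-1],None,fx=5,fy=5,interpolation=cv2.INTER_CUBIC));print(u,v)
E
```

```text
[[311.50356013  61.61043677]
 [310.81805781  70.53742054]]
1344 -12.872689118342654
-60 51 [-15. -50. -60.] [ 12.  51. -55.]
-55 23 [ -5. -37. -55.] [ 12.  34. -50.]
-50 38 [-12. -35. -50.] [  9.  34. -46.]
-45 33 [-12. -35. -45.] [ 12.  35. -40.]
-40 31 [-12. -35. -40.] [ 10.  34. -35.]
-35 33 [-13. -35. -35.] [ 11.  34. -30.]
-30 31 [ -9. -36. -30.] [ 10.  33. -25.]
-25 30 [-10. -35. -25.] [ 10.  33. -20.]
-20 16 [-11. -29. -20.] [  8.  26. -15.]
-15 6 [-14. -22. -15.] [  7.  26. -13.]
311 61
```

View pics/s1z.png

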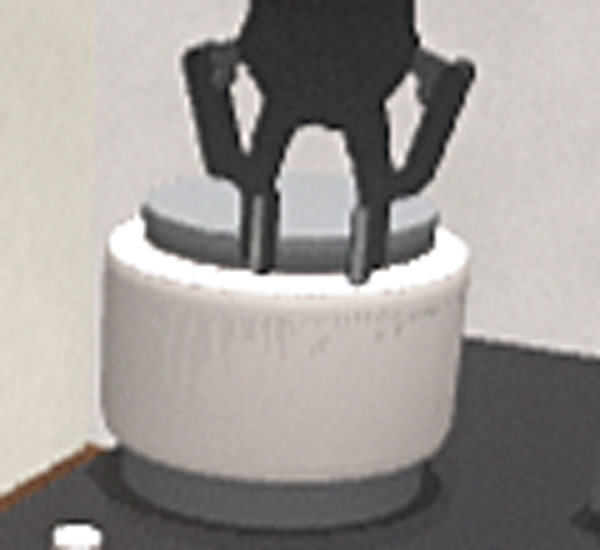

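Call:
step_arm(series=[[0, 0, 0, 0, 0, 0, -0.75], [0, 0, 0, 0, 0, 0, -0.75], [0, 0, 0, 0, 0, 0, -0.75], [0, 0, 0, 0, 0, 0, -0.75], [0, 0, 0, 0, 0, 0, -0.75], [0, 0, 0, 0, 0, 0, -0.75]])

```text
time_s: 4.87
ee_pos: [0.5665, -0.1674, 0.3308]
tcp_rot: [0.66, 0.751, 0.0, 0.0]
ft_force: [-0.4, 0.2, 0.2]
gripper_width: 0.0108
```

```bash
cat > fin.py <<'E'
from h import *
s=readout.sense()
Rt=R.from_quat(s['tcp_rot']).as_matrix();e=s['ee_pos'];print('w',s['gripper_width'],e,s['q'].round(2))
for n in ('side','wrist'):
    c=cam(n);F=(pts(c)-e)@Rt*1000
    k=(np.abs(F[...,0])<16)&(np.abs(F[...,1])<60)&(F[...,2]>-60)&(F[...,2]<60)
    X=F[k];h=np.histogram(X[:,2],bins=np.arange(-60,60,4));print(n,h[0],'maxz',X[:,2].max().round(1),'y',np.percentile(X[:,1],[1,99]).round(1),'x',np.percentile(X[:,0],[1,99]).round(1))
E
python3 fin.py
```

```text
w 0.01075188866601783 [ 0.56650776 -0.16743366  0.33079674] [ 0.56  0.41 -0.48  1.14  0.19  1.63  0.26]
side [48 26 25 24 28 23 30 26 24 25 19 14  1  0  0  0  0  0  0  0  0  0  0  0
  0  0  0  0  0] maxz -11.9 y [-32.5  30.5] x [-12.4  13.4]
wrist [1095  830  283  524  208  319  268  244  251  228  170   96   35    0
    0    0    0    0    0    0    0    0    0    0    0    0    0    0
    0] maxz -8.2 y [-35.2  35.1] x [-9.7 13.7]
```

```bash
cat >> h.py <<'E'
GZ=-0.030
def Rtool(yawdeg,lean=0,jaws='x'):
    """jaws along local x (cassettes, +90) or y (packs)"""
    return R.from_euler('z',yawdeg,degrees=True)*R.from_euler('y',-lean,degrees=True)*R.from_euler('z',90 if jaws=='x' else 0,degrees=True)*R.from_euler('x',180,degrees=True)
def to(G,Rt,g=None,pre=None):
    g=GZ if g is None else g
    s=readout.sense();e=s['ee_pos'];R0=R.from_quat(s['tcp_rot'])
    tgt=np.array(G)-Rt.apply([0,0,g]); d=(tgt-e)*1000; rv=(Rt*R0.inv()).as_rotvec()
    n=max(np.linalg.norm(d)/40,np.abs(np.degrees(np.linalg.norm(rv)))/7)
    print('tcp target',tgt.round(4),'d mm',d.round(1),'rotvec',rv.round(4),'rows>=%.1f'%n,'| from',e.round(4),'F',s['ft_force'].round(1),'w',round(s['gripper_width'],4),'t',s['time_s'])
    return d,rv
def stand_pt(n,u,y,c0=(.511,.3216),yaw=27.45,a=20):
    a=np.radians(a);x=n*np.cos(a)-u*np.sin(a);z=n*np.sin(a)+u*np.cos(a)
    yy=np.radians(yaw);v=np.array([x*np.cos(yy)-y*np.sin(yy),x*np.sin(yy)+y*np.cos(yy)])/1000
    return np.array([c0[0]+v[0],c0[1]+v[1],z/1000])
E
python3 - <<'E'
from h import *
Rt=Rtool(27.45,20)
for y in (-108.6,-40.4,22.8,90.6):
    print(y);to(stand_pt(11.6,99.4+60,y),Rt)
print(Rt.as_matrix()@[0,0,60])
E
```

```text
-108.6
tcp target [0.5315 0.2099 0.1256] d mm [ -35.   377.5 -205.2] rotvec [ 0.1051 -0.3347  0.3462] rows>=10.8 | from [ 0.5665 -0.1676  0.3307] F [-0.1 -1.   0.1] w 0.0107 t 4.9667
-40.4
tcp target [0.5    0.2704 0.1256] d mm [ -66.5  438.  -205.2] rotvec [ 0.1051 -0.3347  0.3462] rows>=12.2 | from [ 0.5665 -0.1676  0.3307] F [-0.1 -1.   0.1] w 0.0107 t 4.9667
22.8
tcp target [0.4709 0.3265 0.1256] d mm [ -95.6  494.1 -205.2] rotvec [ 0.1051 -0.3347  0.3462] rows>=13.6 | from [ 0.5665 -0.1676  0.3307] F [-0.1 -1.   0.1] w 0.0107 t 4.9667
90.6
tcp target [0.4396 0.3866 0.1256] d mm [-126.9  554.2 -205.2] rotvec [ 0.1051 -0.3347  0.3462] rows>=15.1 | from [ 0.5665 -0.1676  0.3307] F [-0.1 -1.   0.1] w 0.0107 t 4.9667
[ 18.21079646   9.4597513  -56.38155725]
```

Call:
step_arm(series=[[-3, 31.5, -10, 0.0088, -0.0279, 0.0289, 0], [-3, 31.5, -10, 0.0088, -0.0279, 0.0289, 0], [-3, 31.5, -10, 0.0088, -0.0279, 0.0289, 0], [-3, 31.5, -10, 0.0088, -0.0279, 0.0289, 0], [-3, 31.5, -15, 0.0088, -0.0279, 0.0289, 0], [-3, 31.5, -20, 0.0088, -0.0279, 0.0289, 0], [-3, 31.5, -20, 0.0088, -0.0279, 0.0289, 0], [-3, 31.5, -20, 0.0088, -0.0279, 0.0289, 0], [-3, 31.5, -20, 0.0088, -0.0279, 0.0289, 0], [-3, 31.5, -20, 0.0088, -0.0279, 0.0289, 0], [-3, 31.5, -25, 0.0088, -0.0279, 0.0289, 0], [-2, 31, -25, 0.0088, -0.0279, 0.0289, 0], [0, 0, 0, 0, 0, 0, 0], [0, 0, 0, 0, 0, 0, 0], [0, 0, 0, 0, 0, 0, 0], [0, 0, 0, 0, 0, 0, 0]])

```text
time_s: 6.3
ee_pos: [0.5331, 0.2086, 0.1268]
tcp_rot: [0.512, 0.841, 0.149, 0.091]
ft_force: [-0.3, 0.3, 0.4]
gripper_width: 0.0433
```

```bash
python3 - <<'E'
from h import *
c=cam('wrist','w4');np.savez('w4.npz',**c)
to(stand_pt(11.6,99.4,-108.6),Rtool(27.45,20))
P=pts(c);s=readout.sense();F=(P-s['ee_pos'])@R.from_quat(s['tcp_rot']).as_matrix()*1000
# tab: white pixels beyond, in tool frame near axis
k=(np.abs(F[...,0])<40)&(np.abs(F[...,1])<14)&(F[...,2]>-5)&(F[...,2]<80)
X=F[k];
for z in range(0,80,4):
    q=X[(X[:,2]>=z)&(X[:,2]<z+4)]
    if len(q):print(z,len(q),q.min(0).round(1),q.max(0).round(1))
E
```

```text
tcp target [0.5497 0.2193 0.0692] d mm [ 16.4  10.9 -57.8] rotvec [-0.0007  0.0024  0.0027] rows>=1.5 | from [0.5333 0.2084 0.1269] F [ 0.5 -0.1 -0.3] w 0.0425 t 6.35
12 1 [-0.4 -3.6 15.5] [-0.4 -3.6 15.5]
16 525 [-11.2  -7.   17. ] [14.5  3.  20. ]
20 58 [-10.8  -7.   20. ] [14.6  3.  24. ]
24 32 [12.6 -7.  24.2] [14.5  2.9 27.9]
28 27 [12.6 -6.5 28. ] [14.4  3.  31.9]
32 31 [13.5 -6.6 32. ] [14.6  2.4 35.9]
36 25 [13.7 -6.7 36.1] [14.4  2.4 39.9]
40 24 [13.3 -6.8 40. ] [14.5  2.5 43.7]
44 28 [12.8 -7.  44.3] [14.4  2.6 48. ]
48 37 [13.8 -6.4 48.1] [28.3  2.6 52. ]
52 147 [13.8 -4.9 52. ] [29.4  0.4 56. ]
56 11 [28.4 -4.9 56. ] [29.4  0.4 59.8]
60 38 [-34.1 -10.5  60.4] [39.9  1.2 64. ]
64 190 [-35.8 -10.6  64. ] [39.9  1.2 67.8]
68 20 [-20.  -10.6  68.1] [38.8  1.3 71.9]
72 13 [-20.2 -10.7  72.2] [29.6  1.3 75.8]
76 10 [-19.7 -10.8  76. ] [29.4  0.4 79.7]
```

View pics/w4.png

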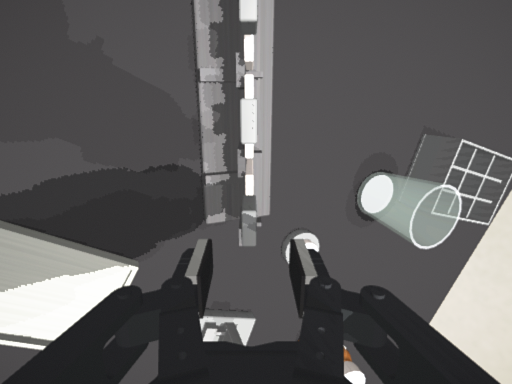

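```bash
cat >> h.py <<'E'
def tf(v,turn=None):
    s=readout.sense();print('world mm',(R.from_quat(s['tcp_rot']).apply(v)).round(2))
E
python3 -c "
from h import *
tf([1.65,-2,0]);tf([0,0,62])"
```

```text
world mm [-2.43  0.6  -0.69]
world mm [ 18.98   9.76 -58.21]
```

Call:
step_arm(series=[[-2.4, 0.6, -0.7, 0, 0, 0, 0], [3.2, 1.6, -9.7, 0, 0, 0, 0], [3.2, 1.6, -9.7, 0, 0, 0, 0], [3.2, 1.6, -9.7, 0, 0, 0, 0], [3.2, 1.6, -9.7, 0, 0, 0, 0], [3.2, 1.6, -9.7, 0, 0, 0, 0], [3.0, 1.7, -9.7, 0, 0, 0, 0], [0, 0, 0, 0, 0, 0, 0], [0, 0, 0, 0, 0, 0, 0], [0, 0, 0, 0, 0, 0, 0], [0, 0, 0, 0, 0, 0, -1], [0, 0, 0, 0, 0, 0, -1], [0, 0, 0, 0, 0, 0, -1], [0, 0, 0, 0, 0, 0, -1], [0, 0, 0, 0, 0, 0, -1], [0, 0, 0, 0, 0, 0, -1]])

```text
time_s: 7.68
ee_pos: [0.5494, 0.2205, 0.068]
tcp_rot: [0.511, 0.842, 0.15, 0.091]
ft_force: [0.7, 1.0, 3.5]
gripper_width: 0.0092
```

```bash
python3 - <<'E'
from h import *
c=cam('side','s5');s=readout.sense();print(s['ee_pos'],s['ft_force'],s['gripper_width'])
u,v=proj(c,s['ee_pos'])[0].astype(int);print(u,v)
cv2.imwrite('pics/s5z.png',cv2.resize(c['pixels'][v-60:v+70,u-60:u+60,::-1],None,fx=4.5,fy=4.5,interpolation=cv2.INTER_CUBIC))
E
```

```text
[0.54936313 0.2205658  0.06802753] [ 1.20101185 -0.01623882  4.76486706] 0.00905129618467381
232 233
```

View pics/s5z.png

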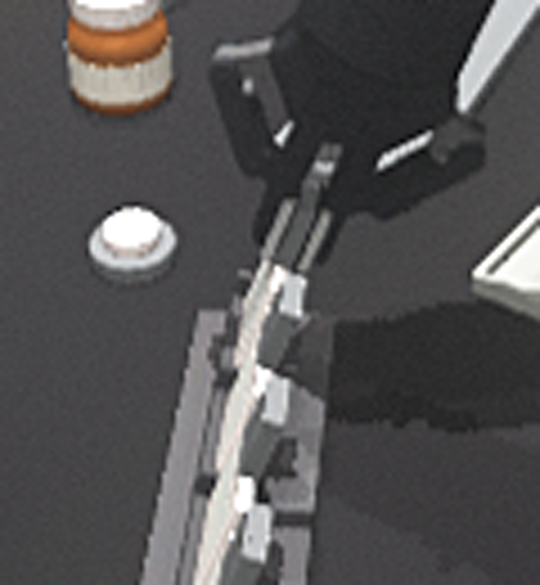

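Call:
step_arm(series=[[-1.5, -0.8, 4.7, 0, 0, 0, -1], [-3.06, -1.57, 9.39, 0, 0, 0, -1], [-3.06, -1.57, 9.39, 0, 0, 0, -1], [-3.06, -1.57, 9.39, 0, 0, 0, -1], [-3.06, -1.57, 9.39, 0, 0, 0, -1], [-3.06, -1.57, 9.39, 0, 0, 0, -1], [-3.06, -1.57, 9.39, 0, 0, 0, -1], [-3.06, -1.57, 9.39, 0, 0, 0, -1], [-3.06, -1.57, 9.39, 0, 0, 0, -1], [-3, -1.6, 9, 0, 0, 0, -1], [0, 0, 0, 0, 0, 0, -1], [0, 0, 0, 0, 0, 0, -1]])

```text
time_s: 8.73
ee_pos: [0.5193, 0.2048, 0.1563]
tcp_rot: [0.511, 0.842, 0.149, 0.091]
ft_force: [1.6, 0.7, -1.0]
gripper_width: 0.0095
```

```bash
cat > held.py <<'E'
from h import *
import sys
def held(save=None):
    c=cam('wrist',save);s=readout.sense();P=pts(c);Rt=R.from_quat(s['tcp_rot']).as_matrix();F=(P-s['ee_pos'])@Rt*1000
    print('ee',s['ee_pos'].round(4),'F',s['ft_force'].round(1),'w',s['gripper_width'].round(4),'t',s['time_s'],'q',s['q'].round(2))
    k=(np.abs(F[...,0])<40)&(np.abs(F[...,1])<14)&(F[...,2]>-15)&(F[...,2]<60)
    X=F[k]
    for z in range(-12,60,6):
        q=X[(X[:,2]>=z)&(X[:,2]<z+6)]
        if len(q):print(z,len(q),np.percentile(q,2,axis=0).round(1),np.percentile(q,98,axis=0).round(1))
if __name__=='__main__': held(sys.argv[1] if len(sys.argv)>1 else None)
E
python3 held.py w6
```

```text
Traceback (most recent call last):
  File "held.py", line 11, in <module>
    if __name__=='__main__': held(sys.argv[1] if len(sys.argv)>1 else None)
                             ~~~~^^^^^^^^^^^^^^^^^^^^^^^^^^^^^^^^^^^^^^^^^^
  File "held.py", line 5, in held
    print('ee',s['ee_pos'].round(4),'F',s['ft_force'].round(1),'w',s['gripper_width'].round(4),'t',s['time_s'],'q',s['q'].round(2))
                                                                   ^^^^^^^^^^^^^^^^^^^^^^^^
AttributeError: 'float' object has no attribute 'round'
```

View pics/w6.png

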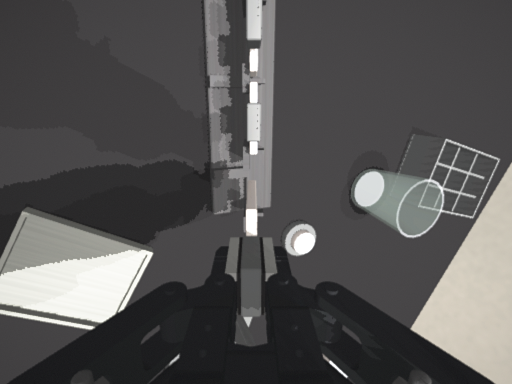

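```bash
sed -i "s/s\['gripper_width'\].round(4)/round(s['gripper_width'],4)/" held.py; python3 held.py; python3 - <<'E'
from h import *
# rack slots target: lean 20, lower edge 5mm above floor, mid x 0..2 -> see geometry
E
```

```text
ee [0.5187 0.2047 0.1552] F [ 0.2  0.2 -1. ] w 0.0093 t 8.8333 q [ 0.25  0.21 -0.72  1.93  0.19  0.71 -0.08]
-12 330 [ 10.1  -2.8 -11.3] [25.7  2.7 -6.8]
-6 39 [24.5 -2.8 -5.8] [25.9  2.8 -0.1]
0 37 [24.5 -2.9  0.4] [25.8  2.9  5.8]
6 35 [24.6 -2.9  6.5] [25.9  2.6 11.7]
12 27 [25.2 -2.5 12.3] [26.   2.5 17.8]
18 23 [25.2 -2.5 18.4] [26.   2.6 23.7]
24 26 [21.7 -2.6 24.1] [25.9  3.  29.7]
30 27 [17.9 -2.7 30.2] [26.   3.4 35.9]
36 18 [24.9 -2.7 36.6] [25.9  2.9 41.7]
42 18 [25.3 -2.1 42.1] [25.9  2.9 47.8]
48 4 [25.  -1.3 48. ] [25.6  2.9 50.1]
```

```bash
cat >> h.py <<'E'
RC=(.628,-.069);RY=7.45;XS=-1.5;SY=[102.2,36.2,-29.7,-95.6]
def slot_pt(x,y,z):
    a=np.radians(RY);return np.array([RC[0]+(x*np.cos(a)-y*np.sin(a))/1000,RC[1]+(x*np.sin(a)+y*np.cos(a))/1000,z/1000])
def toE(slot,xe,h,lean,back=0,off=(-2,0,50)):
    """tool delta so that plate's lower edge middle is at slot (xe,h), lean, retreated along plate by back"""
    Rt=Rtool(RY,lean);a=np.radians(lean)
    E=slot_pt(XS+xe-back*np.sin(a),SY[slot],14+h+back*np.cos(a))
    s=readout.sense();tgt=E-Rt.apply(np.array(off)/1000);R0=R.from_quat(s['tcp_rot'])
    print('tcp tgt',tgt.round(4),'d mm',((tgt-s['ee_pos'])*1000).round(1),'rv',(Rt*R0.inv()).as_rotvec().round(4),'F',s['ft_force'].round(1),'w',round(s['gripper_width'],4))
    return tgt
E
python3 -c "
from h import *
a=toE(0,1.5,5,20,90);b=toE(0,1.5,5,20,0);print((b-a)*1000)"
```

```text
tcp tgt [0.567  0.0281 0.1506] d mm [  48.3 -176.6   -4.6] rv [-2.000e-04 -9.000e-04 -3.493e-01] F [ 0.2  0.2 -1. ] w 0.0093
tcp tgt [0.5975 0.0321 0.066 ] d mm [  78.8 -172.6  -89.2] rv [-2.000e-04 -9.000e-04 -3.493e-01] F [ 0.2  0.2 -1. ] w 0.0093
[ 30.52196482   3.99119891 -84.57233587]
```

Call:
step_arm(series=[[6, -22, 10, 0, 0, -0.0437, -1], [6, -22, 10, 0, 0, -0.0437, -1], [6, -22, 0, 0, 0, -0.0437, -1], [6, -22, 0, 0, 0, -0.0437, -1], [6, -22, 0, 0, 0, -0.0437, -1], [6, -22, 0, 0, 0, -0.0437, -1], [6, -22, -10, 0, 0, -0.0437, -1], [6, -22, -14, 0, 0, -0.0437, -1], [0, 0, 0, 0, 0, 0, -1], [0, 0, 0, 0, 0, 0, -1], [0, 0, 0, 0, 0, 0, -1], [0, 0, 0, 0, 0, 0, -1]])

```text
time_s: 9.83
ee_pos: [0.5672, 0.0302, 0.1517]
tcp_rot: [0.649, 0.74, 0.131, 0.114]
ft_force: [-0.1, 0.3, -0.9]
gripper_width: 0.0093
```

```bash
python3 held.py w7; python3 - <<'E'
from h import *
a=toE(0,1.5,5,20,90);b=toE(0,1.5,5,20,0)
c=cam('side','s7')
s=readout.sense();u,v=proj(c,s['ee_pos'])[0].astype(int)
cv2.imwrite('pics/s7z.png',cv2.resize(c['pixels'][v-60:v+90,u-80:u+80,::-1],None,fx=4,fy=4,interpolation=cv2.INTER_CUBIC))
E
```

```text
ee [0.5673 0.0304 0.152 ] F [-0.2  0.5 -0.3] w 0.009 t 9.8833 q [ 0.43  0.21 -0.57  1.92  0.16  0.7  -0.09]
-12 332 [ 10.   -3.2 -11.5] [25.6  2.3 -6.8]
-6 40 [24.9 -3.3 -5.6] [25.9  2.3 -0.7]
0 39 [24.7 -3.4  0.1] [26.   2.4  5.9]
6 32 [24.5 -3.4  6.4] [25.9  2.5 11.7]
12 30 [25.3 -2.9 12.2] [25.9  2.  17.8]
18 22 [25.2 -3.  18.4] [25.9  2.1 23.4]
24 29 [22.  -3.1 24.1] [25.9  2.5 29.8]
30 24 [18.  -3.2 30.3] [25.9  2.9 35.7]
36 21 [24.4 -3.3 36.5] [26.   2.3 41.8]
42 16 [25.2 -2.6 42.8] [25.9  2.4 47.2]
48 7 [25.2 -2.5 48.1] [25.7  2.3 49.9]
tcp tgt [0.567  0.0281 0.1506] d mm [-0.3 -2.2 -1.4] rv [-0.001   0.001  -0.0017] F [-0.2  0.5 -0.3] w 0.009
tcp tgt [0.5975 0.0321 0.066 ] d mm [ 30.2   1.7 -86. ] rv [-0.001   0.001  -0.0017] F [-0.2  0.5 -0.3] w 0.009
```

View pics/w7.png

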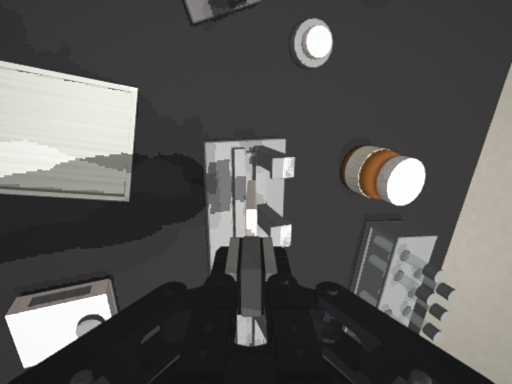

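View pics/s7z.png

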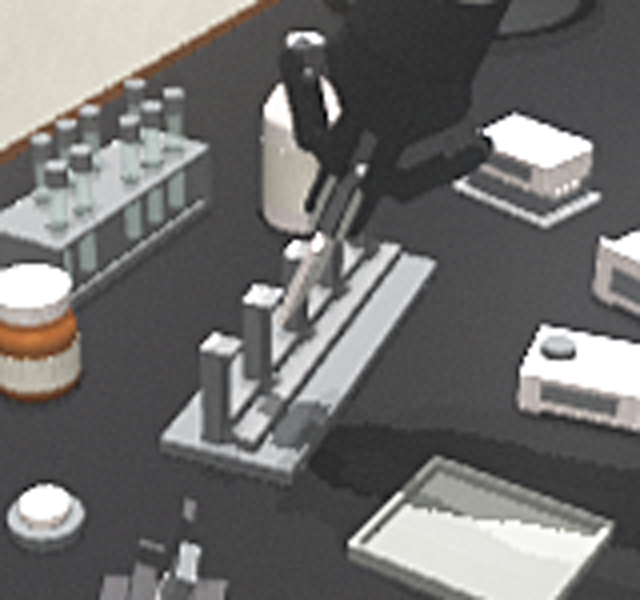

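```bash
cat > rk2.py <<'E'
from h import *
from scipy.ndimage import label
import sys
def go(c=None):
    c=c or cam('wrist');P=pts(c);L=local(P,RC,RY)*1000
    k=(np.abs(L[...,0])<30)&(np.abs(L[...,1])<160)&(np.abs(L[...,2]-83)<3)
    lab,n=label(k)
    for i in range(1,n+1):
        q=L[lab==i]
        if len(q)>40: print('lip',len(q),'x',np.percentile(q[:,0],[1,99]).round(1),'y',np.percentile(q[:,1],[1,99]).round(1),'z',np.median(q[:,2]).round(1))
    for y0 in SY:
      fr=[];bk=[]
      for y in np.arange(y0-30,y0+30,3):
        q=L[(np.abs(L[...,1]-y)<1.5)&(np.abs(L[...,0])<40)]
        ch=q[(np.abs(q[:,2]-13)<2.5)&(np.abs(q[:,0]+1)<9)][:,0]; r=q[(np.abs(q[:,2]-23)<2.5)&(q[:,0]<-2)&(q[:,0]>-22)][:,0];b=q[(np.abs(q[:,2]-23)<2.5)&(q[:,0]>0)&(q[:,0]<12)][:,0]
        if len(r)>3 and len(ch)>1: fr.append(r.max())
        if len(b)>2: bk.append(b.min())
      if len(fr)>2: print('slot y',y0,'front wall',np.median(fr).round(1),'back wall',np.median(bk).round(1) if bk else None,len(fr),len(bk))
if __name__=='__main__': go()
E
python3 rk2.py
```

```text
lip 487 x [-4.5 16.2] y [124.6 142.3] z 82.4
lip 418 x [-4.3 16.2] y [59.2 80.2] z 82.5
slot y 102.2 front wall -6.6 back wall 5.2 15 17
slot y -95.6 front wall -7.7 back wall 4.1 11 15
```

Call:
step_arm(series=[[3.4, 0.3, -9.5, 0, 0, 0, -1], [3.4, 0.3, -9.5, 0, 0, 0, -1], [3.4, 0.3, -9.5, 0, 0, 0, -1], [3.4, 0.3, -9.5, 0, 0, 0, -1], [3.4, 0.3, -9.5, 0, 0, 0, -1], [3.4, 0.3, -9.5, 0, 0, 0, -1], [3.4, 0.3, -9.5, 0, 0, 0, -1], [3.4, 0.3, -9.5, 0, 0, 0, -1], [3.0, 0.3, -9.0, 0, 0, 0, -1], [0, 0, 0, 0, 0, 0, -1], [0, 0, 0, 0, 0, 0, -1], [0, 0, 0, 0, 0, 0, -1], [0, 0, 0, 0, 0, 0, -1]])

```text
time_s: 11.07
ee_pos: [0.5978, 0.0318, 0.0673]
tcp_rot: [0.65, 0.74, 0.131, 0.115]
ft_force: [-0.9, -0.4, -0.6]
gripper_width: 0.0092
```

```bash
python3 held.py w8; python3 - <<'E'
from h import *
b=toE(0,1.5,5,20,0)
c=cam('side','s8')
s=readout.sense();u,v=proj(c,s['ee_pos'])[0].astype(int)
cv2.imwrite('pics/s8z.png',cv2.resize(c['pixels'][v-50:v+70,u-60:u+60,::-1],None,fx=5,fy=5,interpolation=cv2.INTER_CUBIC))
E
```

```text
ee [0.5978 0.0318 0.0674] F [ 0.2 -0.2 -0.5] w 0.0092 t 11.1167 q [ 0.33  0.38 -0.48  1.94  0.33  0.53 -0.22]
-12 335 [ 10.1  -3.1 -11.4] [25.9  2.4 -6.7]
-6 42 [25.1 -3.1 -5.6] [26.   2.5 -0.1]
0 34 [24.7 -3.2  0.1] [26.2  2.6  5.9]
6 34 [24.9 -3.3  6.1] [26.1  2.1 11.8]
12 26 [25.2 -2.8 12. ] [26.1  2.2 17.5]
18 28 [25.3 -2.9 18.2] [26.1  2.2 23.7]
24 113 [19.  -2.7 24.5] [37.9 14.  29.9]
30 126 [21.3 -2.3 30.1] [38.3 13.1 35.8]
36 143 [ -3.3 -13.8  36.3] [38.3 12.7 42. ]
42 965 [-15.8 -13.7  42.3] [37.6  7.9 47.5]
48 796 [-19.9 -10.4  48.3] [38.3 13.8 53.4]
54 375 [-19.  -10.5  54.2] [39.8 11.2 59.5]
tcp tgt [0.5975 0.0321 0.066 ] d mm [-0.2  0.3 -1.4] rv [-0.0003  0.0016  0.0001] F [ 0.2 -0.2 -0.5] w 0.0092
```

View pics/s8z.png

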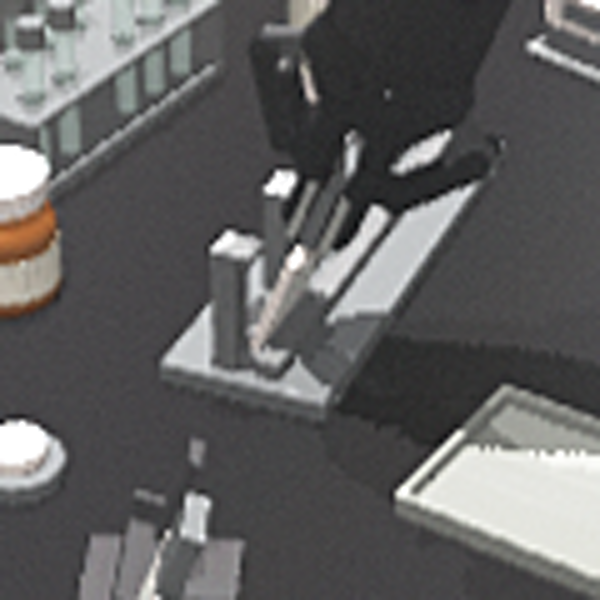

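Call:
step_arm(series=[[0, 0, -1, 0, 0, 0, -1], [0, 0, -1, 0, 0, 0, -1], [0, 0, -1, 0, 0, 0, -1], [0, 0, -1, 0, 0, 0, -1], [0, 0, 0, 0, 0, 0, -1], [0, 0, 0, 0, 0, 0, -1]])

```text
time_s: 11.67
ee_pos: [0.5972, 0.0318, 0.0625]
tcp_rot: [0.65, 0.74, 0.131, 0.114]
ft_force: [0.2, 0.6, -0.4]
gripper_width: 0.0094
```

Call:
step_arm(series=[[0, 0, -1, 0, 0, 0, -1], [0, 0, -1, 0, 0, 0, -1], [0, 0, 0, 0, 0, 0, -1], [0, 0, 0, 0, 0, 0, -1]])

```text
time_s: 12.0
ee_pos: [0.5975, 0.0318, 0.0609]
tcp_rot: [0.65, 0.74, 0.131, 0.115]
ft_force: [-0.5, -0.3, 0.7]
gripper_width: 0.009
```

Call:
step_arm(series=[[0, 0, -1, 0, 0, 0, -1], [0, 0, 0, 0, 0, 0, -1], [0, 0, 0, 0, 0, 0, -1]])

```text
time_s: 12.25
ee_pos: [0.5977, 0.0319, 0.0608]
tcp_rot: [0.65, 0.74, 0.131, 0.115]
ft_force: [-4.3, -0.8, 6.8]
gripper_width: 0.0092
```

```bash
cat >> h.py <<'E'
OFF=[-2,0,48.8]
def swing(slot,off,seq):
    """seq of (xe,h,lean): per-row deltas between successive, first from measured"""
    s=readout.sense();p=s['ee_pos'];R0=R.from_quat(s['tcp_rot'])
    for xe,h,lean in seq:
        Rt=Rtool(RY,lean);E=slot_pt(XS+xe,SY[slot],14+h);t=E-Rt.apply(np.array(off)/1000)
        print((xe,h,lean),'d',((t-p)*1000).round(1),'rv',(Rt*R0.inv()).as_rotvec().round(3));p,R0=t,Rt
E
python3 -c "
from h import *
swing(0,OFF,[(1.4,2,20),(1.2,2,15),(1,2,10),(.7,2,5),(.4,2,0),(.3,2,-1.5),(.3,0.3,-1.5)])
print(readout.sense()['ft_force'])"
```

```text
(1.4, 2, 20) d [0.2 0.3 1.1] rv [0.    0.001 0.   ]
(1.2, 2, 15) d [3.8 0.5 1.3] rv [-0.011  0.087 -0.   ]
(1, 2, 10) d [3.9 0.5 0.9] rv [-0.011  0.087  0.   ]
(0.7, 2, 5) d [3.9 0.5 0.6] rv [-0.011  0.087  0.   ]
(0.4, 2, 0) d [3.9 0.5 0.2] rv [-0.011  0.087 -0.   ]
(0.3, 2, -1.5) d [ 1.2  0.2 -0. ] rv [-0.003  0.026 -0.   ]
(0.3, 0.3, -1.5) d [ 0.   0.  -1.7] rv [0. 0. 0.]
[-4.28799927 -0.84676651  6.7780958 ]
```

Call:
step_arm(series=[[0.2, 0.3, 2, 0, 0, 0, -1], [0, 0, 0, 0, 0, 0, -1], [1.9, 0.2, 0.6, -0.0055, 0.0435, 0, -1], [1.9, 0.3, 0.6, -0.0055, 0.0435, 0, -1], [1.9, 0.2, 0.5, -0.0055, 0.0435, 0, -1], [1.9, 0.3, 0.4, -0.0055, 0.0435, 0, -1], [1.9, 0.2, 0.3, -0.0055, 0.0435, 0, -1], [1.9, 0.3, 0.3, -0.0055, 0.0435, 0, -1], [1.9, 0.2, 0.1, -0.0055, 0.0435, 0, -1], [1.9, 0.3, 0.1, -0.0055, 0.0435, 0, -1], [1.2, 0.2, 0, -0.003, 0.026, 0, -1], [0, 0, 0, 0, 0, 0, -1], [0, 0, 0, 0, 0, 0, -1], [0, 0, 0, 0, 0, 0, -1]])

```text
time_s: 13.42
ee_pos: [0.6132, 0.0342, 0.064]
tcp_rot: [0.66, 0.751, -0.01, -0.01]
ft_force: [0.0, -0.1, -0.4]
gripper_width: 0.0091
```

```bash
python3 - <<'E'
from h import *
swing(0,OFF,[(.3,2,-1.5),(.3,0,-1.5)])
c=cam('side','s9')
s=readout.sense();print(s['ft_force'],s['q'].round(2));u,v=proj(c,s['ee_pos'])[0].astype(int)
cv2.imwrite('pics/s9z.png',cv2.resize(c['pixels'][v-50:v+70,u-60:u+60,::-1],None,fx=5,fy=5,interpolation=cv2.INTER_CUBIC))
E
```

```text
(0.3, 2, -1.5) d [1.3 0.2 0.8] rv [-0.002 -0.002  0.   ]
(0.3, 0, -1.5) d [ 0.  0. -2.] rv [0. 0. 0.]
[-0.26741634  0.17511821 -0.29948006] [ 0.22  0.63 -0.47  1.49  0.3   1.12 -0.18]
```

View pics/s9z.png

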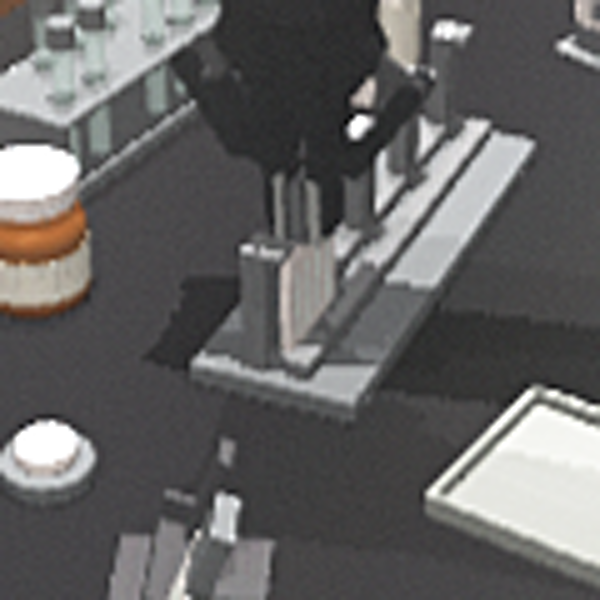

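Call:
step_arm(series=[[0.4, 0.1, -0.7, 0, 0, 0, -1], [0.4, 0.1, -0.7, 0, 0, 0, -1], [0, 0, -0.6, 0, 0, 0, -1], [0, 0, 0, 0, 0, 0, -1], [0, 0, 0, 0, 0, 0, -1]])

```text
time_s: 13.88
ee_pos: [0.6144, 0.0343, 0.0632]
tcp_rot: [0.66, 0.751, -0.01, -0.01]
ft_force: [-1.5, -0.8, 5.2]
gripper_width: 0.0092
```

Call:
step_arm(series=[[0, 0, 0, 0, 0, 0, -0.4], [0, 0, 0, 0, 0, 0, -0.4], [0, 0, 0, 0, 0, 0, -0.4], [0, 0, 0, 0, 0, 0, -0.4], [0, 0, 15, 0, 0, 0, -0.4], [0, 0, 20, 0, 0, 0, -0.4], [0, 0, 25, 0, 0, 0, 0], [0, 0, 25, 0, 0, 0, 0], [0, 0, 15, 0, 0, 0, 0], [0, 0, 0, 0, 0, 0, 0]])

```text
time_s: 14.72
ee_pos: [0.6176, 0.0353, 0.1669]
tcp_rot: [0.66, 0.751, -0.006, -0.007]
ft_force: [0.3, 0.2, 0.4]
gripper_width: 0.0428
```

```bash
python3 - <<'E'
from h import *
c=cam('side','s10');w=cam('wrist','w10')
L=local(pts(w),RC,RY)*1000
k=(np.abs(L[...,0])<40)&(np.abs(L[...,1]-102)<20)&(L[...,2]>30)&(L[...,2]<120)
X=L[k]
for z in range(30,115,6):
    q=X[(X[:,2]>=z)&(X[:,2]<z+6)]
    if len(q):print(z,len(q),np.percentile(q,2,axis=0).round(1),np.percentile(q,98,axis=0).round(1))
s=readout.sense();u,v=proj(c,slot_pt(0,102,60))[0].astype(int)
cv2.imwrite('pics/s10z.png',cv2.resize(c['pixels'][v-60:v+60,u-60:u+60,::-1],None,fx=5,fy=5,interpolation=cv2.INTER_CUBIC))
print('next')
for y in (-40.4,): 
  to(stand_pt(11.6,99.4+60,y),Rtool(27.45,20))
E
```

```text
48 6 [ -0.5 110.3  52. ] [ -0.4 114.8  53.9]
54 1 [ -0.3 110.5  58. ] [ -0.3 110.5  58. ]
60 1 [ -0.3 118.3  61.7] [ -0.3 118.3  61.7]
66 17 [ -6.3 114.5  70.9] [ -0.9 121.6  71.9]
72 52 [ -6.9 114.7  72.1] [1.000e-01 1.211e+02 7.790e+01]
78 22 [ -8.  114.3  78.6] [  1.1 115.3  83.6]
84 26 [ -8.  114.2  84.2] [  1.2 115.5  89.7]
90 26 [ -7.4 113.8  90.7] [  1.3 115.3  95.8]
96 55 [-8.1 91.8 96.4] [  1.5 115.3 101.9]
102 372 [ -8.   90.5 103.7] [  0.7 115.1 107.8]
108 6 [ -6.3  91.1 108. ] [-1.000e-01  1.143e+02  1.082e+02]
next
tcp target [0.5    0.2704 0.1256] d mm [-114.9  235.8  -37.1] rotvec [ 0.1112 -0.3609  0.345 ] rows>=6.6 | from [0.615  0.0345 0.1626] F [-0.2 -0.4 -0.3] w 0.0429 t 14.8167
```

View pics/s10z.png

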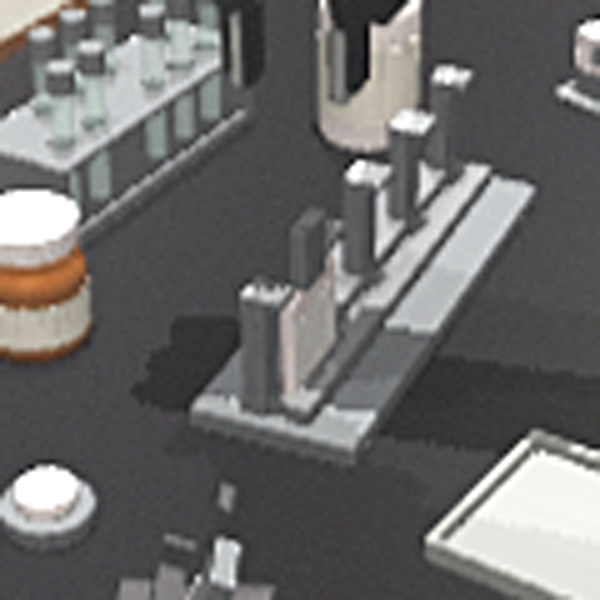

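Call:
step_arm(series=[[-14.4, 29.5, 0, 0.0139, -0.0451, 0.0431, 0], [-14.4, 29.5, 0, 0.0139, -0.0451, 0.0431, 0], [-14.4, 29.5, 0, 0.0139, -0.0451, 0.0431, 0], [-14.4, 29.5, 0, 0.0139, -0.0451, 0.0431, 0], [-14.4, 29.5, 0, 0.0139, -0.0451, 0.0431, 0], [-14.4, 29.5, -5, 0.0139, -0.0451, 0.0431, 0], [-14.4, 29.5, -15, 0.0139, -0.0451, 0.0431, 0], [-14.1, 29.5, -17, 0.0139, -0.0451, 0.0431, 0], [0, 0, 0, 0, 0, 0, 0], [0, 0, 0, 0, 0, 0, 0], [0, 0, 0, 0, 0, 0, 0], [0, 0, 0, 0, 0, 0, 0]])

```text
time_s: 15.82
ee_pos: [0.5009, 0.2693, 0.1253]
tcp_rot: [0.512, 0.841, 0.148, 0.09]
ft_force: [-0.1, 0.2, -0.7]
gripper_width: 0.0426
```

```bash
cat > tab.py <<'E'
from h import *
def tab(save=None,yaw=27.45):
    c=cam('wrist',save);s=readout.sense();P=pts(c);R0=R.from_quat(s['tcp_rot']);Rt=Rtool(yaw,20)
    F=(P-s['ee_pos'])@Rt.as_matrix()*1000
    print('rot err',(Rt*R0.inv()).as_rotvec().round(4),s['ee_pos'].round(4),'w',round(s['gripper_width'],4),'t',s['time_s'],'q',s['q'].round(2))
    k=(np.abs(F[...,0])<20)&(np.abs(F[...,1])<13)&(F[...,2]>0)&(F[...,2]<48);X=F[k]
    top=np.percentile(X[:,2],10);X=X[np.abs(X[:,2]-top)<25]
    ux=np.percentile(X[:,0],[.5,99.5]);uy=np.percentile(X[:,1],[.5,99.5]);tz=X[:,2].min()
    T=X[X[:,2]<np.percentile(X[:,2],60)]
    print('x',ux.round(1),'y',uy.round(1),'top z',np.median(T[:,2]).round(1),X[:,2].min().round(1),len(X))
    adv=[ux.mean(),uy.mean(),np.median(T[:,2])+14.5-(-30)]
    print('adv tool',np.round(adv,1),'lateral world',Rt.apply([adv[0],adv[1],0]).round(1),'axial world',Rt.apply([0,0,adv[2]]).round(1))
if __name__=='__main__':
    import sys;tab(sys.argv[1])
E
python3 tab.py w11
```

```text
rot err [ 0.0001 -0.0007  0.0033] [0.5013 0.2693 0.1256] w 0.0423 t 15.8667 q [ 0.03  0.26 -0.66  1.95  0.33  0.66 -0.34]
x [-11.3  14.2] y [-6.   3.9] top z 17.4 16.0 719
adv tool [ 1.5 -1.1 61.9] lateral world [-1.6  0.8 -0.4] axial world [ 18.8   9.8 -58.2]
```

View pics/w11.png

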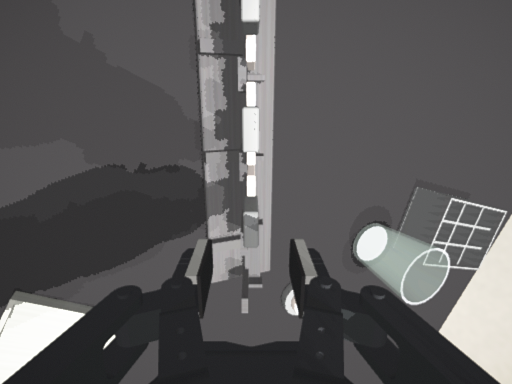

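Call:
step_arm(series=[[-1.2, 0, -0.4, 0, 0, 0, 0], [3.1, 1.6, -9.7, 0, 0, 0, 0], [3.1, 1.6, -9.7, 0, 0, 0, 0], [3.1, 1.6, -9.7, 0, 0, 0, 0], [3.1, 1.6, -9.7, 0, 0, 0, 0], [3.1, 1.7, -9.7, 0, 0, 0, 0], [3.1, 1.7, -9.7, 0, 0, 0, 0], [0, 0, 0, 0, 0, 0, 0], [0, 0, 0, 0, 0, 0, 0], [0, 0, 0, 0, 0, 0, -1], [0, 0, 0, 0, 0, 0, -1], [0, 0, 0, 0, 0, 0, -1], [0, 0, 0, 0, 0, 0, -1], [0, 0, 0, 0, 0, 0, -1]])

```text
time_s: 17.03
ee_pos: [0.5182, 0.2809, 0.0681]
tcp_rot: [0.511, 0.842, 0.149, 0.091]
ft_force: [0.5, 0.8, 1.7]
gripper_width: 0.0088
```

Call:
step_arm(series=[[-1.5, -0.8, 4.7, 0, 0, 0, -1], [-3.06, -1.57, 9.39, 0, 0, 0, -1], [-3.06, -1.57, 9.39, 0, 0, 0, -1], [-3.06, -1.57, 9.39, 0, 0, 0, -1], [-3.06, -1.57, 9.39, 0, 0, 0, -1], [-3.06, -1.57, 9.39, 0, 0, 0, -1], [-3.06, -1.57, 9.39, 0, 0, 0, -1], [-3.06, -1.57, 9.39, 0, 0, 0, -1], [-3.06, -1.57, 9.39, 0, 0, 0, -1], [-3, -1.6, 9, 0, 0, 0, -1], [0, 0, 0, 0, 0, 0, -1], [0, 0, 0, 0, 0, 0, -1]])

```text
time_s: 18.03
ee_pos: [0.4884, 0.2651, 0.1564]
tcp_rot: [0.512, 0.842, 0.148, 0.09]
ft_force: [0.3, 0.5, -1.1]
gripper_width: 0.0093
```

```bash
python3 held.py; python3 -c "
from h import *
toE(1,1.5,5,20,90,OFF)"
```

```text
ee [0.4881 0.265  0.1557] F [ 0.2  0.  -0.3] w 0.0089 t 18.0833 q [ 0.08  0.2  -0.7   1.94  0.25  0.72 -0.27]
-12 326 [ 10.7  -3.1 -11.5] [26.4  2.9 -7.3]
-6 37 [25.7 -2.6 -5.8] [26.7  2.4 -0.6]
0 41 [ 6.  -2.8  0.1] [26.6  3.2  5.5]
6 32 [14.3 -2.8  6.2] [26.8  3.3 11.7]
12 34 [25.6 -2.9 12.2] [26.5  2.7 17.9]
18 26 [25.2 -2.9 18.4] [26.7  2.8 23.6]
24 23 [25.6 -2.4 24.3] [26.7  2.9 29.3]
30 22 [25.5 -2.4 30.3] [26.6  3.  35.8]
36 23 [25.3 -2.5 36.2] [26.6  3.1 41.5]
42 15 [26.  -2.4 42.9] [26.5  2.4 47.5]
48 6 [25.6 -2.5 48.3] [26.4  1.7 49.6]
tcp tgt [ 0.576  -0.0373  0.1494] d mm [  87.9 -302.2   -6.3] rv [ 0.0005 -0.0012 -0.3485] F [ 0.2  0.  -0.3] w 0.0089
```

Call:
step_arm(series=[[8.8, -30.2, 15, 0, 0, -0.0348, -1], [8.8, -30.2, 15, 0, 0, -0.0348, -1], [8.8, -30.2, 0, 0, 0, -0.0348, -1], [8.8, -30.2, 0, 0, 0, -0.0348, -1], [8.8, -30.2, 0, 0, 0, -0.0348, -1], [8.8, -30.2, 0, 0, 0, -0.0348, -1], [8.8, -30.2, 0, 0, 0, -0.0348, -1], [8.8, -30.2, 0, 0, 0, -0.0348, -1], [8.8, -30.2, -16, 0, 0, -0.0348, -1], [8.8, -30.2, -20, 0, 0, -0.0348, -1], [0, 0, 0, 0, 0, 0, -1], [0, 0, 0, 0, 0, 0, -1], [0, 0, 0, 0, 0, 0, -1], [0, 0, 0, 0, 0, 0, -1]])

```text
time_s: 19.25
ee_pos: [0.5764, -0.0348, 0.1501]
tcp_rot: [0.648, 0.741, 0.131, 0.114]
ft_force: [0.3, 0.6, 1.1]
gripper_width: 0.0093
```

```bash
python3 rk2.py; python3 -c "
from h import *
OFF=[-1.4,0,48.6]
toE(1,1.5,5,20,90,OFF);toE(1,1.5,4,20,0,OFF)"; python3 held.py w12|tail -6
```

```text
lip 640 x [-4.4 16.5] y [124.5 141.9] z 82.5
lip 116 x [-7.5 -3. ] y [ 90.  115.1] z 83.0
lip 611 x [-4.5 16.2] y [58.7 80.1] z 82.4
lip 414 x [-4.2 16.2] y [-6.9 14.5] z 82.4
slot y 36.2 front wall -7.1 back wall 4.4 12 17
tcp tgt [ 0.5761 -0.0379  0.1492] d mm [-0.4 -3.1 -1.2] rv [-0.0004  0.     -0.004 ] F [ 0.6  0.1 -0.4] w 0.0095
tcp tgt [ 0.6066 -0.0339  0.0637] d mm [ 30.1   0.8 -86.7] rv [-0.0004  0.     -0.004 ] F [ 0.6  0.1 -0.4] w 0.0095
18 28 [25.4 -3.5 18.2] [26.7  2.2 23.8]
24 23 [25.9 -3.  24.6] [26.7  2.2 29.9]
30 22 [25.6 -3.1 30.3] [26.7  2.3 35.7]
36 23 [25.6 -3.1 36.3] [26.8  2.4 41.4]
42 18 [25.5 -3.2 42.7] [26.7  2.2 47.8]
48 6 [26.2 -2.5 48.4] [26.7  1.  50.2]
```

View pics/w12.png

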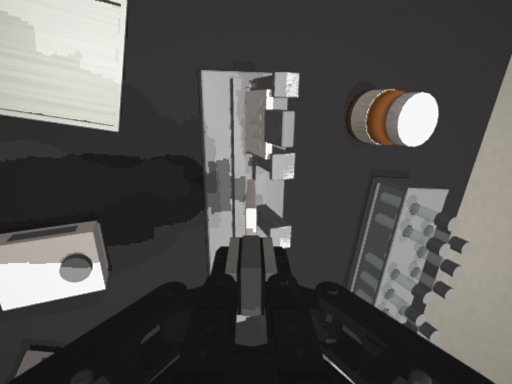

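Call:
step_arm(series=[[3.4, 0.3, -9.6, 0, 0, -0.002, -1], [3.4, 0.3, -9.6, 0, 0, 0, -1], [3.4, 0.3, -9.6, 0, 0, 0, -1], [3.4, 0.3, -9.6, 0, 0, 0, -1], [3.4, 0.3, -9.6, 0, 0, 0, -1], [3.4, 0.3, -9.6, 0, 0, 0, -1], [3.4, 0.3, -9.6, 0, 0, 0, -1], [3.4, 0.3, -9.5, 0, 0, 0, -1], [3.1, 0.2, -9.0, 0, 0, 0, -1], [0, 0, 0, 0, 0, 0, -1], [0, 0, 0, 0, 0, 0, -1], [0, 0, 0, 0, 0, 0, -1], [0, 0, 0, 0, 0, 0, -1]])

```text
time_s: 20.43
ee_pos: [0.6068, -0.0342, 0.0647]
tcp_rot: [0.65, 0.74, 0.13, 0.115]
ft_force: [-0.1, 0.1, -0.8]
gripper_width: 0.0094
```

```bash
python3 -c "
from h import *
OFF=[-1.4,0,48.6]
swing(1,OFF,[(1.5,2,20),(1.2,2,15),(1,2,10),(.7,2,5),(.4,2,0),(.3,2,-1.5),(.3,0.3,-1.5)]);print(readout.sense()['ft_force'])"
```

```text
(1.5, 2, 20) d [-0.2  0.3 -3. ] rv [ 0.    -0.     0.001]
(1.2, 2, 15) d [3.7 0.5 1.3] rv [-0.011  0.087 -0.   ]
(1, 2, 10) d [3.9 0.5 0.9] rv [-0.011  0.087  0.   ]
(0.7, 2, 5) d [3.9 0.5 0.6] rv [-0.011  0.087  0.   ]
(0.4, 2, 0) d [3.9 0.5 0.2] rv [-0.011  0.087 -0.   ]
(0.3, 2, -1.5) d [ 1.2  0.2 -0. ] rv [-0.003  0.026 -0.   ]
(0.3, 0.3, -1.5) d [ 0.   0.  -1.7] rv [0. 0. 0.]
[-0.12624613  0.0926257  -0.83810423]
```

Call:
step_arm(series=[[0, 0.1, -1, 0, 0, 0, -1], [0, 0.1, -1, 0, 0, 0, -1], [0, 0, -0.8, 0, 0, 0, -1], [0, 0, 0, 0, 0, 0, -1], [0, 0, 0, 0, 0, 0, -1], [1.9, 0.2, 0.6, -0.0055, 0.0435, 0, -1], [1.9, 0.3, 0.6, -0.0055, 0.0435, 0, -1], [1.9, 0.2, 0.5, -0.0055, 0.0435, 0, -1], [1.9, 0.3, 0.4, -0.0055, 0.0435, 0, -1], [1.9, 0.2, 0.3, -0.0055, 0.0435, 0, -1], [1.9, 0.3, 0.3, -0.0055, 0.0435, 0, -1], [1.9, 0.2, 0.1, -0.0055, 0.0435, 0, -1], [1.9, 0.3, 0.1, -0.0055, 0.0435, 0, -1], [1.2, 0.2, 0, -0.003, 0.026, 0, -1], [0, 0, 0, 0, 0, 0, -1], [0, 0, 0, 0, 0, 0, -1], [0, 0, 0, 0, 0, 0, -1], [0, 0, 0, 0, 0, 0, -1]])

```text
time_s: 21.93
ee_pos: [0.6223, -0.0319, 0.0641]
tcp_rot: [0.66, 0.751, -0.01, -0.01]
ft_force: [-0.0, 0.3, -0.3]
gripper_width: 0.0088
```

```bash
python3 -c "
from h import *
OFF=[-1.4,0,48.6]
swing(1,OFF,[(.5,0,-1.5)]);print(readout.sense()['ft_force'])"
```

```text
(0.5, 0, -1.5) d [ 1.1  0.2 -1.5] rv [-0.001 -0.003  0.002]
[-0.03023719  0.26277553 -0.29783864]
```

Call:
step_arm(series=[[0.5, 0.1, -0.8, 0, 0, 0, -1], [0.5, 0.1, -0.8, 0, 0, 0, -1], [0.4, 0, -0.8, 0, 0, 0, -1], [0, 0, 0, 0, 0, 0, -1], [0, 0, 0, 0, 0, 0, -1]])

```text
time_s: 22.35
ee_pos: [0.6236, -0.0318, 0.0632]
tcp_rot: [0.66, 0.751, -0.011, -0.01]
ft_force: [-3.4, -0.1, 6.9]
gripper_width: 0.0093
```

Call:
step_arm(series=[[0, 0, 0, 0, 0, 0, -0.4], [0, 0, 0, 0, 0, 0, -0.4], [0, 0, 0, 0, 0, 0, -0.4], [0, 0, 0, 0, 0, 0, -0.4], [0, 0, 15, 0, 0, 0, -0.4], [0, 0, 20, 0, 0, 0, -0.4], [0, 0, 25, 0, 0, 0, 0], [0, 0, 25, 0, 0, 0, 0], [0, 0, 15, 0, 0, 0, 0], [0, 0, 0, 0, 0, 0, 0]])

```text
time_s: 23.18
ee_pos: [0.6272, -0.0311, 0.1662]
tcp_rot: [0.66, 0.751, -0.007, -0.007]
ft_force: [0.6, 0.0, 0.8]
gripper_width: 0.0431
```

```bash
cat > seat.py <<'E'
from h import *
def seat(i,save=None):
    w=cam('wrist',save);L=local(pts(w),RC,RY)*1000
    k=(np.abs(L[...,0])<40)&(np.abs(L[...,1]-SY[i])<20)&(L[...,2]>70)&(L[...,2]<130);X=L[k]
    for z in range(72,120,9):
        q=X[(X[:,2]>=z)&(X[:,2]<z+9)]
        if len(q)>4:print(i,z,len(q),np.percentile(q,2,axis=0).round(1),np.percentile(q,98,axis=0).round(1))
E
python3 -c "
from seat import *
seat(1)
to(stand_pt(11.6,99.4+60,22.8),Rtool(27.45,20))"
```

```text
1 72 84 [-6.5 26.7 72.2] [ 2.6 55.5 80.6]
1 81 36 [-6.8 48.3 81.4] [ 2.  49.1 89.7]
1 90 68 [-7.  25.8 90.1] [ 2.2 49.  98.1]
1 99 397 [ -7.8  23.6 100.9] [  1.6  48.8 107.7]
tcp target [0.4709 0.3265 0.1256] d mm [-155.   357.7  -38.2] rotvec [ 0.1112 -0.3582  0.3462] rows>=9.8 | from [ 0.6259 -0.0313  0.1638] F [ 0.4  0.2 -0.6] w 0.0426 t 23.2333
```

Call:
step_arm(series=[[-14.1, 32.5, 0, 0.0101, -0.0326, 0.0315, 0], [-14.1, 32.5, 0, 0.0101, -0.0326, 0.0315, 0], [-14.1, 32.5, 0, 0.0101, -0.0326, 0.0315, 0], [-14.1, 32.5, 0, 0.0101, -0.0326, 0.0315, 0], [-14.1, 32.5, 0, 0.0101, -0.0326, 0.0315, 0], [-14.1, 32.5, 0, 0.0101, -0.0326, 0.0315, 0], [-14.1, 32.5, 0, 0.0101, -0.0326, 0.0315, 0], [-14.1, 32.5, 0, 0.0101, -0.0326, 0.0315, 0], [-14.1, 32.5, -4, 0.0101, -0.0326, 0.0315, 0], [-14.1, 32.5, -15, 0.0101, -0.0326, 0.0315, 0], [-14, 32.5, -19, 0.0101, -0.0326, 0.0315, 0], [0, 0, 0, 0, 0, 0, 0], [0, 0, 0, 0, 0, 0, 0], [0, 0, 0, 0, 0, 0, 0], [0, 0, 0, 0, 0, 0, 0]])

```text
time_s: 24.48
ee_pos: [0.4704, 0.3244, 0.1234]
tcp_rot: [0.513, 0.841, 0.146, 0.089]
ft_force: [-0.7, 0.4, 0.1]
gripper_width: 0.0429
```

```bash
python3 tab.py w13
```

```text
rot err [ 0.0021 -0.0039  0.0031] [0.4708 0.3244 0.1238] w 0.0425 t 24.5333 q [-0.18  0.26 -0.58  1.94  0.36  0.68 -0.5 ]
x [-10.5  15. ] y [-3.6  5.8] top z 16.3 14.9 713
adv tool [ 2.3  1.1 60.8] lateral world [-0.1  2.5  0.4] axial world [ 18.5   9.6 -57.1]
```

Call:
step_arm(series=[[0.4, 0, 0, 0.001, -0.002, 0.002, 0], [3.1, 1.6, -9.6, 0, 0, 0, 0], [3.1, 1.6, -9.6, 0, 0, 0, 0], [3.1, 1.6, -9.6, 0, 0, 0, 0], [3.1, 1.6, -9.6, 0, 0, 0, 0], [3.1, 1.6, -9.6, 0, 0, 0, 0], [3.1, 1.6, -9.6, 0, 0, 0, 0], [0, 0, 0, 0, 0, 0, 0], [0, 0, 0, 0, 0, 0, 0], [0, 0, 0, 0, 0, 0, -1], [0, 0, 0, 0, 0, 0, -1], [0, 0, 0, 0, 0, 0, -1], [0, 0, 0, 0, 0, 0, -1], [0, 0, 0, 0, 0, 0, -1]])

```text
time_s: 25.7
ee_pos: [0.4895, 0.3364, 0.0675]
tcp_rot: [0.51, 0.842, 0.149, 0.09]
ft_force: [0.8, -0.4, 1.3]
gripper_width: 0.0095
```

Call:
step_arm(series=[[-1.5, -0.8, 4.7, 0, 0, 0, -1], [-3.06, -1.57, 9.39, 0, 0, 0, -1], [-3.06, -1.57, 9.39, 0, 0, 0, -1], [-3.06, -1.57, 9.39, 0, 0, 0, -1], [-3.06, -1.57, 9.39, 0, 0, 0, -1], [-3.06, -1.57, 9.39, 0, 0, 0, -1], [-3.06, -1.57, 9.39, 0, 0, 0, -1], [-3.06, -1.57, 9.39, 0, 0, 0, -1], [-3.06, -1.57, 9.39, 0, 0, 0, -1], [-3, -1.6, 9, 0, 0, 0, -1], [0, 0, 0, 0, 0, 0, -1], [0, 0, 0, 0, 0, 0, -1]])

```text
time_s: 26.7
ee_pos: [0.4594, 0.3206, 0.1556]
tcp_rot: [0.51, 0.842, 0.148, 0.09]
ft_force: [0.5, -0.8, -0.4]
gripper_width: 0.009
```

```bash
python3 held.py; python3 -c "
from h import *
toE(2,1.5,5,20,90,OFF)"
```

```text
ee [0.4592 0.3203 0.1549] F [-0.1  0.4 -0.8] w 0.0093 t 26.75 q [-0.14  0.2  -0.61  1.93  0.3   0.73 -0.44]
-12 328 [ 12.2  -2.5 -11.8] [27.8  3.  -7.2]
-6 42 [26.8 -2.6 -5.6] [28.   3.1 -0.4]
0 38 [26.5 -2.6  0.5] [28.1  3.2  5.9]
6 30 [26.7 -2.7  6.6] [28.1  2.9 12. ]
12 24 [27.2 -2.2 12.7] [28.   2.7 17.9]
18 26 [27.2 -2.3 18.5] [28.   2.8 23.6]
24 24 [23.5 -2.3 24.2] [28.   3.3 29.6]
30 22 [22.9 -2.4 30.5] [27.8  3.4 35.9]
36 22 [26.7 -2.5 36.5] [27.9  3.1 41.7]
42 19 [27.2 -1.8 42.2] [27.9  3.2 47.5]
tcp tgt [ 0.5845 -0.1026  0.1494] d mm [ 125.3 -422.9   -5.5] rv [ 0.0008 -0.0025 -0.3512] F [-0.1  0.4 -0.8] w 0.0093
```

Call:
step_arm(series=[[9.65, -32.7, 15, 0, 0, -0.027, -1], [9.65, -32.7, 15, 0, 0, -0.027, -1], [9.65, -32.7, 0, 0, 0, -0.027, -1], [9.65, -32.7, 0, 0, 0, -0.027, -1], [9.65, -32.7, 0, 0, 0, -0.027, -1], [9.65, -32.7, 0, 0, 0, -0.027, -1], [9.65, -32.7, 0, 0, 0, -0.027, -1], [9.65, -32.7, 0, 0, 0, -0.027, -1], [9.65, -32.7, 0, 0, 0, -0.027, -1], [9.65, -32.7, 0, 0, 0, -0.027, -1], [9.65, -32.7, -5, 0, 0, -0.027, -1], [9.65, -32.7, -15, 0, 0, -0.027, -1], [9.65, -32.7, -15, 0, 0, -0.027, -1], [0, 0, 0, 0, 0, 0, -1], [0, 0, 0, 0, 0, 0, -1], [0, 0, 0, 0, 0, 0, -1], [0, 0, 0, 0, 0, 0, -1], [0, 0, 0, 0, 0, 0, -1]])

```text
time_s: 28.25
ee_pos: [0.585, -0.1025, 0.1504]
tcp_rot: [0.648, 0.741, 0.13, 0.114]
ft_force: [-0.6, 0.4, -0.5]
gripper_width: 0.009
```

```bash
python3 rk2.py; python3 -c "
from h import *
OFF=[0,0,48.4]
toE(2,1.5,5,20,90,OFF);toE(2,1.5,4,20,0,OFF)"; python3 held.py w14|tail -3
```

```text
lip 146 x [-8.7 -0.8] y [ 89.  114.2] z 83.2
lip 801 x [-4.5 16.1] y [58.4 79.9] z 82.4
lip 111 x [-5.6 -4.4] y [23.4 48.2] z 83.2
lip 604 x [-4.5 16.3] y [-7.3 14.1] z 82.3
lip 453 x [-4.5 16.3] y [-72.9 -51.6] z 82.3
slot y 36.2 front wall -3.7 back wall 0.6 3 1
slot y -29.7 front wall -7.4 back wall 4.4 14 17
tcp tgt [ 0.5849 -0.1046  0.1491] d mm [-0.1 -1.8 -1.5] rv [ 0.0001 -0.0014 -0.0033] F [-0.4 -0.3  0. ] w 0.0091
tcp tgt [ 0.6154 -0.1006  0.0635] d mm [ 30.4   2.2 -87. ] rv [ 0.0001 -0.0014 -0.0033] F [-0.4 -0.3  0. ] w 0.0091
36 21 [26.9 -2.8 36.4] [28.   2.5 41.5]
42 20 [27.  -2.8 42.6] [27.9  2.6 47.9]
48 1 [27.6 -2.4 48. ] [27.6 -2.4 48. ]
```

View pics/w14.png

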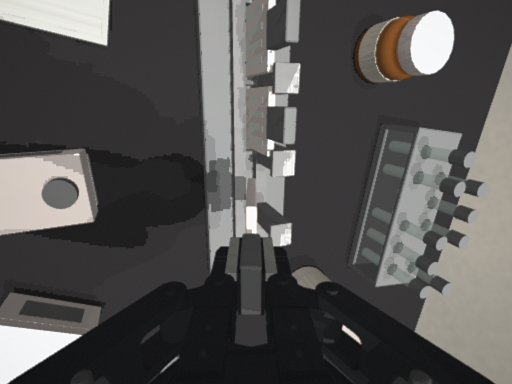

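Call:
step_arm(series=[[3.4, 0.4, -9.6, 0, 0, -0.002, -1], [3.4, 0.4, -9.6, 0, 0, 0, -1], [3.4, 0.4, -9.6, 0, 0, 0, -1], [3.4, 0.4, -9.6, 0, 0, 0, -1], [3.4, 0.3, -9.6, 0, 0, 0, -1], [3.4, 0.3, -9.6, 0, 0, 0, -1], [3.4, 0.3, -9.6, 0, 0, 0, -1], [3.4, 0.3, -9.5, 0, 0, 0, -1], [3.1, 0.3, -9.0, 0, 0, 0, -1], [0, 0, 0, 0, 0, 0, -1], [0, 0, 0, 0, 0, 0, -1], [0, 0, 0, 0, 0, 0, -1], [0, 0, 0, 0, 0, 0, -1]])

```text
time_s: 29.43
ee_pos: [0.6154, -0.1015, 0.065]
tcp_rot: [0.65, 0.74, 0.13, 0.114]
ft_force: [0.7, 0.2, 0.0]
gripper_width: 0.0093
```

```bash
python3 -c "
from h import *
OFF=[0,0,48.4]
swing(2,OFF,[(1.5,2,20)]);print(readout.sense()['ft_force'])"
```

```text
(1.5, 2, 20) d [-0.   1.  -3.5] rv [ 0.    -0.001  0.002]
[0.69303883 0.15579489 0.00238945]
```

Call:
step_arm(series=[[0, 0.5, -1.1, 0, 0, 0.001, -1], [0, 0.3, -1.1, 0, 0, 0, -1], [0, 0, -1, 0, 0, 0, -1], [0, 0, 0, 0, 0, 0, -1], [0, 0, 0, 0, 0, 0, -1], [1.9, 0.2, 0.6, -0.0055, 0.0435, 0, -1], [1.9, 0.3, 0.6, -0.0055, 0.0435, 0, -1], [1.9, 0.2, 0.5, -0.0055, 0.0435, 0, -1], [1.9, 0.3, 0.4, -0.0055, 0.0435, 0, -1], [1.9, 0.2, 0.3, -0.0055, 0.0435, 0, -1], [1.9, 0.3, 0.3, -0.0055, 0.0435, 0, -1], [1.9, 0.2, 0.1, -0.0055, 0.0435, 0, -1], [1.9, 0.3, 0.1, -0.0055, 0.0435, 0, -1], [1.2, 0.2, 0, -0.003, 0.026, 0, -1], [0, 0, 0, 0, 0, 0, -1], [0, 0, 0, 0, 0, 0, -1], [0, 0, 0, 0, 0, 0, -1], [0, 0, 0, 0, 0, 0, -1]])

```text
time_s: 30.93
ee_pos: [0.6309, -0.0987, 0.064]
tcp_rot: [0.66, 0.751, -0.011, -0.011]
ft_force: [-0.2, 0.1, -0.4]
gripper_width: 0.0091
```

```bash
python3 -c "
from h import *
OFF=[0,0,48.4]
swing(2,OFF,[(.5,0,-1.5)]);print(readout.sense()['ft_force'])"
```

```text
(0.5, 0, -1.5) d [ 1.2  0.3 -1.6] rv [-0.001 -0.004  0.001]
[-0.19553645  0.10223095 -0.36494099]
```

Call:
step_arm(series=[[0.6, 0.1, -0.8, 0, 0, 0, -1], [0.6, 0.1, -0.8, 0, 0, 0, -1], [0.4, 0, -0.8, 0, 0, 0, -1], [0, 0, 0, 0, 0, 0, -1], [0, 0, 0, 0, 0, 0, -1]])

```text
time_s: 31.35
ee_pos: [0.6327, -0.0984, 0.0626]
tcp_rot: [0.66, 0.751, -0.011, -0.011]
ft_force: [-3.1, 0.4, 5.9]
gripper_width: 0.0092
```

Call:
step_arm(series=[[0, 0, 0, 0, 0, 0, -0.4], [0, 0, 0, 0, 0, 0, -0.4], [0, 0, 0, 0, 0, 0, -0.4], [0, 0, 0, 0, 0, 0, -0.4], [0, 0, 15, 0, 0, 0, -0.4], [0, 0, 20, 0, 0, 0, -0.4], [0, 0, 25, 0, 0, 0, 0], [0, 0, 25, 0, 0, 0, 0], [0, 0, 15, 0, 0, 0, 0], [0, 0, 0, 0, 0, 0, 0]])

```text
time_s: 32.18
ee_pos: [0.6361, -0.0983, 0.1662]
tcp_rot: [0.66, 0.751, -0.008, -0.007]
ft_force: [-0.0, -0.3, -0.4]
gripper_width: 0.0426
```

```bash
python3 -c "
from seat import *
seat(2)
to(stand_pt(11.6,99.4+60,90.6),Rtool(27.45,20))"
```

```text
2 72 61 [ -7.1 -17.6  72.1] [  0.1 -10.7  80.5]
2 81 52 [ -8.  -37.9  81.1] [  1.2 -17.   89.8]
2 90 49 [ -8.3 -40.4  90.2] [  1.2 -16.9  98.7]
2 99 418 [ -8.8 -42.5 101.2] [  0.8 -17.1 107.8]
tcp target [0.4396 0.3866 0.1256] d mm [-195.1  484.8  -38.2] rotvec [ 0.112  -0.3591  0.3456] rows>=13.1 | from [ 0.6347 -0.0982  0.1637] F [-0.2  0.2 -0.4] w 0.0428 t 32.2333
```

Call:
step_arm(series=[[-13.9, 34.6, 0, 0.008, -0.0256, 0.0247, 0], [-13.9, 34.6, 0, 0.008, -0.0256, 0.0247, 0], [-13.9, 34.6, 0, 0.008, -0.0256, 0.0247, 0], [-13.9, 34.6, 0, 0.008, -0.0256, 0.0247, 0], [-13.9, 34.6, 0, 0.008, -0.0256, 0.0247, 0], [-13.9, 34.6, 0, 0.008, -0.0256, 0.0247, 0], [-13.9, 34.6, 0, 0.008, -0.0256, 0.0247, 0], [-13.9, 34.6, 0, 0.008, -0.0256, 0.0247, 0], [-13.9, 34.6, 0, 0.008, -0.0256, 0.0247, 0], [-13.9, 34.6, 0, 0.008, -0.0256, 0.0247, 0], [-13.9, 34.6, 0, 0.008, -0.0256, 0.0247, 0], [-13.9, 34.6, -8, 0.008, -0.0256, 0.0247, 0], [-13.9, 34.6, -15, 0.008, -0.0256, 0.0247, 0], [-13.9, 34.6, -15, 0.008, -0.0256, 0.0247, 0], [0, 0, 0, 0, 0, 0, 0], [0, 0, 0, 0, 0, 0, 0], [0, 0, 0, 0, 0, 0, 0], [0, 0, 0, 0, 0, 0, 0], [0, 0, 0, 0, 0, 0, 0], [0, 0, 0, 0, 0, 0, 0]])

```text
time_s: 33.9
ee_pos: [0.44, 0.3848, 0.1239]
tcp_rot: [0.513, 0.841, 0.146, 0.089]
ft_force: [-0.1, -0.3, -0.7]
gripper_width: 0.0424
```

```bash
python3 tab.py w15
```

```text
rot err [ 0.0012 -0.0049  0.0023] [0.4398 0.3851 0.1239] w 0.0429 t 33.95 q [-0.45  0.28 -0.44  1.9   0.38  0.7  -0.64]
x [-10.4  15.2] y [-4.3  5.5] top z 16.4 14.4 749
adv tool [ 2.4  0.6 60.9] lateral world [-0.6  2.4  0.2] axial world [ 18.5   9.6 -57.2]
```

Call:
step_arm(series=[[0, 0.4, 0, 0.001, -0.003, 0.002, 0], [3.1, 1.6, -9.6, 0, 0, 0, 0], [3.1, 1.6, -9.6, 0, 0, 0, 0], [3.1, 1.6, -9.6, 0, 0, 0, 0], [3.1, 1.6, -9.6, 0, 0, 0, 0], [3.1, 1.6, -9.6, 0, 0, 0, 0], [3.1, 1.6, -9.6, 0, 0, 0, 0], [0, 0, 0, 0, 0, 0, 0], [0, 0, 0, 0, 0, 0, 0], [0, 0, 0, 0, 0, 0, -1], [0, 0, 0, 0, 0, 0, -1], [0, 0, 0, 0, 0, 0, -1], [0, 0, 0, 0, 0, 0, -1], [0, 0, 0, 0, 0, 0, -1]])

```text
time_s: 35.12
ee_pos: [0.4582, 0.3971, 0.0673]
tcp_rot: [0.51, 0.842, 0.149, 0.089]
ft_force: [1.4, 1.2, 0.7]
gripper_width: 0.0093
```

Call:
step_arm(series=[[-1.5, -0.8, 4.7, 0, 0, 0, -1], [-3.06, -1.57, 9.39, 0, 0, 0, -1], [-3.06, -1.57, 9.39, 0, 0, 0, -1], [-3.06, -1.57, 9.39, 0, 0, 0, -1], [-3.06, -1.57, 9.39, 0, 0, 0, -1], [-3.06, -1.57, 9.39, 0, 0, 0, -1], [-3.06, -1.57, 9.39, 0, 0, 0, -1], [-3.06, -1.57, 9.39, 0, 0, 0, -1], [-3.06, -1.57, 9.39, 0, 0, 0, -1], [-3, -1.6, 9, 0, 0, 0, -1], [0, 0, 0, 0, 0, 0, -1], [0, 0, 0, 0, 0, 0, -1]])

```text
time_s: 36.12
ee_pos: [0.4281, 0.3814, 0.1555]
tcp_rot: [0.51, 0.842, 0.148, 0.089]
ft_force: [0.4, -0.2, -0.2]
gripper_width: 0.009
```

```bash
python3 held.py; python3 -c "
from h import *
toE(3,1.5,5,20,90,[0,0,48.4])"
```

```text
ee [0.428  0.381  0.1547] F [-0.1 -0.6 -1.3] w 0.0093 t 36.1667 q [-0.43  0.22 -0.47  1.89  0.33  0.76 -0.6 ]
-12 322 [ 12.3  -2.5 -11.8] [27.9  2.9 -7.1]
-6 38 [27.1 -2.6 -5.8] [28.2  3.  -0.3]
0 38 [27.  -2.6  0.2] [28.1  3.1  5.8]
6 27 [26.7 -2.8  6.6] [28.1  2.6 11.6]
12 32 [26.9 -2.5 12.4] [28.2  2.7 17.9]
18 23 [27.3 -2.3 18. ] [28.1  2.8 23.8]
24 24 [23.4 -2.3 24.5] [28.   3.3 29.8]
30 23 [27.1 -2.4 30.5] [28.   3.  35.8]
36 19 [27.  -2.5 36.2] [27.9  3.1 41.8]
42 17 [26.7 -2.5 42.2] [27.9  2.9 47.6]
48 3 [26.7 -0.3 48.1] [27.4  3.2 48.3]
tcp tgt [ 0.5935 -0.1699  0.1491] d mm [ 165.5 -550.9   -5.7] rv [ 3.000e-04 -2.800e-03 -3.515e-01] F [-0.1 -0.6 -1.3] w 0.0093
```

Call:
step_arm(series=[[10.35, -34.5, 15, 0, 0, -0.022, -1], [10.35, -34.5, 15, 0, 0, -0.022, -1], [10.35, -34.5, 0, 0, 0, -0.022, -1], [10.35, -34.5, 0, 0, 0, -0.022, -1], [10.35, -34.5, 0, 0, 0, -0.022, -1], [10.35, -34.5, 0, 0, 0, -0.022, -1], [10.35, -34.5, 0, 0, 0, -0.022, -1], [10.35, -34.5, 0, 0, 0, -0.022, -1], [10.35, -34.5, 0, 0, 0, -0.022, -1], [10.35, -34.5, 0, 0, 0, -0.022, -1], [10.35, -34.5, 0, 0, 0, -0.022, -1], [10.35, -34.5, 0, 0, 0, -0.022, -1], [10.35, -34.5, 0, 0, 0, -0.022, -1], [10.35, -34.5, -5, 0, 0, -0.022, -1], [10.35, -34.5, -15, 0, 0, -0.022, -1], [10.35, -34.5, -15, 0, 0, -0.022, -1], [0, 0, 0, 0, 0, 0, -1], [0, 0, 0, 0, 0, 0, -1], [0, 0, 0, 0, 0, 0, -1], [0, 0, 0, 0, 0, 0, -1]])

```text
time_s: 37.83
ee_pos: [0.5938, -0.1687, 0.1497]
tcp_rot: [0.649, 0.741, 0.13, 0.113]
ft_force: [0.0, 0.6, -0.7]
gripper_width: 0.0091
```

```bash
python3 rk2.py; python3 -c "
from h import *
OFF=[0,0,48.4]
toE(3,1.5,5,20,90,OFF);toE(3,1.5,4,20,0,OFF)"; python3 held.py w16|tail -3
```

```text
lip 157 x [-6.8  1.8] y [22.7 47.4] z 82.9
lip 806 x [-4.6 16. ] y [-7.6 13.8] z 82.5
lip 98 x [-8.6 -7.4] y [-42.5 -17.8] z 82.9
lip 620 x [-4.6 16.3] y [-73.4 -51.9] z 82.4
lip 390 x [-4.5 16.1] y [-135.3 -117.4] z 82.4
slot y -95.6 front wall -7.4 back wall 4.1 14 17
tcp tgt [ 0.5935 -0.1699  0.1491] d mm [-0.5 -1.3 -1. ] rv [-0.0011 -0.0022 -0.0027] F [-0.7  0.9  0.4] w 0.0091
tcp tgt [ 0.624  -0.1659  0.0635] d mm [ 30.    2.6 -86.6] rv [-0.0011 -0.0022 -0.0027] F [-0.7  0.9  0.4] w 0.0091
36 22 [27.1 -2.9 36.2] [27.9  2.4 42. ]
42 20 [26.8 -3.3 42.3] [28.   2.4 47.6]
48 2 [27.5 -1.1 48. ] [27.5  0.3 48.1]
```

View pics/w16.png

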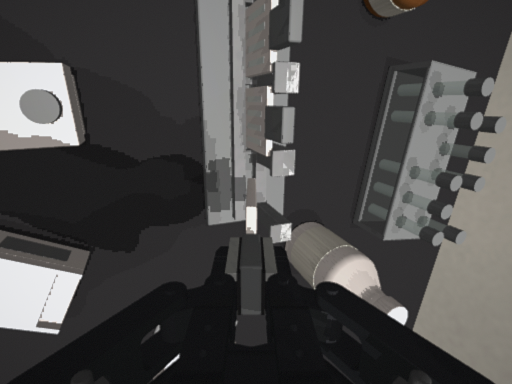

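Call:
step_arm(series=[[3.4, 0.4, -9.6, 0, -0.002, -0.002, -1], [3.4, 0.4, -9.6, 0, 0, 0, -1], [3.4, 0.4, -9.6, 0, 0, 0, -1], [3.4, 0.4, -9.6, 0, 0, 0, -1], [3.4, 0.4, -9.6, 0, 0, 0, -1], [3.4, 0.4, -9.6, 0, 0, 0, -1], [3.4, 0.3, -9.6, 0, 0, 0, -1], [3.4, 0.3, -9.5, 0, 0, 0, -1], [3.1, 0.3, -9.0, 0, 0, 0, -1], [0, 0, 0, 0, 0, 0, -1], [0, 0, 0, 0, 0, 0, -1], [0, 0, 0, 0, 0, 0, -1], [0, 0, 0, 0, 0, 0, -1]])

```text
time_s: 39.02
ee_pos: [0.6245, -0.1678, 0.0649]
tcp_rot: [0.651, 0.739, 0.131, 0.115]
ft_force: [0.7, 0.3, -0.3]
gripper_width: 0.0092
```

```bash
python3 -c "
from h import *
OFF=[0,0,48.4]
swing(3,OFF,[(1.5,2,20)]);print(readout.sense()['ft_force'])"
```

```text
(1.5, 2, 20) d [-0.5  1.9 -3.4] rv [0.    0.001 0.003]
[ 0.65145521  0.34359034 -0.33476992]
```

Call:
step_arm(series=[[0, 0.8, -1.1, 0, 0, 0.001, -1], [0, 0.6, -1.1, 0, 0, 0.001, -1], [0, 0.2, -1, 0, 0, 0, -1], [0, 0, 0, 0, 0, 0, -1], [0, 0, 0, 0, 0, 0, -1], [1.9, 0.2, 0.6, -0.0055, 0.0435, 0, -1], [1.9, 0.3, 0.6, -0.0055, 0.0435, 0, -1], [1.9, 0.2, 0.5, -0.0055, 0.0435, 0, -1], [1.9, 0.3, 0.4, -0.0055, 0.0435, 0, -1], [1.9, 0.2, 0.3, -0.0055, 0.0435, 0, -1], [1.9, 0.3, 0.3, -0.0055, 0.0435, 0, -1], [1.9, 0.2, 0.1, -0.0055, 0.0435, 0, -1], [1.9, 0.3, 0.1, -0.0055, 0.0435, 0, -1], [1.2, 0.2, 0, -0.003, 0.026, 0, -1], [0, 0, 0, 0, 0, 0, -1], [0, 0, 0, 0, 0, 0, -1], [0, 0, 0, 0, 0, 0, -1], [0, 0, 0, 0, 0, 0, -1]])

```text
time_s: 40.52
ee_pos: [0.64, -0.164, 0.0639]
tcp_rot: [0.66, 0.751, -0.01, -0.01]
ft_force: [0.4, 0.6, -1.3]
gripper_width: 0.0092
```

```bash
python3 -c "
from h import *
OFF=[0,0,48.4]
swing(3,OFF,[(.5,0,-1.5)]);print(readout.sense()['ft_force'])"
```

```text
(0.5, 0, -1.5) d [ 0.7  0.2 -1.5] rv [-0.002 -0.002  0.002]
[ 0.38737548  0.57666429 -1.27652391]
```

Call:
step_arm(series=[[0.6, 0.1, -0.8, 0, 0, 0, -1], [0.6, 0.1, -0.8, 0, 0, 0, -1], [0.4, 0, -0.8, 0, 0, 0, -1], [0, 0, 0, 0, 0, 0, -1], [0, 0, 0, 0, 0, 0, -1]])

```text
time_s: 40.93
ee_pos: [0.6417, -0.1637, 0.0624]
tcp_rot: [0.66, 0.751, -0.01, -0.01]
ft_force: [-3.6, 0.3, 5.0]
gripper_width: 0.0091
```

Call:
step_arm(series=[[0, 0, 0, 0, 0, 0, -0.4], [0, 0, 0, 0, 0, 0, -0.4], [0, 0, 0, 0, 0, 0, -0.4], [0, 0, 0, 0, 0, 0, -0.4], [0, 0, 0, 0, 0, 0, -0.4]])

```text
time_s: 41.35
ee_pos: [0.642, -0.1633, 0.061]
tcp_rot: [0.66, 0.751, -0.01, -0.01]
ft_force: [-0.4, -0.0, 0.1]
gripper_width: 0.0255
```

```bash
python3 - <<'E'
from h import *
c=cam('side','s16');s=readout.sense();print(s['ee_pos'],s['gripper_width'],s['ft_force'])
t=cam('top');L=local(pts(t),RC,RY)*1000
for i in range(4):
    k=(np.abs(L[...,0])<30)&(np.abs(L[...,1]-SY[i])<18)&(L[...,2]>95)&(L[...,2]<115);q=L[k]
    if len(q): print(i,len(q),q.min(0).round(1),q.max(0).round(1),q.mean(0).round(1))
u,v=proj(c,slot_pt(0,0,60))[0].astype(int)
cv2.imwrite('pics/s16z.png',cv2.resize(c['pixels'][v-80:v+80,u-80:u+80,::-1],None,fx=3.7,fy=3.7,interpolation=cv2.INTER_CUBIC))
E
```

```text
[ 0.64202146 -0.16333674  0.06109949] 0.0254954367247525 [ 0.98936794  0.30177163 -0.30139617]
0 35 [-8.1 91.4 98.7] [  1.3 115.2 112.2] [ -3.8 103.5 107.1]
1 35 [-5.7 26.7 98.1] [  4.2  50.9 114. ] [ -1.4  39.  107.1]
2 36 [ -7.6 -40.2  95.7] [  3.2 -15.8 112.7] [ -3.2 -27.4 107. ]
3 2 [ -7.1 -81.6  95.7] [ -5.  -81.2 101.3] [ -6.  -81.4  98.5]
```

View pics/s16z.png

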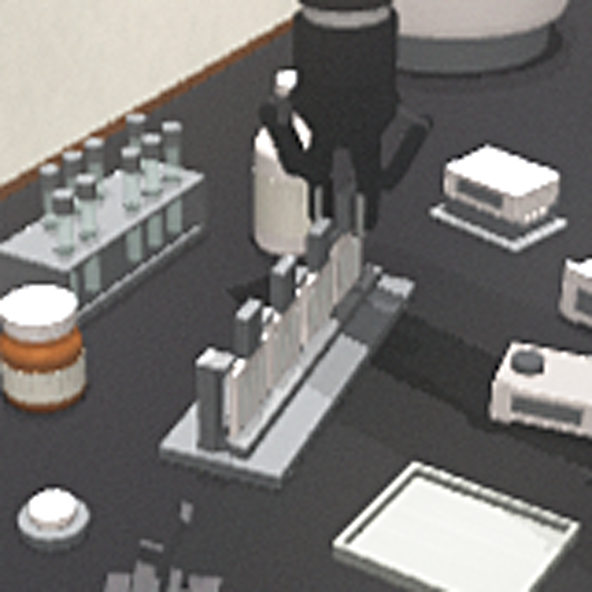

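Call:
step_arm(series=[[0, 0, 15, 0, 0, 0, -0.4], [0, 0, 20, 0, 0, 0, -0.4], [0, 0, 25, 0, 0, 0, -0.4], [0, 0, 30, 0, 0, 0, -0.4], [0, 35, 20, 0, 0, 0, -0.4], [0, 35, 20, 0, 0, 0, -0.4], [0, 35, 0, 0, 0, 0, -0.4], [0, 0, 0, 0, 0, 0, -0.4], [0, 0, 0, 0, 0, 0, -0.4], [0, 0, 0, 0, 0, 0, -0.4]])

```text
time_s: 42.28
ee_pos: [0.6418, -0.0589, 0.1911]
tcp_rot: [0.66, 0.751, -0.011, -0.01]
ft_force: [-0.0, -1.5, 0.3]
gripper_width: 0.0256
```

```bash
python3 - <<'E'
from h import *
w=cam('wrist','w17');s=readout.sense();print(s['ee_pos'])
t=cam('top')
for nm,c,dz in (('top',t,0),('wrist',w,1.5)):
  L=local(pts(c),RC,RY)*1000
  for i in range(4):
    k=(np.abs(L[...,0])<30)&(np.abs(L[...,1]-SY[i])<18)&(L[...,2]>95)&(L[...,2]<115);q=L[k]
    k2=(np.abs(L[...,0])<20)&(np.abs(np.abs(L[...,1]-SY[i])-18)<2.5)&(L[...,2]>66)&(L[...,2]<78);p=L[k2]
    if len(q): print(nm,i,len(q),'tab',q.min(0).round(1),q.max(0).round(1),'plate top',len(p),p.min(0).round(1) if len(p) else '',p.max(0).round(1) if len(p) else '')
E
```

```text
[ 0.6416094  -0.06021216  0.1908732 ]
top 0 35 tab [-8.4 91.2 95.4] [  1.9 115.2 113.4] plate top 7 [-5.2 82.4 72.5] [ -1.5 121.5  77. ]
top 1 12 tab [ -5.5  44.4 102.6] [  3.3  50.8 113.6] plate top 4 [-2.6 52.3 73.7] [ 0.3 55.7 76.8]
top 3 21 tab [  -8.2 -106.9   98. ] [  1.  -91.5 111.1] plate top 4 [  -4.7 -115.8   67.3] [  16.4 -112.1   73.5]
wrist 0 480 tab [-8.2 89.2 95.1] [  1.9 114.5 109.1] plate top 81 [-5.7 82.2 67.6] [-1.000e-01  1.227e+02  7.460e+01]
wrist 1 401 tab [-6.3 23.8 95.1] [  3.8  49.  108.5] plate top 36 [-4.3 51.7 71.1] [ 1.5 56.4 73.7]
wrist 2 343 tab [ -7.9 -42.9  95.2] [  2.3 -16.4 108. ] plate top 22 [ -5.5 -14.2  68.2] [ 0.4 -9.4 74.1]
wrist 3 297 tab [  -9.4 -109.    95.2] [  0.8 -82.3 108. ] plate top 9 [ -5.6 -80.1  71.4] [ -1.1 -75.6  73.6]
```

View pics/w17.png

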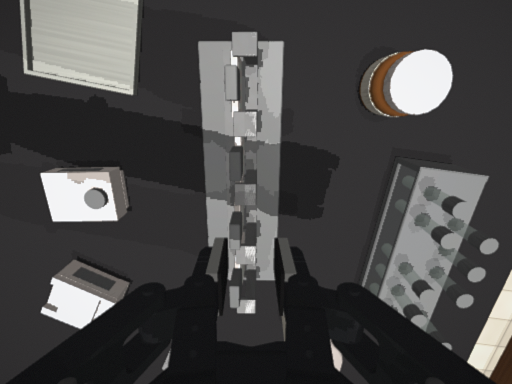

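```bash
python3 - <<'E'
from h import *
s=readout.sense()
for i in (0,1,2,3):
    print(i,(slot_pt(0,SY[i],78)-s['ee_pos'])*1000,(slot_pt(8,SY[i],78)-slot_pt(0,SY[i],78))*1000)
print((Rtool(RY,0)*R.from_quat(s['tcp_rot']).inv()).as_rotvec())
E
```

```text
0 [ -26.83480881   93.14666352 -112.81225677] [7.93246712 1.03728755 0.        ]
1 [ -18.27718652   27.70380982 -112.81225677] [7.93246712 1.03728755 0.        ]
2 [  -9.73253033  -37.63988804 -112.81225677] [7.93246712 1.03728755 0.        ]
3 [  -1.18787414 -102.98358591 -112.81225677] [7.93246712 1.03728755 0.        ]
[ 0.00317644 -0.02952885  0.00366968]
```

Call:
step_arm(series=[[-9, 31, 0, 0.001, -0.01, 0.0012, -0.4], [-9, 31, 0, 0.001, -0.01, 0.0012, -0.4], [-9, 31, -20, 0.001, -0.0095, 0.0012, -0.4], [0, 0, -20, 0, 0, 0, -0.4], [0, 0, 0, 0, 0, 0, -0.4], [0, 0, -25, 0, 0, 0, -0.4], [0, 0, -25, 0, 0, 0, -0.4], [0, 0, -23, 0, 0, 0, -0.4], [0, 0, 0, 0, 0, 0, -0.4], [0, 0, 0, 0, 0, 0, -0.4]])

```text
time_s: 43.22
ee_pos: [0.6145, 0.0317, 0.0777]
tcp_rot: [0.66, 0.751, -0.001, -0.0]
ft_force: [-0.5, -0.1, -0.4]
gripper_width: 0.0257
```

Call:
step_arm(series=[[2, 0.3, 0, 0, 0, 0, -0.4], [2, 0.2, 0, 0, 0, 0, -0.4], [1.5, 0.2, 0, 0, 0, 0, -0.4], [1.5, 0.2, 0, 0, 0, 0, -0.4], [1, 0.1, 0, 0, 0, 0, -0.4], [1, 0.1, 0, 0, 0, 0, -0.4], [0, 0, 0, 0, 0, 0, -0.4]])

```text
time_s: 43.8
ee_pos: [0.6243, 0.0358, 0.0786]
tcp_rot: [0.659, 0.753, 0.001, 0.0]
ft_force: [-0.1, 1.2, -0.7]
gripper_width: 0.0257
```

Call:
step_arm(series=[[-3, -0.4, 0, 0, 0, 0, -0.4], [0, 0, 25, 0, 0, 0, -0.4], [0, 0, 27, 0, 0, 0, -0.4], [2, -33, 0, 0, 0, 0, -0.4], [1.5, -33, 0, 0, 0, 0, -0.4], [0, 0, 0, 0, 0, 0, -0.4], [0, 0, 0, 0, 0, 0, -0.4], [0, 0, -25, 0, 0, 0, -0.4], [0, 0, -27, 0, 0, 0, -0.4], [0, 0, 0, 0, 0, 0, -0.4], [2, 0.3, 0, 0, 0, 0, -0.4], [2, 0.2, 0, 0, 0, 0, -0.4], [1.5, 0.2, 0, 0, 0, 0, -0.4], [1.5, 0.2, 0, 0, 0, 0, -0.4], [1, 0.1, 0, 0, 0, 0, -0.4], [0, 0, 0, 0, 0, 0, -0.4]])

```text
time_s: 45.13
ee_pos: [0.6333, -0.0297, 0.0793]
tcp_rot: [0.659, 0.753, 0.001, 0.001]
ft_force: [-0.4, -0.2, -0.2]
gripper_width: 0.0257
```

```bash
python3 - <<'E'
from h import *
s=readout.sense();print(local(s['ee_pos'][None],RC,RY)*1000,s['ft_force'],s['gripper_width'])
t=cam('top');L=local(pts(t),RC,RY)*1000
for i in range(4):
    k=(np.abs(L[...,0])<30)&(np.abs(L[...,1]-SY[i])<18)&(L[...,2]>95)&(L[...,2]<115);q=L[k]
    if len(q): print(i,len(q),'tab',q.min(0).round(1),q.max(0).round(1))
E
```

```text
[[10.38774645 38.32427702 79.31324391]] [-0.4046172  -0.20797664 -0.20860406] 0.025701058033273768
0 39 tab [-1.5 92.6 97.4] [  9.5 116.9 112.9]
2 3 tab [ -6.4 -39.9 108.1] [ -0.4 -38.8 110.1]
3 36 tab [  -5.3 -105.3   95. ] [  5.5 -81.2 111.5]
```

Call:
step_arm(series=[[-3, -0.4, 0, 0, 0, 0, -0.4], [0, 0, 25, 0, 0, 0, -0.4], [0, 0, 27, 0, 0, 0, -0.4], [0.5, -33, 0, 0, 0, 0, -0.4], [0, -33, 0, 0, 0, 0, -0.4], [0, 0, 0, 0, 0, 0, -0.4], [0, 0, 0, 0, 0, 0, -0.4], [0, 0, -25, 0, 0, 0, -0.4], [0, 0, -27, 0, 0, 0, -0.4], [0, 0, 0, 0, 0, 0, -0.4], [2, 0.3, 0, 0, 0, 0, -0.4], [2, 0.2, 0, 0, 0, 0, -0.4], [1.5, 0.2, 0, 0, 0, 0, -0.4], [1.5, 0.2, 0, 0, 0, 0, -0.4], [1, 0.1, 0, 0, 0, 0, -0.4], [0.5, 0, 0, 0, 0, 0, -0.4], [0, 0, 0, 0, 0, 0, -0.4]])

```text
time_s: 46.6
ee_pos: [0.6389, -0.0951, 0.0789]
tcp_rot: [0.659, 0.753, 0.001, 0.0]
ft_force: [-0.7, -0.5, 0.4]
gripper_width: 0.0258
```

Call:
step_arm(series=[[-3, -0.4, 0, 0, 0, 0, -0.4], [0, 0, 25, 0, 0, 0, -0.4], [0, 0, 27, 0, 0, 0, -0.4], [0, -33, 0, 0, 0, 0, -0.4], [0, -33, 0, 0, 0, 0, -0.4], [0, 0, 0, 0, 0, 0, -0.4], [0, 0, 0, 0, 0, 0, -0.4]])

```text
time_s: 47.18
ee_pos: [0.6342, -0.1664, 0.1304]
tcp_rot: [0.661, 0.75, -0.0, 0.001]
ft_force: [1.0, 0.4, -0.6]
gripper_width: 0.0257
```

```bash
python3 - <<'E'
from h import *
s=readout.sense();print(local(s['ee_pos'][None],RC,RY)*1000,s['ft_force'],s['gripper_width'])
t=cam('wrist','w18');L=local(pts(t),RC,RY)*1000
for i in range(4):
    k=(np.abs(L[...,0])<30)&(np.abs(L[...,1]-SY[i])<18)&(L[...,2]>95)&(L[...,2]<115);q=L[k]
    if len(q): print(i,len(q),'tab',q.min(0).round(1),q.max(0).round(1))
E
```

```text
[[ -6.51123377 -97.34284628 130.40315259]] [ 1.00263469  0.38369068 -0.62265291] 0.025678710263105465
1 513 tab [-8.5 22.3 95.1] [  1.6  34.2 108.8]
2 717 tab [ -6.7 -42.9  95.5] [  3.1 -17.6 108.8]
3 599 tab [  -7. -109.   95.] [  2.8 -82.6 108.6]
```

View pics/w18.png

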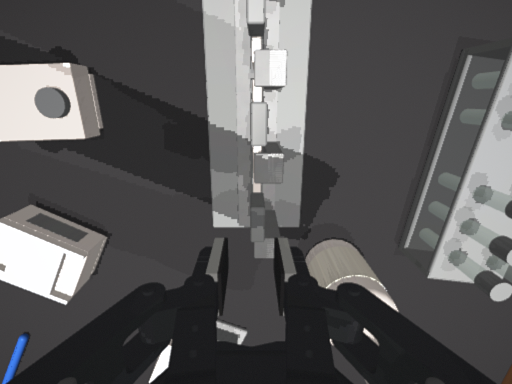

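```bash
python3 - <<'E'
from h import *
c=cam('side');t=cam('top')
u,v=proj(c,slot_pt(0,0,60))[0].astype(int)
cv2.imwrite('pics/s18z.png',cv2.resize(c['pixels'][v-60:v+70,u-75:u+75,::-1],None,fx=5,fy=5,interpolation=cv2.INTER_CUBIC))
for nm,c in (('side',c),('top',t)):
  L=local(pts(c),RC,RY)*1000
  for i in range(4):
    k=(np.abs(L[...,0])<30)&(np.abs(L[...,1]-SY[i])<18)&(L[...,2]>85)&(L[...,2]<115);q=L[k]
    if len(q): print(nm,i,len(q),'tab',np.percentile(q,[3,97],axis=0).round(1).tolist())
E
```

```text
side 0 87 tab [[-2.4, 90.2, 86.7], [8.5, 115.6, 110.0]]
side 1 73 tab [[-6.6, 24.8, 86.3], [3.1, 49.6, 110.3]]
side 2 68 tab [[-5.7, -41.5, 86.5], [4.1, -16.9, 110.1]]
side 3 60 tab [[-8.1, -108.6, 85.8], [1.9, -82.7, 109.8]]
top 0 46 tab [[-2.1, 93.1, 86.9], [9.5, 116.3, 111.2]]
top 1 41 tab [[-4.3, 26.6, 90.7], [6.3, 50.4, 110.7]]
top 2 42 tab [[-6.3, -39.9, 89.5], [3.6, -15.0, 111.4]]
top 3 17 tab [[-7.0, -88.9, 86.1], [2.1, -81.2, 113.7]]
```

View pics/s18z.png

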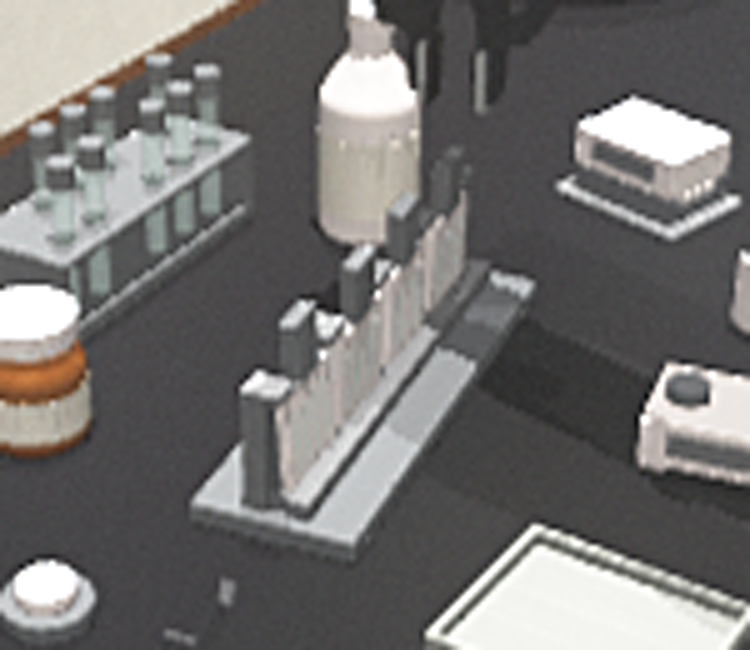

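Call:
step_arm(series=[[0, 0, 35, 0, 0, 0, 0.5], [0, 0, 35, 0, 0, 0, 0.5], [0, 0, 35, 0, 0, -0.05, 0.5], [-2.5, -14, 15, 0, 0, -0.12, 1], [-2.5, -14, 0, 0, 0, -0.12, 1], [-2.5, -14, 0, 0, 0, -0.12, 1], [-2.5, -14, 0, 0, 0, -0.12, 1], [-2.5, -14, 0, 0, 0, -0.12, 1], [-2.5, -14, 0, 0, 0, -0.12, 1], [-2.5, -14, 0, 0, 0, -0.12, 1], [-2.5, -14, 0, 0, 0, -0.12, 1], [-2.5, -14, 0, 0, 0, -0.12, 1], [-2.5, -14, 0, 0, 0, -0.12, 1], [-2.5, -14, 0, 0, 0, -0.12, 1], [-2.5, -14, 0, 0, 0, -0.12, 1], [-2.5, -14, 0, 0, 0, -0.12, 1], [-2.5, -14, 0, 0, 0, -0.12, 1], [-2.5, -14, 0, 0, 0, -0.12, 1], [0, 0, 0, 0, 0, -0.12, 1], [0, 0, 0, 0, 0, 0, 1]])

```text
time_s: 49.0
ee_pos: [0.5982, -0.3709, 0.2497]
tcp_rot: [0.991, -0.133, 0.0, 0.0]
ft_force: [0.4, 0.3, 0.8]
gripper_width: 0.0854
```

Call:
step_arm(series=[[0, 0, 0, 0, 0, 0, 1], [0, 0, 0, 0, 0, 0, 1], [0, 0, 0, 0, 0, 0, 1]])

```text
time_s: 49.25
ee_pos: [0.5989, -0.3699, 0.2504]
tcp_rot: [0.991, -0.131, 0.001, 0.0]
ft_force: [-0.9, -0.2, 0.0]
gripper_width: 0.0852
```

```bash
cat > pk.py <<'E'
from h import *
import sys
def blob(P,zc,ctr,rad,tol=.004):
    k=(np.abs(P[...,2]-zc)<tol)&(np.hypot(P[...,0]-ctr[0],P[...,1]-ctr[1])<rad);return k
def prect(c,zc,ctr,rad,tol=.004):
    P=pts(c);k=blob(P,zc,ctr,rad,tol)
    k=cv2.morphologyEx(k.astype(np.uint8),cv2.MORPH_CLOSE,np.ones((5,5)))
    X=P[k>0];X=X[np.abs(X[:,2]-zc)<tol]
    r=cv2.minAreaRect((X[:,:2]*1000).astype(np.float32));(cx,cy),(w,h),a=r
    if w<h:w,h,a=h,w,a+90
    a=(a+90)%180-90
    return np.round([cx,cy],1),np.round([w,h],1),round(a,2),np.median(X[:,2]).round(4),len(X)
E
python3 - <<'E'
from pk import *
s=readout.sense();print(s['ee_pos'],s['q'].round(2),s['gripper_width'])
c=cam('wrist','w20');np.savez('w20.npz',**c)
print('spent',prect(c,.050,(.596,-.374),.06))
t=cam('top');print('spent top',prect(t,.051,(.596,-.374),.06))
for n,z,ct in (('tall',.049,(.439,-.255)),('low',.033,(.442,-.110))):
    print(n,prect(c,z,ct,.08),prect(t,z,ct,.08))
to([.596,-.374,.25],Rtool(-16,0,'y'),0)
E
```

```text
[ 0.59885818 -0.36994295  0.25040487] [ 0.29  0.68  0.51  0.94 -0.31  1.58 -1.14] 0.08520188873909726
spent (array([ 596. , -376.2]), array([80.1, 60. ]), -15.53, np.float64(0.0496), 2926)
spent top (array([ 595.8, -372.9]), array([80.4, 61.4]), -15.67, np.float64(0.0505), 462)
tall (array([ 439.8, -257.2]), array([81.6, 60.2]), -19.78, np.float64(0.0487), 1309) (array([ 439. , -254.6]), array([78.2, 60.9]), -19.27, np.float64(0.0493), 334)
low (array([ 475.6, -106.6]), array([63.6, 22.6]), -69.03, np.float64(0.0327), 323) (array([ 441.9, -109.7]), array([79.8, 60.2]), 9.34, np.float64(0.0337), 423)
tcp target [ 0.596 -0.374  0.25 ] d mm [-2.5 -3.4 -0.5] rotvec [ 0.001   0.0014 -0.0154] rows>=0.1 | from [ 0.5985 -0.3706  0.2505] F [-0.2 -0.3 -0.4] w 0.0855 t 49.35
```

View pics/w20.png

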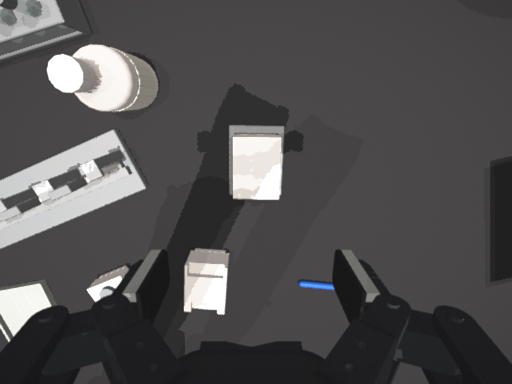

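Call:
step_arm(series=[[-1, -2, -35, 0, 0, -0.01, 1], [-1, -1, -35, 0, 0, 0, 1], [-0.9, -0.9, -35, 0, 0, 0, 1], [0, 0, -35, 0, 0, 0, 1], [0, 0, -35, 0, 0, 0, 1], [0, 0, -30, 0, 0, 0, 1], [0, 0, -15, 0, 0, 0, 1], [0, 0, -10, 0, 0, 0, 1], [0, 0, 0, 0, 0, 0, 1], [0, 0, 0, 0, 0, 0, 1], [0, 0, 0, 0, 0, 0, 1]])

```text
time_s: 50.27
ee_pos: [0.5965, -0.3765, 0.0226]
tcp_rot: [0.99, -0.138, 0.002, 0.002]
ft_force: [-0.4, -0.5, 0.2]
gripper_width: 0.0854
```

```bash
python3 fin.py; python3 - <<'E'
from h import *
c=cam('side','s21');w=cam('wrist','w21');s=readout.sense();print(s['ee_pos'],s['ft_force'])
u,v=proj(c,[.596,-.374,.04])[0].astype(int)
cv2.imwrite('pics/s21z.png',cv2.resize(c['pixels'][v-50:v+30,u-45:u+45,::-1],None,fx=6,fy=6,interpolation=cv2.INTER_CUBIC))
E
```

```text
w 0.08540709446772862 [ 0.59648186 -0.37649659  0.02262938] [ 0.28  0.81  0.46  1.28 -0.36  1.12 -1.07]
side [16 19 15 17 14 18 12 82 17  4  4  9  7 10  9  9 10  9 14 13 33  0  0  0
  0  0  0  0  0] maxz 23.7 y [-57.6  49.6] x [-15.6  15.2]
wrist [ 601  610  633  576  519  490  423  600 6513   53    0    0    0    0
    0    0    0    0    0    0 1167 1169    0    0    0    0    0    0
    0] maxz 26.1 y [-58.  58.] x [-15.4  15.5]
[ 0.59600526 -0.37612364  0.02213742] [ 0.14127239 -0.66608268  0.513448  ]
```

View pics/s21z.png

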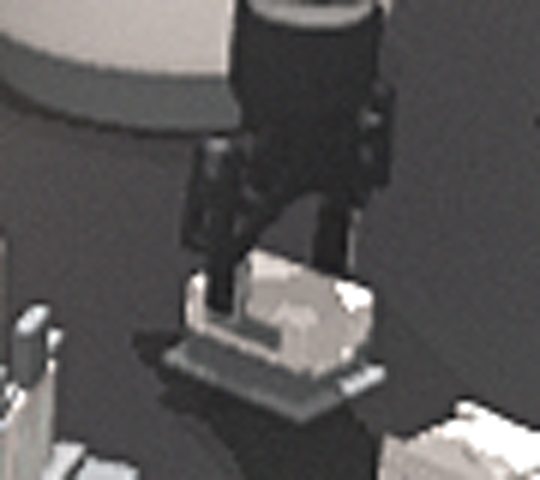

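View pics/w21.png

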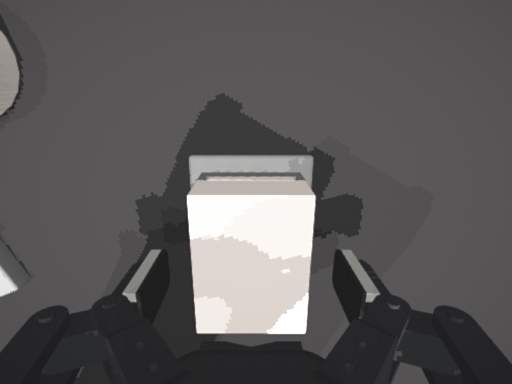

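Call:
step_arm(series=[[0, 1, -8, 0, 0, 0, 1], [0, 0.5, -6, 0, 0, 0, 1], [0, 0, -4, 0, 0, 0, 1], [0, 0, 0, 0, 0, 0, 1], [0, 0, 0, 0, 0, 0, -1], [0, 0, 0, 0, 0, 0, -1], [0, 0, 0, 0, 0, 0, -1], [0, 0, 0, 0, 0, 0, -1], [0, 0, 0, 0, 0, 0, -1], [0, 0, 0, 0, 0, 0, -1]])

```text
time_s: 51.3
ee_pos: [0.5948, -0.3759, 0.0032]
tcp_rot: [0.99, -0.138, 0.001, 0.002]
ft_force: [-0.5, -2.2, 2.2]
gripper_width: 0.0588
```

```bash
python3 fin.py
```

```text
w 0.05884718113696942 [ 0.59475595 -0.37594124  0.00315149] [ 0.28  0.83  0.46  1.3  -0.37  1.09 -1.07]
side [11 20 51 26 10 10  9 12  8  6  6  6  6 14 15 34  0  0  0  0  0  0  0  0
  0  0  0  0  0] maxz 3.9 y [-57.6  40.4] x [-15.4  14.2]
wrist [ 601  324  661 8539  235  188  150  129   88   45    1    0    0    0
    0  450 1638    0    0    0    0    0    0    0    0    0    0    0
    0] maxz 6.5 y [-58.4  58.4] x [-15.5  15.7]
```

Call:
step_arm(series=[[0, 0, 5, 0, 0, 0, -1], [0, 0, 10, 0, 0, 0, -1], [0, 0, 20, 0, 0, 0, -1], [0, 0, 30, 0, 0, 0, -1], [0, 0, 30, 0, 0, 0, -1], [0, 0, 30, 0, 0, 0, -1], [0, 0, 0, 0, 0, 0, -1], [0, 0, 0, 0, 0, 0, -1]])

```text
time_s: 52.07
ee_pos: [0.5974, -0.3725, 0.1298]
tcp_rot: [0.991, -0.137, 0.003, 0.0]
ft_force: [-0.7, 0.9, -1.5]
gripper_width: 0.0592
```

```bash
python3 - <<'E'
from pk import *
for f in ('w2','top0'):
    c=dict(np.load(f+'.npz'));P=pts(c)
    k=(P[...,2]>.0015)&(P[...,2]<.016)&(np.hypot(P[...,0]-.439,P[...,1]-.066)<.09)
    k=cv2.morphologyEx(k.astype(np.uint8),cv2.MORPH_OPEN,np.ones((3,3)));X=P[k>0]
    print(f,cv2.minAreaRect((X[:,:2]*1000).astype(np.float32)),len(X))
c=cam('wrist','w22');s=readout.sense();print(s['ee_pos'],s['gripper_width'],s['ft_force'])
F=(pts(c)-s['ee_pos'])@R.from_quat(s['tcp_rot']).as_matrix()*1000
k=(np.abs(F[...,0])<60)&(np.abs(F[...,1])<40)&(F[...,2]>-55)&(F[...,2]<-40);X=F[k]
print(np.percentile(X,[1,50,99],axis=0).round(1),cv2.minAreaRect(X[:,:2].astype(np.float32)))
L=F
# dock now: top face at z .024
print('dock',prect(c,.0225,(.595,-.376),.07,.003),prect(c,.0145,(.595,-.376),.07,.003))
E
```

```text
w2 ((438.0524597167969, 64.9695053100586), (105.53164672851562, 120.11331939697266), 86.70316314697266) 2342
top0 ((439.9855041503906, 67.0409927368164), (105.24472045898438, 118.53738403320312), 85.21794891357422) 836
[ 0.59598257 -0.37174739  0.1273462 ] 0.058971524310188955 [-0.10589389  1.1475449  -1.90785523]
[[-25.2 -32.7 -54.1]
 [ 12.9   0.1 -48.9]
 [ 42.8  33.  -41.6]] ((6.489311218261719, -0.0239715576171875), (79.88774108886719, 73.70987701416016), 89.58282470703125)
dock (array([ 619. , -382.7]), array([60., 32.]), 74.11, np.float64(0.0226), 1140) (array([ 625.7, -384.2]), array([59.2, 18.5]), 74.24, np.float64(0.0146), 1126)
```

View pics/w22.png

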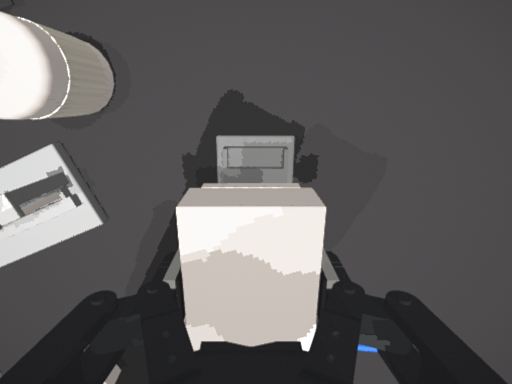

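Call:
step_arm(series=[[-12.5, 33.6, 0, 0, 0, 0.0165, -1], [-12.5, 33.6, 0, 0, 0, 0.0165, -1], [-12.5, 33.6, 0, 0, 0, 0.0165, -1], [-12.5, 33.6, 0, 0, 0, 0.0165, -1], [-12.5, 33.6, 0, 0, 0, 0.0165, -1], [-12.5, 33.6, 0, 0, 0, 0.0165, -1], [-12.5, 33.6, 0, 0, 0, 0.0165, -1], [-12.5, 33.6, 0, 0, 0, 0.0165, -1], [-12.5, 33.6, 0, 0, 0, 0.0165, -1], [-12.5, 33.6, 0, 0, 0, 0.0165, -1], [-12.5, 33.6, 0, 0, 0, 0.0165, -1], [-12.5, 33.6, -20, 0, 0, 0.0165, -1], [-11.5, 33.6, -30, 0, 0, 0.0165, -1], [0, 0, 0, 0, 0, 0, -1], [0, 0, 0, 0, 0, 0, -1], [0, 0, 0, 0, 0, 0, -1], [0, 0, 0, 0, 0, 0, -1]])

```text
time_s: 53.53
ee_pos: [0.435, 0.0584, 0.0804]
tcp_rot: [0.999, -0.032, 0.001, 0.001]
ft_force: [0.9, -0.1, -0.8]
gripper_width: 0.0593
```

```bash
python3 - <<'E'
from pk import *
to([.435,.065,-.006],Rtool(-3.4,0,'y'),0)
c=cam('wrist','w23');t=cam('top')
print(prect(c,.095,(.438,.065),.07,.012),prect(t,.11,(.438,.065),.07,.012))
c=cam('side');u,v=proj(c,[.438,.065,.08])[0].astype(int)
cv2.imwrite('pics/s23z.png',cv2.resize(c['pixels'][v-70:v+70,u-70:u+70,::-1],None,fx=4,fy=4,interpolation=cv2.INTER_CUBIC))
E
```

```text
tcp target [ 0.435  0.065 -0.006] d mm [  0.    6.6 -86.4] rotvec [0.002  0.001  0.0042] rows>=2.2 | from [0.435  0.0584 0.0804] F [ 0.9 -0.1 -0.8] w 0.0593 t 53.5333
(array([458.9,  56.9]), array([86.4, 35.4]), 86.36, np.float64(0.1016), 1026) (array([0., 0.]), array([0., 0.]), 0.0, np.float64(nan), 0)
  return _methods._mean(a, axis=axis, dtype=dtype,
  ret = ret.dtype.type(ret / rcount)
```

View pics/s23z.png

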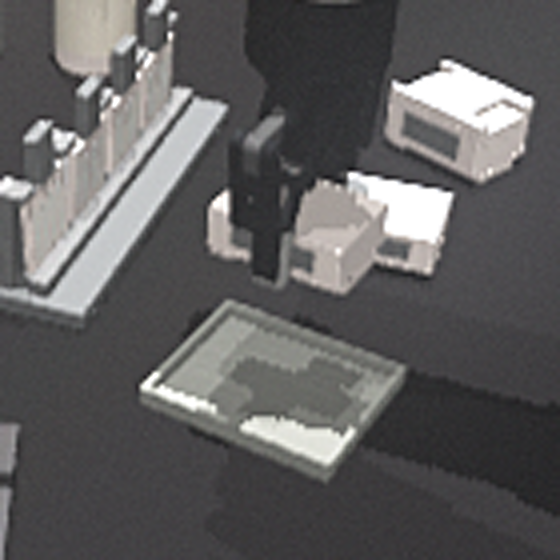

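View pics/w23.png

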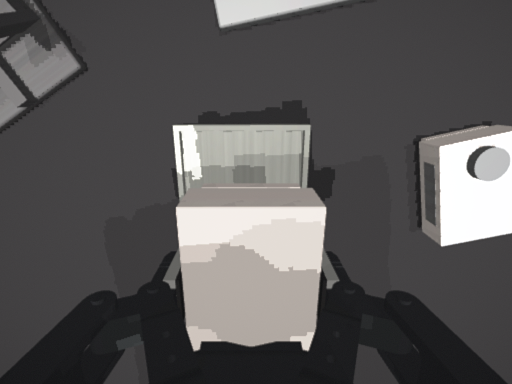

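Call:
step_arm(series=[[0, 1, -25, 0, 0, 0.002, -1], [0, 1, -25, 0, 0, 0.002, -1], [0, 0, -15, 0, 0, 0, -1], [0, 0, -8, 0, 0, 0, -1], [0, 0, 0, 0, 0, 0, -1], [0, 0, 0, 0, 0, 0, -1], [0, 0, 0, 0, 0, 0, -1]])

```text
time_s: 54.27
ee_pos: [0.4362, 0.0613, 0.0086]
tcp_rot: [1.0, -0.029, 0.002, 0.0]
ft_force: [-0.0, -0.1, -1.4]
gripper_width: 0.0591
```

```bash
python3 - <<'E'
from pk import *
to([.435,.065,-.0098],Rtool(-3.4,0,'y'),0)
E
```

```text
tcp target [ 0.435   0.065  -0.0098] d mm [ -1.2   3.7 -18.4] rotvec [ 0.0009  0.0038 -0.0008] rows>=0.5 | from [0.4362 0.0613 0.0086] F [-0.  -0.1 -1.4] w 0.0591 t 54.2667
```

Call:
step_arm(series=[[-0.5, 1.5, -6, 0, 0.002, 0, -1], [-0.5, 1, -5, 0, 0.001, 0, -1], [0, 0.5, -3, 0, 0, 0, -1], [0, 0, -2, 0, 0, 0, -1], [0, 0, -1, 0, 0, 0, -1], [0, 0, 0, 0, 0, 0, -1], [0, 0, 0, 0, 0, 0, -1]])

```text
time_s: 54.85
ee_pos: [0.4339, 0.0643, -0.0095]
tcp_rot: [1.0, -0.029, -0.001, 0.001]
ft_force: [0.7, 0.2, -1.2]
gripper_width: 0.0592
```

Call:
step_arm(series=[[0, 0, -1, 0, 0, 0, -1], [0, 0, -0.7, 0, 0, 0, -1], [0, 0, 0, 0, 0, 0, -1], [0, 0, 0, 0, 0, 0, -1]])

```text
time_s: 55.18
ee_pos: [0.4341, 0.0644, -0.01]
tcp_rot: [1.0, -0.029, -0.001, 0.0]
ft_force: [-4.2, -0.9, 10.5]
gripper_width: 0.0592
```

Contact. Release with a small opening, then rise.

Call:
step_arm(series=[[0, 0, 1, 0, 0, 0, 0.5], [0, 0, 0, 0, 0, 0, 0.52], [0, 0, 0, 0, 0, 0, 0.52], [0, 0, 0, 0, 0, 0, 0.52], [0, 0, 8, 0, 0, 0, 0.52], [0, 0, 15, 0, 0, 0, 0.7], [0, 0, 30, 0, 0, 0, 1], [0, 0, 35, 0, 0, 0, 1], [0, 0, 35, 0, 0, 0, 1], [0, 0, 35, 0, 0, 0, 1], [0, 0, 35, 0, 0, 0, 1], [0, 0, 0, 0, 0, 0, 1], [0, 0, 0, 0, 0, 0, 1]])

```text
time_s: 56.27
ee_pos: [0.4356, 0.0647, 0.1855]
tcp_rot: [1.0, -0.029, 0.002, -0.0]
ft_force: [-1.1, 0.4, -1.0]
gripper_width: 0.0852
```

```bash
python3 - <<'E'
from pk import *
s=readout.sense();print(s['ee_pos'],s['time_s'])
c=cam('wrist','w24');t=cam('top','t24')
print('spent',prect(c,.037,(.438,.065),.07),prect(t,.038,(.438,.065),.07))
for n,z,ct in (('tall',.049,(.439,-.255)),('low',.033,(.442,-.110))):
    print(n,prect(t,z,ct,.08))
E
```

```text
[0.4356453  0.064656   0.18545065] 56.2667
spent (array([435.6,  64.3]), array([79.5, 60. ]), -3.28, np.float64(0.0366), 3893) (array([0., 0.]), array([0., 0.]), 0.0, np.float64(nan), 0)
tall (array([ 439. , -254.3]), array([78.4, 60.4]), -19.44, np.float64(0.0494), 342)
low (array([ 442. , -109.5]), array([79.9, 60.5]), 8.91, np.float64(0.0337), 415)
  return _methods._mean(a, axis=axis, dtype=dtype,
  ret = ret.dtype.type(ret / rcount)
```

View pics/w24.png

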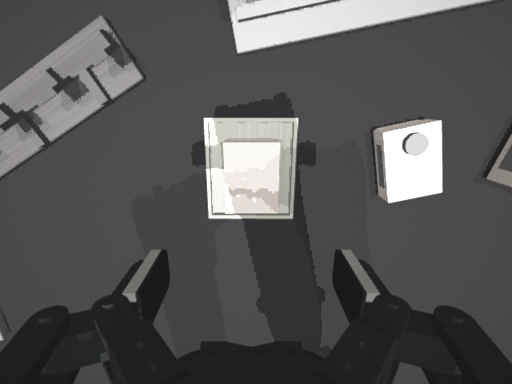

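View pics/t24.png

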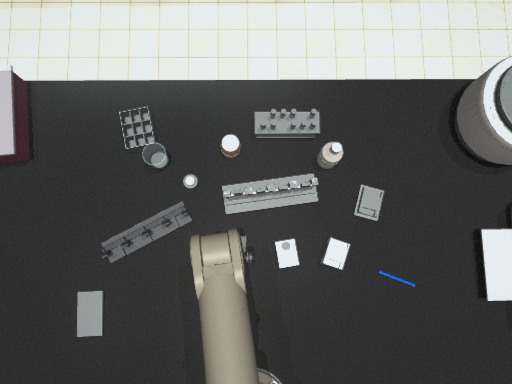

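Call:
step_arm(series=[[0.4, -32.2, 1.5, 0, 0, -0.0283, 1], [0.4, -32.2, 1.5, 0, 0, -0.0283, 1], [0.4, -32.2, 1.5, 0, 0, -0.0283, 1], [0.4, -32.2, 1.5, 0, 0, -0.0283, 1], [0.4, -32.2, 1.5, 0, 0, -0.0283, 1], [0.4, -32.2, 1.5, 0, 0, -0.0283, 1], [0.4, -32.2, 1.5, 0, 0, -0.0283, 1], [0.4, -32.2, 1.5, 0, 0, -0.0283, 1], [0.4, -32.2, 1.5, 0, 0, -0.0283, 1], [0.4, -32.2, 1.5, 0, 0, -0.0283, 1], [0, 0, 0, 0, 0, 0, 1], [0, 0, 0, 0, 0, 0, 1], [0, 0, 0, 0, 0, 0, 1], [0, 0, 0, 0, 0, 0, 1]])

```text
time_s: 57.53
ee_pos: [0.4376, -0.2555, 0.1966]
tcp_rot: [0.986, -0.168, -0.002, -0.0]
ft_force: [-0.6, -0.3, -0.9]
gripper_width: 0.0857
```

```bash
python3 - <<'E'
from pk import *
c=cam('wrist','w25');np.savez('w25.npz',**c)
r=prect(c,.0485,(.44,-.257),.08);print('tall',r)
to([r[0][0]/1000,r[0][1]/1000,.015],Rtool(r[2],0,'y'),0)
P=pts(c);yd=-15.7;L=local(P,(.595,-.376),yd)*1000
k=(np.abs(L[...,0])<60)&(np.abs(L[...,1])<45)&(np.abs(L[...,2]-22.8)<2.2);X=L[k];print('dock top',len(X),cv2.minAreaRect(X[:,:2].astype(np.float32)),np.median(X[:,2]))
k=(np.abs(L[...,0])<60)&(np.abs(L[...,1])<34)&(np.abs(L[...,2]-15)<2.2)
for sg in (1,-1):
    q=L[k&(L[...,0]*sg>0)]; 
    if len(q): print(sg,len(q),np.percentile(q,[2,98],axis=0).round(1).tolist())
E
```

```text
tall (array([ 439.5, -257.2]), array([80.4, 60.2]), -19.8, np.float64(0.0486), 2646)
tcp target [ 0.4395 -0.2572  0.015 ] d mm [   1.6   -1.6 -181.9] rotvec [-0.0009 -0.0035 -0.0076] rows>=4.5 | from [ 0.4379 -0.2556  0.1969] F [0.4 0.2 0.3] w 0.0853 t 57.5833
dock top 872 ((-26.88449478149414, -0.08674430847167969), (60.28291320800781, 25.606054306030273), 89.20231628417969) 22.491611422507386
-1 858 [[-39.3, -19.8, 13.1], [-21.2, 30.1, 16.7]]
```

View pics/w25.png

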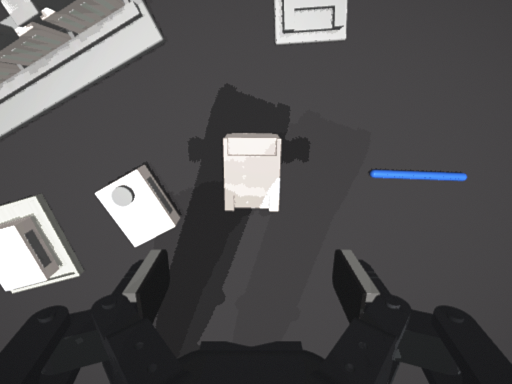

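Call:
step_arm(series=[[0.8, -0.8, -35, 0, 0, -0.005, 1], [0.5, -0.5, -35, 0, 0, -0.003, 1], [0, 0, -35, 0, 0, 0, 1], [0, 0, -35, 0, 0, 0, 1], [0, 0, -25, 0, 0, 0, 1], [0, 0, -15, 0, 0, 0, 1], [0, 0, -8, 0, 0, 0, 1], [0, 0, -6, 0, 0, 0, 1], [0, 0, 0, 0, 0, 0, 1], [0, 0, 0, 0, 0, 0, 1], [0, 0, 0, 0, 0, 0, -1], [0, 0, 0, 0, 0, 0, -1], [0, 0, 0, 0, 0, 0, -1], [0, 0, 0, 0, 0, 0, -1], [0, 0, 0, 0, 0, 0, -1], [0, 0, 0, 0, 0, 0, -1]])

```text
time_s: 58.92
ee_pos: [0.4404, -0.2594, 0.0052]
tcp_rot: [0.985, -0.173, 0.001, 0.001]
ft_force: [0.5, 1.5, 6.3]
gripper_width: 0.0592
```

Call:
step_arm(series=[[0, 0, 5, 0, 0, 0, -1], [0, 0, 10, 0, 0, 0, -1], [0, 0, 20, 0, 0, 0, -1], [0, 0, 30, 0, 0, 0, -1], [0, 0, 30, 0, 0, 0, -1], [0, 0, 20, 0, 0, 0, -1], [0, 0, 0, 0, 0, 0, -1], [0, 0, 0, 0, 0, 0, -1], [0, 0, 0, 0, 0, 0, -1]])

```text
time_s: 59.67
ee_pos: [0.4381, -0.2582, 0.1179]
tcp_rot: [0.985, -0.174, -0.002, 0.0]
ft_force: [-0.4, -0.6, -2.5]
gripper_width: 0.0592
```

```bash
cat > heldp.py <<'E'
from pk import *
def heldp(save=None,z0=-70,z1=-20,noise=False):
    c=cam('wrist',save);s=readout.sense();print(s['ee_pos'].round(4),round(s['gripper_width'],4),s['ft_force'].round(1),s['time_s'])
    F=(pts(c)-s['ee_pos'])@R.from_quat(s['tcp_rot']).as_matrix()*1000
    k=(np.abs(F[...,0])<60)&(np.abs(F[...,1])<34)&(F[...,2]>z0)&(F[...,2]<z1)
    X=F[k];h,b=np.histogram(X[:,2],bins=np.arange(z0,z1+1,2.));print(dict(zip(b[:-1].astype(int),h)))
    k2=k&(F[...,0]>15);X=F[k2];print('front end x by y-band')
    for y in (-24,-12,0,12,24):
        q=X[np.abs(X[:,1]-y)<4]; print(y,np.percentile(q[:,0],[90,99.5]).round(1),np.percentile(q[:,2],[5,50,95]).round(1))
    return c,F
if __name__=='__main__': heldp('w26')
E
python3 heldp.py
```

```text
[ 0.4378 -0.258   0.1174] 0.0596 [-0.1 -0.1 -0.9] 59.7167
{np.int64(-70): np.int64(187), np.int64(-68): np.int64(134), np.int64(-66): np.int64(107), np.int64(-64): np.int64(86), np.int64(-62): np.int64(70), np.int64(-60): np.int64(45), np.int64(-58): np.int64(37), np.int64(-56): np.int64(49), np.int64(-54): np.int64(318), np.int64(-52): np.int64(281), np.int64(-50): np.int64(159), np.int64(-48): np.int64(168), np.int64(-46): np.int64(6021), np.int64(-44): np.int64(6726), np.int64(-42): np.int64(428), np.int64(-40): np.int64(411), np.int64(-38): np.int64(2878), np.int64(-36): np.int64(2972), np.int64(-34): np.int64(211), np.int64(-32): np.int64(183), np.int64(-30): np.int64(181), np.int64(-28): np.int64(177), np.int64(-26): np.int64(175), np.int64(-24): np.int64(154), np.int64(-22): np.int64(162)}
front end x by y-band
-24 [39.1 39.5] [-44.5 -37.1 -26.8]
-12 [39.  39.5] [-44.4 -36.2 -26. ]
0 [39.1 39.5] [-44.3 -36.2 -25.4]
12 [39.1 39.5] [-44.3 -36.2 -25.5]
24 [39.1 39.6] [-44.5 -36.9 -26.2]
```

View pics/w26.png

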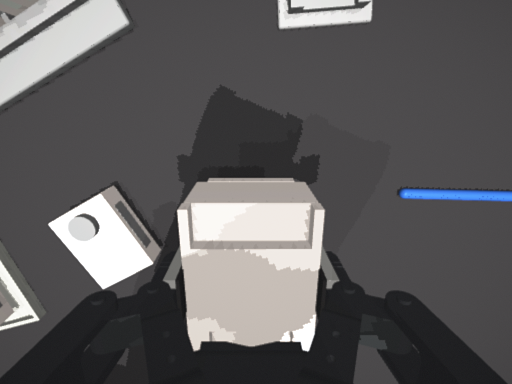

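Call:
step_arm(series=[[22.7, -17, 0, 0, 0, 0.0104, -1], [22.7, -17, 0, 0, 0, 0.0104, -1], [22.7, -17, 0, 0, 0, 0.0104, -1], [22.7, -17, 0, 0, 0, 0.0104, -1], [22.7, -17, 0, 0, 0, 0.0104, -1], [22.7, -17, -10, 0, 0, 0.0104, -1], [22.7, -17, -20, 0, 0, 0.0104, -1], [0, 0, -20, 0, 0, 0, -1], [0, 0, 0, 0, 0, 0, -1], [0, 0, 0, 0, 0, 0, -1], [0, 0, 0, 0, 0, 0, -1], [0, 0, 0, 0, 0, 0, -1]])

```text
time_s: 60.72
ee_pos: [0.5982, -0.378, 0.0705]
tcp_rot: [0.99, -0.138, 0.0, 0.001]
ft_force: [0.4, 0.2, -1.1]
gripper_width: 0.0591
```

```bash
python3 - <<'E'
from heldp import *
c,F=heldp('w27')
to([.597,-.3766,.033],Rtool(-15.85,0,'y'),0)
L=local(pts(c),(.5965,-.3765),-15.85)*1000
# dock foot front edge and notch visible beyond pack?
k=(np.abs(L[...,1])<45)&(L[...,0]>25)&(L[...,0]<60)
for z in (6,16,24):
    q=L[k&(np.abs(L[...,2]-(z-1.4))<2)]
    if len(q)>10: print(z,len(q),np.percentile(q,[1,99],axis=0).round(1).tolist())
E
```

```text
[ 0.5985 -0.3781  0.0709] 0.0594 [-0.1 -0.5 -1.3] 60.7667
{np.int64(-70): np.int64(170), np.int64(-68): np.int64(152), np.int64(-66): np.int64(123), np.int64(-64): np.int64(102), np.int64(-62): np.int64(72), np.int64(-60): np.int64(59), np.int64(-58): np.int64(36), np.int64(-56): np.int64(45), np.int64(-54): np.int64(91), np.int64(-52): np.int64(456), np.int64(-50): np.int64(164), np.int64(-48): np.int64(166), np.int64(-46): np.int64(298), np.int64(-44): np.int64(11600), np.int64(-42): np.int64(1084), np.int64(-40): np.int64(415), np.int64(-38): np.int64(481), np.int64(-36): np.int64(5096), np.int64(-34): np.int64(619), np.int64(-32): np.int64(204), np.int64(-30): np.int64(183), np.int64(-28): np.int64(186), np.int64(-26): np.int64(167), np.int64(-24): np.int64(164), np.int64(-22): np.int64(161)}
front end x by y-band
-24 [38.5 38.9] [-43.3 -35.8 -26.6]
-12 [38.4 38.8] [-43.2 -35.  -25.4]
0 [38.4 38.9] [-43.1 -35.  -25.5]
12 [38.5 38.9] [-43.1 -35.  -25.5]
24 [38.5 38.9] [-43.4 -35.7 -25.9]
tcp target [ 0.597  -0.3766  0.033 ] d mm [ -1.5   1.5 -37.9] rotvec [ 0.0022  0.0005 -0.0006] rows>=0.9 | from [ 0.5985 -0.3781  0.0709] F [-0.1 -0.5 -1.3] w 0.0594 t 60.7667
6 1570 [[26.2, -37.1, 2.8], [48.9, 37.4, 6.3]]
16 1128 [[27.9, -25.9, 12.8], [39.4, 26.1, 16.2]]
24 158 [[30.0, -29.6, 20.8], [39.4, 30.0, 23.9]]
```

View pics/w27.png

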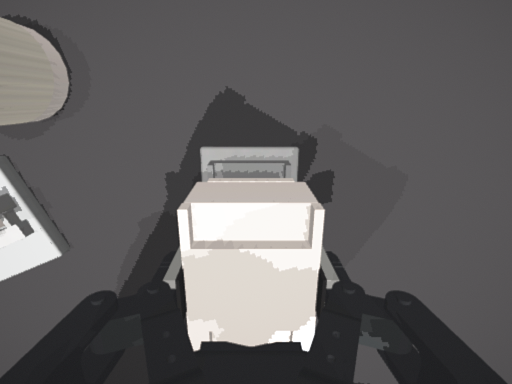

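Call:
step_arm(series=[[0.2, 0.4, -12, 0, 0, 0, -1], [0, 0, -12, 0, 0, 0, -1], [0, 0, -8, 0, 0, 0, -1], [0, 0, -4, 0, 0, 0, -1], [0, 0, 0, 0, 0, 0, -1], [0, 0, 0, 0, 0, 0, -1], [0, 0, 0, 0, 0, 0, -1], [0, 0, 0, 0, 0, 0, -1]])

```text
time_s: 61.43
ee_pos: [0.5986, -0.378, 0.0335]
tcp_rot: [0.99, -0.138, -0.0, 0.001]
ft_force: [-0.7, 0.1, -1.7]
gripper_width: 0.0591
```

```bash
python3 - <<'E'
from heldp import *
to([.597,-.3766,.0222],Rtool(-15.85,0,'y'),0)
E
```

```text
tcp target [ 0.597  -0.3766  0.0222] d mm [ -1.6   1.4 -11.3] rotvec [ 0.0019 -0.001  -0.0006] rows>=0.3 | from [ 0.5986 -0.378   0.0335] F [-0.7  0.1 -1.7] w 0.0591 t 61.4333
```

Call:
step_arm(series=[[-0.7, 0.7, 0, 0.001, 0, 0, -1], [-0.7, 0.7, 0, 0.001, 0, 0, -1], [0, 0, 0, 0, 0, 0, -1], [0, 0, -2, 0, 0, 0, -1], [0, 0, -2, 0, 0, 0, -1], [0, 0, -2, 0, 0, 0, -1], [0, 0, -2, 0, 0, 0, -1], [0, 0, 0, 0, 0, 0, -1], [0, 0, 0, 0, 0, 0, -1]])

```text
time_s: 62.18
ee_pos: [0.5967, -0.376, 0.0244]
tcp_rot: [0.99, -0.138, -0.001, -0.001]
ft_force: [0.2, 0.2, -2.2]
gripper_width: 0.0595
```

Call:
step_arm(series=[[0, 0, -1, 0, 0, 0, -1], [0, 0, -1, 0, 0, 0, -1], [0, 0, -1, 0, 0, 0, -1], [0, 0, 0, 0, 0, 0, -1], [0, 0, 0, 0, 0, 0, -1]])

```text
time_s: 62.6
ee_pos: [0.5969, -0.3762, 0.0224]
tcp_rot: [0.99, -0.138, -0.001, -0.0]
ft_force: [-0.7, 1.8, 2.2]
gripper_width: 0.0595
```

Call:
step_arm(series=[[0, 0, 0, 0, 0, 0, 1], [0, 0, 0, 0, 0, 0, 1], [0, 0, 0, 0, 0, 0, 1], [0, 0, 0, 0, 0, 0, 1], [0, 0, 10, 0, 0, 0, 1], [0, 0, 25, 0, 0, 0, 1], [0, 0, 35, 0, 0, 0, 1], [0, 0, 35, 0, 0, 0, 1], [0, 0, 35, 0, 0, 0, 1], [0, 0, 35, 0, 0, 0, 1], [0, 0, 0, 0, 0, 0, 1], [0, 0, 0, 0, 0, 0, 1]])

```text
time_s: 63.6
ee_pos: [0.5981, -0.3778, 0.2014]
tcp_rot: [0.99, -0.138, 0.002, 0.002]
ft_force: [0.3, -0.1, -1.8]
gripper_width: 0.0854
```

```bash
python3 - <<'E'
from pk import *
c=cam('wrist','w28');t=cam('top')
print('tall',prect(c,.066,(.597,-.376),.07),prect(t,.067,(.597,-.376),.07))
L=local(pts(c),(.5965,-.3765),-15.85)*1000
for sg in (1,-1):
    q=L[(np.abs(L[...,1])<34)&(L[...,0]*sg>10)&(L[...,0]*sg<45)&(np.abs(L[...,2]-57.5)<2.5)]
    print('notch',sg,len(q),np.percentile(q,[1,99],axis=0).round(1).tolist())
print('low',prect(t,.034,(.442,-.110),.08))
to([.442,-.112,.2],Rtool(9,0,'y'),0)
E
```

```text
tall (array([ 596. , -375.9]), array([79.7, 60. ]), -15.66, np.float64(0.0656), 2762) (array([ 595.3, -373.2]), array([78.9, 61. ]), -15.89, np.float64(0.0665), 330)
notch 1 920 [[21.3, -25.6, 55.8], [39.2, 26.4, 59.3]]
notch -1 437 [[-40.0, -19.5, 56.1], [-26.4, 20.4, 59.5]]
low (array([ 442. , -109.7]), array([79.9, 60.3]), 8.51, np.float64(0.034), 435)
tcp target [ 0.442 -0.112  0.2  ] d mm [-154.5  263.9    3.4] rotvec [-0.0011 -0.0027  0.4333] rows>=7.6 | from [ 0.5965 -0.3759  0.1966] F [-0.5  0.6 -0.1] w 0.0855 t 63.7
```

View pics/w28.png

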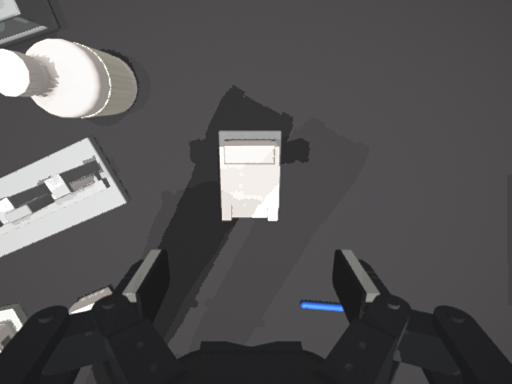

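Call:
step_arm(series=[[-17.2, 29.3, 0.4, 0, 0, 0.048, 1], [-17.2, 29.3, 0.4, 0, 0, 0.048, 1], [-17.2, 29.3, 0.4, 0, 0, 0.048, 1], [-17.2, 29.3, 0.4, 0, 0, 0.048, 1], [-17.2, 29.3, 0.4, 0, 0, 0.048, 1], [-17.2, 29.3, 0.4, 0, 0, 0.048, 1], [-17.2, 29.3, 0.4, 0, 0, 0.048, 1], [-17.2, 29.3, 0.4, 0, 0, 0.048, 1], [-17.2, 29.3, 0, 0, 0, 0.048, 1], [0, 0, 0, 0, 0, 0, 1], [0, 0, 0, 0, 0, 0, 1], [0, 0, 0, 0, 0, 0, 1], [0, 0, 0, 0, 0, 0, 1]])

```text
time_s: 64.78
ee_pos: [0.442, -0.1136, 0.1995]
tcp_rot: [0.997, 0.077, -0.002, 0.0]
ft_force: [0.1, -0.1, -0.3]
gripper_width: 0.0853
```

```bash
python3 - <<'E'
from pk import *
c=cam('wrist','w29')
r=prect(c,.0325,(.442,-.112),.08);print('low',r)
to([r[0][0]/1000,r[0][1]/1000,.0],Rtool(r[2],0,'y'),0)
E
```

```text
low (array([ 442.4, -112. ]), array([79.6, 60.1]), 8.84, np.float64(0.0326), 3160)
tcp target [ 0.4424 -0.112   0.    ] d mm [   0.3    1.8 -199.6] rotvec [ 0.001  -0.003   0.0008] rows>=5.0 | from [ 0.4421 -0.1138  0.1996] F [-0.1 -0.6 -0.4] w 0.0852 t 64.8333
```

View pics/w29.png

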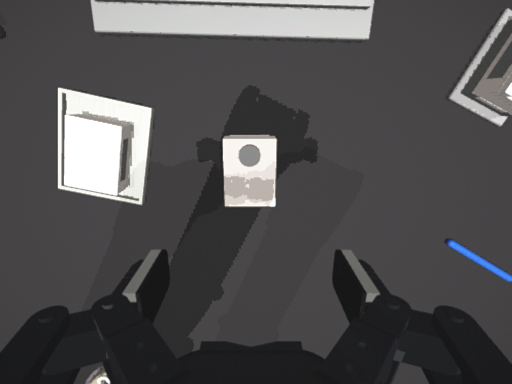

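Call:
step_arm(series=[[0.2, 0.5, -35, 0, -0.001, 0, 1], [0, 0, -35, 0, 0, 0, 1], [0, 0, -35, 0, 0, 0, 1], [0, 0, -35, 0, 0, 0, 1], [0, 0, -30, 0, 0, 0, 1], [0, 0, -20, 0, 0, 0, 1], [0, 0, -10, 0, 0, 0, 1], [0, 0, -5, 0, 0, 0, 1], [0, 0, 0, 0, 0, 0, 1], [0, 0, 0, 0, 0, 0, 1], [0, 0, 0, 0, 0, 0, -1], [0, 0, 0, 0, 0, 0, -1], [0, 0, 0, 0, 0, 0, -1], [0, 0, 0, 0, 0, 0, -1], [0, 0, 0, 0, 0, 0, -1], [0, 0, 0, 0, 0, 0, -1]])

```text
time_s: 66.17
ee_pos: [0.4437, -0.1122, -0.0034]
tcp_rot: [0.997, 0.078, 0.001, 0.0]
ft_force: [0.4, -0.5, 5.8]
gripper_width: 0.0589
```

Call:
step_arm(series=[[0, 0, 5, 0, 0, 0, -1], [0, 0, 10, 0, 0, 0, -1], [0, 0, 20, 0, 0, 0, -1], [0, 0, 30, 0, 0, 0, -1], [0, 0, 30, 0, 0, 0, -1], [0, 0, 35, 0, 0, 0, -1], [0, 0, 0, 0, 0, 0, -1], [0, 0, 0, 0, 0, 0, -1]])

```text
time_s: 66.83
ee_pos: [0.4441, -0.1123, 0.1277]
tcp_rot: [0.997, 0.078, 0.003, 0.0]
ft_force: [-0.2, 0.5, -1.9]
gripper_width: 0.0591
```

```bash
python3 - <<'E'
from heldp import *
c,F=heldp('w30')
to([.596,-.376,.13],Rtool(-15.85,0,'y'),0)
E
```

```text
[ 0.4424 -0.1118  0.1259] 0.0592 [-0.5 -0.8 -1.5] 66.8833
{np.int64(-70): np.int64(155), np.int64(-68): np.int64(119), np.int64(-66): np.int64(103), np.int64(-64): np.int64(75), np.int64(-62): np.int64(63), np.int64(-60): np.int64(41), np.int64(-58): np.int64(39), np.int64(-56): np.int64(124), np.int64(-54): np.int64(419), np.int64(-52): np.int64(172), np.int64(-50): np.int64(167), np.int64(-48): np.int64(1223), np.int64(-46): np.int64(1406), np.int64(-44): np.int64(230), np.int64(-42): np.int64(229), np.int64(-40): np.int64(6494), np.int64(-38): np.int64(8897), np.int64(-36): np.int64(231), np.int64(-34): np.int64(229), np.int64(-32): np.int64(200), np.int64(-30): np.int64(198), np.int64(-28): np.int64(182), np.int64(-26): np.int64(168), np.int64(-24): np.int64(156), np.int64(-22): np.int64(168)}
front end x by y-band
-24 [40.  40.4] [-38.8 -37.7 -25. ]
-12 [40.  40.4] [-46.1 -38.  -25.8]
0 [40.  40.4] [-46.7 -45.4 -26.6]
12 [40.  40.4] [-46.5 -38.1 -25.6]
24 [40.1 40.5] [-38.9 -37.8 -25.2]
tcp target [ 0.596 -0.376  0.13 ] d mm [ 153.6 -264.2    4.1] rotvec [-4.000e-04  6.000e-04 -4.328e-01] rows>=7.6 | from [ 0.4424 -0.1118  0.1259] F [-0.5 -0.8 -1.5] w 0.0592 t 66.8833
```

View pics/w30.png

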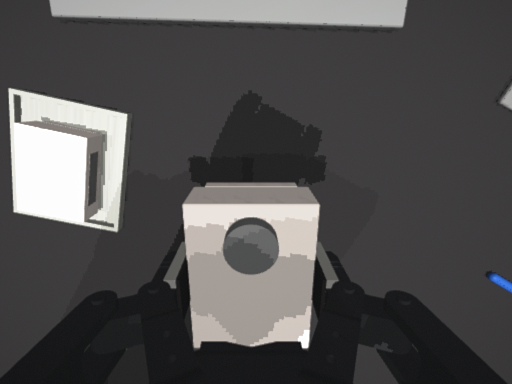

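Call:
step_arm(series=[[17, -29.3, 0, 0, 0, -0.0481, -1], [17, -29.3, 0, 0, 0, -0.0481, -1], [17, -29.3, 0, 0, 0, -0.0481, -1], [17, -29.3, 0, 0, 0, -0.0481, -1], [17, -29.3, 0, 0, 0, -0.0481, -1], [17, -29.3, 0, 0, 0, -0.0481, -1], [17, -29.3, 0, 0, 0, -0.0481, -1], [17, -29.3, 0, 0, 0, -0.0481, -1], [17, -29.3, -10, 0, 0, -0.0481, -1], [0, 0, -15, 0, 0, 0, -1], [0, 0, 0, 0, 0, 0, -1], [0, 0, 0, 0, 0, 0, -1], [0, 0, 0, 0, 0, 0, -1], [0, 0, 0, 0, 0, 0, -1], [0, 0, 0, 0, 0, 0, -1]])

```text
time_s: 68.13
ee_pos: [0.5959, -0.3746, 0.1014]
tcp_rot: [0.991, -0.137, 0.0, -0.0]
ft_force: [-0.4, 0.6, -1.3]
gripper_width: 0.0586
```

```bash
python3 - <<'E'
from heldp import *
c,F=heldp('w31')
to([.5955,-.3759,.068],Rtool(-15.85,0,'y'),0)
L=local(pts(c),(.5965,-.3765),-15.85)*1000
k=(np.abs(L[...,1])<45)&(L[...,0]>25)&(L[...,0]<60)
for z in (6,59,67):
    q=L[k&(np.abs(L[...,2]-(z-1.2))<2)]
    if len(q)>10: print(z,len(q),np.percentile(q,[1,99],axis=0).round(1).tolist())
E
```

```text
[ 0.5958 -0.3748  0.1014] 0.0591 [-0.   0.  -0.5] 68.1833
{np.int64(-70): np.int64(172), np.int64(-68): np.int64(151), np.int64(-66): np.int64(123), np.int64(-64): np.int64(96), np.int64(-62): np.int64(69), np.int64(-60): np.int64(65), np.int64(-58): np.int64(35), np.int64(-56): np.int64(45), np.int64(-54): np.int64(160), np.int64(-52): np.int64(402), np.int64(-50): np.int64(174), np.int64(-48): np.int64(167), np.int64(-46): np.int64(1027), np.int64(-44): np.int64(1570), np.int64(-42): np.int64(243), np.int64(-40): np.int64(224), np.int64(-38): np.int64(6435), np.int64(-36): np.int64(8934), np.int64(-34): np.int64(239), np.int64(-32): np.int64(226), np.int64(-30): np.int64(190), np.int64(-28): np.int64(212), np.int64(-26): np.int64(181), np.int64(-24): np.int64(168), np.int64(-22): np.int64(155)}
front end x by y-band
-24 [38.5 38.9] [-36.7 -35.7 -25.3]
-12 [38.5 38.9] [-44.2 -35.9 -25.1]
0 [38.4 38.8] [-44.6 -43.1 -26. ]
12 [38.6 39. ] [-44.1 -35.9 -24.9]
24 [38.5 38.8] [-36.8 -35.6 -25.1]
tcp target [ 0.5955 -0.3759  0.068 ] d mm [ -0.3  -1.1 -33.4] rotvec [-0.0005  0.0008 -0.0009] rows>=0.8 | from [ 0.5958 -0.3748  0.1014] F [-0.   0.  -0.5] w 0.0591 t 68.1833
6 1141 [[31.2, -37.0, 3.1], [48.7, 37.3, 6.3]]
59 1502 [[25.1, -25.5, 56.1], [39.2, 26.3, 59.3]]
67 230 [[26.6, -29.5, 64.1], [39.3, 30.4, 67.1]]
```

View pics/w31.png

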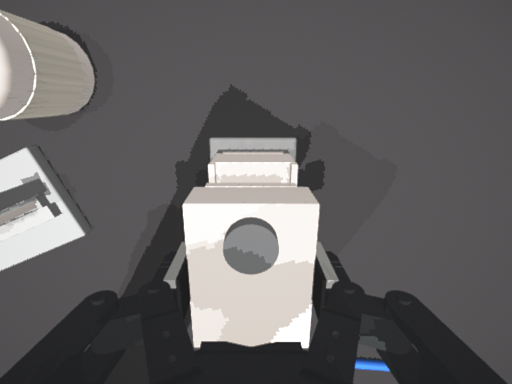

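Call:
step_arm(series=[[0.6, -0.7, -10, 0, 0, 0, -1], [0.6, -0.6, -10, 0, 0, 0, -1], [0, 0, -8, 0, 0, 0, -1], [0, 0, -4, 0, 0, 0, -1], [0, 0, 0, 0, 0, 0, -1], [0, 0, 0, 0, 0, 0, -1], [0, 0, 0, 0, 0, 0, -1]])

```text
time_s: 68.77
ee_pos: [0.5965, -0.3772, 0.0682]
tcp_rot: [0.99, -0.138, -0.0, -0.0]
ft_force: [-0.1, -0.1, -0.7]
gripper_width: 0.0586
```

```bash
python3 - <<'E'
from heldp import *
to([.597,-.3763,.0566],Rtool(-15.85,0,'y'),0)
E
```

```text
tcp target [ 0.597  -0.3763  0.0566] d mm [  0.5   0.9 -11.6] rotvec [-0.0002 -0.0008  0.0004] rows>=0.3 | from [ 0.5965 -0.3772  0.0682] F [-0.1 -0.1 -0.7] w 0.0586 t 68.7667
```

Call:
step_arm(series=[[0.4, 0.7, 0, 0, 0, 0, -1], [0, 0, 0, 0, 0, 0, -1], [0, 0, -2, 0, 0, 0, -1], [0, 0, -2, 0, 0, 0, -1], [0, 0, -2, 0, 0, 0, -1], [0, 0, -2, 0, 0, 0, -1], [0, 0, -1, 0, 0, 0, -1], [0, 0, 0, 0, 0, 0, -1], [0, 0, 0, 0, 0, 0, -1]])

```text
time_s: 69.52
ee_pos: [0.5967, -0.3762, 0.0588]
tcp_rot: [0.99, -0.138, -0.001, -0.0]
ft_force: [-0.0, 0.5, -1.5]
gripper_width: 0.0588
```

Past the lug-contact height (63.6 mm) without force; go on.

Call:
step_arm(series=[[0, 0, -1, 0, 0, 0, -1], [0, 0, -1, 0, 0, 0, -1], [0, 0, -1, 0, 0, 0, -1], [0, 0, 0, 0, 0, 0, -1], [0, 0, 0, 0, 0, 0, -1]])

```text
time_s: 69.93
ee_pos: [0.597, -0.3763, 0.0568]
tcp_rot: [0.99, -0.138, -0.0, -0.0]
ft_force: [-1.3, 0.9, 2.1]
gripper_width: 0.0585
```

Call:
step_arm(series=[[0, 0, 0, 0, 0, 0, 1], [0, 0, 0, 0, 0, 0, 1], [0, 0, 0, 0, 0, 0, 1], [0, 0, 0, 0, 0, 0, 1], [0, 0, 10, 0, 0, 0, 1], [0, 0, 25, 0, 0, 0, 1], [0, 0, 35, 0, 0, 0, 1], [0, 0, 35, 0, 0, 0, 1], [0, 0, 35, 0, 0, 0, 1], [0, 0, 20, 0, 0, 0, 1], [0, 0, 0, 0, 0, 0, 1], [0, 0, 0, 0, 0, 0, 1]])

```text
time_s: 70.93
ee_pos: [0.5975, -0.3772, 0.2188]
tcp_rot: [0.99, -0.138, 0.002, 0.001]
ft_force: [-0.2, 0.1, -0.7]
gripper_width: 0.0853
```

```bash
python3 - <<'E'
from pk import *
c=cam('wrist','w32');t=cam('top','t32')
s=cam('side')
print('low',prect(c,.0925,(.597,-.376),.07),prect(t,.094,(.597,-.376),.07))
print('tray spent',prect(t,.038,(.437,.066),.07))
L=local(pts(t),RC,RY)*1000
for i in range(4):
    k=(np.abs(L[...,0])<30)&(np.abs(L[...,1]-SY[i])<18)&(L[...,2]>85)&(L[...,2]<115);q=L[k]
    if len(q): print(i,len(q),'tab',np.percentile(q,[3,97],axis=0).round(1).tolist())
P=pts(t)
u,v=190,181
k=roi(P.shape,178,203,168,195)&(P[...,2]>.017);X=P[k];print('key top',X[:,:2].min(0),X[:,:2].max(0),X[:,2].max(),cv2.minEnclosingCircle((X[:,:2]*1000).astype(np.float32)))
u,v=proj(s,[.597,-.376,.05])[0].astype(int)
cv2.imwrite('pics/s32z.png',cv2.resize(s['pixels'][v-45:v+35,u-45:u+45,::-1],None,fx=6,fy=6,interpolation=cv2.INTER_CUBIC))
to([.6655,.179,.15],Rtool(RY,0,'x'),0)
E
```

```text
low (array([ 595.7, -375.9]), array([80. , 60.1]), -15.94, np.float64(0.0926), 3977) (array([ 594.7, -372.5]), array([79. , 61.5]), -14.91, np.float64(0.0936), 443)
tray spent (array([435.2,  66.3]), array([79.7, 59.6]), -3.21, np.float64(0.0381), 485)
0 45 tab [[-1.7, 93.1, 87.3], [9.2, 116.4, 110.1]]
1 43 tab [[-6.2, 27.1, 86.1], [3.5, 50.6, 111.3]]
2 40 tab [[-7.1, -39.7, 88.9], [2.5, -15.0, 111.0]]
3 39 tab [[-6.7, -104.0, 87.5], [2.9, -81.7, 113.3]]
key top [0.42862161 0.01975359] [0.6810834  0.19689279] 1.3218096772760048 ((553.6726684570312, 105.08343505859375), 151.39015197753906)
tcp target [0.6655 0.179  0.15  ] d mm [ 69.3 554.5 -64.3] rotvec [ 1.700e-03 -4.800e-03  1.978e+00] rows>=16.2 | from [ 0.5962 -0.3755  0.2143] F [ 0.4 -0.9 -0.2] w 0.0852 t 71.0833
```

View pics/s32z.png

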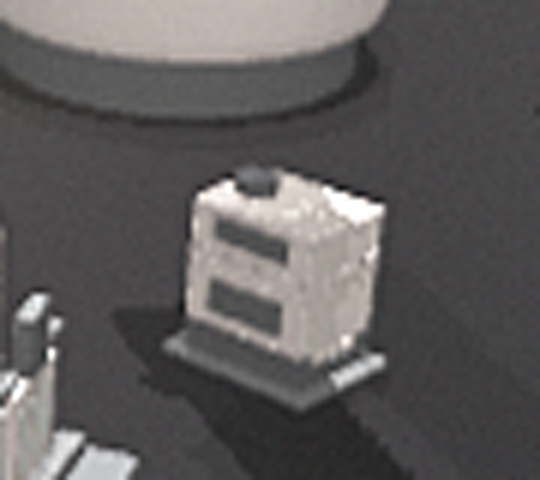

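View pics/w32.png

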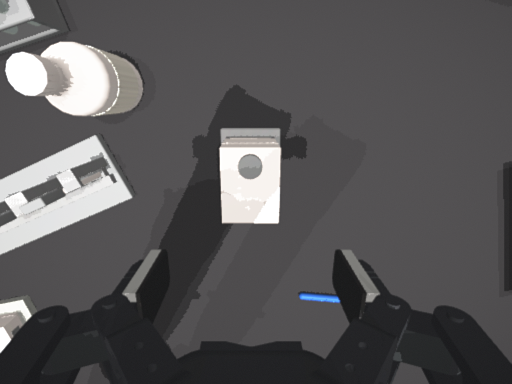

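Call:
step_arm(series=[[4.3, 34.6, 0, 0, 0, 0.06, 0], [4.3, 34.6, 0, 0, 0, 0.06, -1], [4.3, 34.6, 0, 0, 0, 0.06, -1], [4.3, 34.6, 0, 0, 0, 0.06, -1], [4.3, 34.6, 0, 0, 0, 0.06, -1], [4.3, 34.6, 0, 0, 0, 0.06, -1], [4.3, 34.6, 0, 0, 0, 0.06, -1], [4.3, 34.6, 0, 0, 0, 0.06, -1], [4.3, 34.6, 0, 0, 0, 0.06, -1], [4.3, 34.6, 0, 0, 0, 0.06, -1], [4.3, 34.6, 0, 0, 0, 0.06, -1], [4.3, 34.6, 0, 0, 0, 0.06, -1], [4.3, 34.6, 0, 0, 0, 0.06, -1], [4.3, 34.6, 0, 0, 0, 0.06, -1], [4.3, 34.6, 0, 0, 0, 0.06, -1], [4.3, 34.6, 0, 0, 0, 0.06, -1], [0, 0, 0, 0, 0, 0, -1], [0, 0, 0, 0, 0, 0, -1], [0, 0, 0, 0, 0, 0, -1], [0, 0, 0, 0, 0, 0, -1]])

```text
time_s: 72.75
ee_pos: [0.6654, 0.1751, 0.2151]
tcp_rot: [0.943, 0.334, -0.002, 0.001]
ft_force: [0.8, 0.2, 0.5]
gripper_width: 0.0002
```

```bash
python3 - <<'E'
from pk import *
c=cam('wrist','w33');s=readout.sense();print(s['ee_pos'],s['q'].round(2),s['gripper_width'],s['time_s'])
P=pts(c)
k=(np.hypot(P[...,0]-.666,P[...,1]-.179)<.04)&(P[...,2]>.015)&(P[...,2]<.04);X=P[k]
print(len(X),np.histogram(X[:,2],bins=np.arange(.014,.04,.002)))
X=X[X[:,2]>.020];print(cv2.minEnclosingCircle((X[:,:2]*1000).astype(np.float32)),np.median(X[:,2]))
E
python3 fin.py
```

```text
[0.66555752 0.17488094 0.2154907 ] [-0.47  0.63  0.35  1.07 -0.2   1.47 -1.05] -0.00028570580447625485 72.8
440 (array([  2,  18, 117, 294,   9,   0,   0,   0,   0,   0,   0,   0]), array([0.014, 0.016, 0.018, 0.02 , 0.022, 0.024, 0.026, 0.028, 0.03 ,
       0.032, 0.034, 0.036, 0.038]))
((668.10009765625, 181.16275024414062), 14.021675109863281) 0.02075651119385241
w -0.00028570580447625485 [0.66555752 0.17488094 0.2154907 ] [-0.47  0.63  0.35  1.07 -0.2   1.47 -1.05]
side [12  0  7 19 22 20 19 18 19 20 10 18  0  0  0  0  0  0  0  0  0  0  0  0
  0  0  0  0  0] maxz -12.0 y [-30.1   4.4] x [-13.6  10.3]
wrist [1196  647  196  503  201  278  240  241  217  196  168   68    0    0
    0    0    0    0    0    0    0    0    0    0    0    0    0    0
    0] maxz -12.5 y [-29.9  29.6] x [-8.6 14. ]
```

View pics/w33.png

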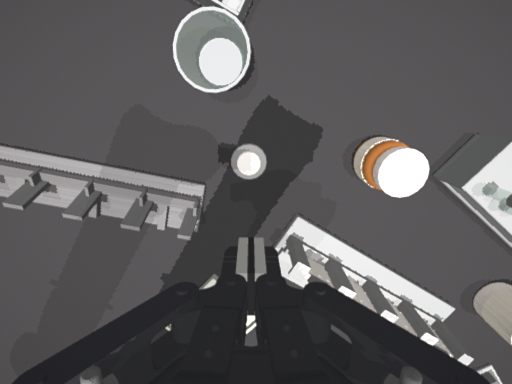

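Call:
step_arm(series=[[1, 1.5, -35, 0, 0, 0, -1], [1, 1.5, -35, 0, 0, 0, -1], [0, 0, -35, 0, 0, 0, -1], [0, 0, -35, 0, 0, 0, -1], [0, 0, -25, 0, 0, 0, -1], [0, 0, -15, 0, 0, 0, -1], [0, 0, -8, 0, 0, 0, -1], [0, 0, 0, 0, 0, 0, -1], [0, 0, 0, 0, 0, 0, -1], [0, 0, 0, 0, 0, 0, -1]])

```text
time_s: 73.73
ee_pos: [0.6693, 0.1803, 0.0302]
tcp_rot: [0.942, 0.335, 0.001, 0.0]
ft_force: [0.5, -0.0, -0.4]
gripper_width: 0.0001
```

```bash
python3 - <<'E'
from h import *
to([.667,.180,.012],Rtool(39,0,'y'),0)
c=cam('side');u,v=proj(c,[.667,.180,.03])[0].astype(int)
cv2.imwrite('pics/s34z.png',cv2.resize(c['pixels'][v-45:v+35,u-45:u+45,::-1],None,fx=6,fy=6,interpolation=cv2.INTER_CUBIC))
E
```

```text
tcp target [0.667 0.18  0.012] d mm [ -2.3  -0.3 -18.2] rotvec [-0.0003  0.0026 -0.002 ] rows>=0.5 | from [0.6693 0.1803 0.0302] F [ 0.5 -0.  -0.4] w 0.0001 t 73.7333
```

View pics/s34z.png

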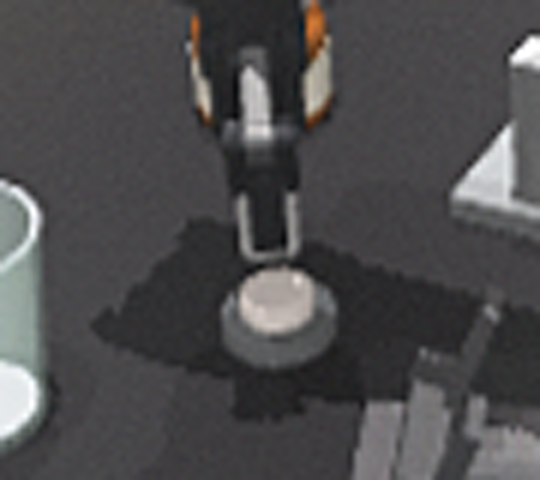

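Call:
step_arm(series=[[-0.7, 0, -8, 0, 0, 0, -1], [-0.7, 0, -6, 0, 0, 0, -1], [0, 0, -4, 0, 0, 0, -1], [0, 0, -2, 0, 0, 0, -1], [0, 0, 0, 0, 0, 0, -1], [0, 0, 0, 0, 0, 0, -1]])

```text
time_s: 74.28
ee_pos: [0.666, 0.1805, 0.0083]
tcp_rot: [0.942, 0.335, -0.001, -0.0]
ft_force: [-1.0, -0.9, 2.8]
gripper_width: -0.0003
```

Call:
step_arm(series=[[0, 0, -2, 0, 0, 0, -1], [0, 0, -2, 0, 0, 0, -1], [0, 0, 0, 0, 0, 0, -1], [0, 0, 0, 0, 0, 0, -1]])

```text
time_s: 74.62
ee_pos: [0.6661, 0.1805, 0.0056]
tcp_rot: [0.942, 0.335, -0.001, -0.0]
ft_force: [-4.1, -1.0, 9.1]
gripper_width: 0.0001
```

Call:
step_arm(series=[[0, 0, -1, 0, 0, 0, -1], [0, 0, -0.7, 0, 0, 0, -1], [0, 0, 0, 0, 0, 0, -1], [0, 0, 0, 0, 0, 0, -1]])

```text
time_s: 74.95
ee_pos: [0.6661, 0.1806, 0.0054]
tcp_rot: [0.942, 0.335, -0.001, -0.0]
ft_force: [-6.8, -0.5, 15.4]
gripper_width: -0.0001
```

Bottomed out (15 N, no further travel). Let go and check everything.

Call:
step_arm(series=[[0, 0, 8, 0, 0, 0, -1], [0, 0, 20, 0, 0, 0, -1], [0, 0, 35, 0, 0, 0, -1], [0, 0, 35, 0, 0, 0, -1], [-10, 0, 35, 0, 0, 0, -1], [-20, 0, 35, 0, 0, 0, -1], [-35, 0, 10, 0, 0, 0, -1], [-35, 0, 10, 0, 0, 0, -1], [-35, 0, 0, 0, 0, 0, -1], [-35, 0, 0, 0, 0, 0, -1], [0, 0, 0, 0, 0, 0, -1], [0, 0, 0, 0, 0, 0, -1], [0, 0, 0, 0, 0, 0, -1]])

```text
time_s: 76.03
ee_pos: [0.4971, 0.1805, 0.1905]
tcp_rot: [0.942, 0.335, 0.0, 0.0]
ft_force: [0.6, 0.1, 1.8]
gripper_width: 0.0
```

```bash
python3 - <<'E'
from pk import *
s=readout.sense();print(s['ee_pos'],s['ft_force'],s['time_s'])
c=cam('side','s40');t=cam('top','t40')
cv2.imwrite('pics/s40z.png',cv2.resize(c['pixels'][110:310,90:390,::-1],None,fx=2.6,fy=2.6,interpolation=cv2.INTER_CUBIC))
for nm,q in (('side',c),('top',t)):
  L=local(pts(q),RC,RY)*1000
  for i in range(4):
    k=(np.abs(L[...,0])<30)&(np.abs(L[...,1]-SY[i])<18)&(L[...,2]>85)&(L[...,2]<115);X=L[k]
    if len(X): print(nm,i,len(X),'tab',np.percentile(X,[3,97],axis=0).round(1).tolist())
for n,z,ct in (('spent',.038,(.437,.066)),('low',.094,(.597,-.375))):
    try: print(n,prect(t,z,ct,.07))
    except Exception as e: print(n,e)
E
```

```text
[0.49706164 0.18045298 0.19049711] [0.56571286 0.07300033 1.77785967] 76.0333
side 0 85 tab [[-2.0, 91.3, 86.3], [8.6, 115.6, 110.3]]
side 3 54 tab [[-6.8, -105.7, 86.9], [2.9, -83.3, 109.7]]
top 0 45 tab [[-1.9, 92.7, 86.7], [9.2, 116.4, 112.3]]
top 1 44 tab [[-6.3, 26.8, 86.4], [3.8, 50.6, 114.2]]
top 2 43 tab [[-7.5, -39.4, 86.0], [2.7, -15.4, 112.2]]
top 3 39 tab [[-6.2, -104.5, 88.1], [2.8, -81.1, 110.6]]
spent (array([435.2,  66.3]), array([79.9, 59.9]), -3.15, np.float64(0.0382), 480)
low (array([ 595.3, -373.4]), array([81.3, 60.7]), -16.71, np.float64(0.0936), 465)
```

View pics/s40z.png

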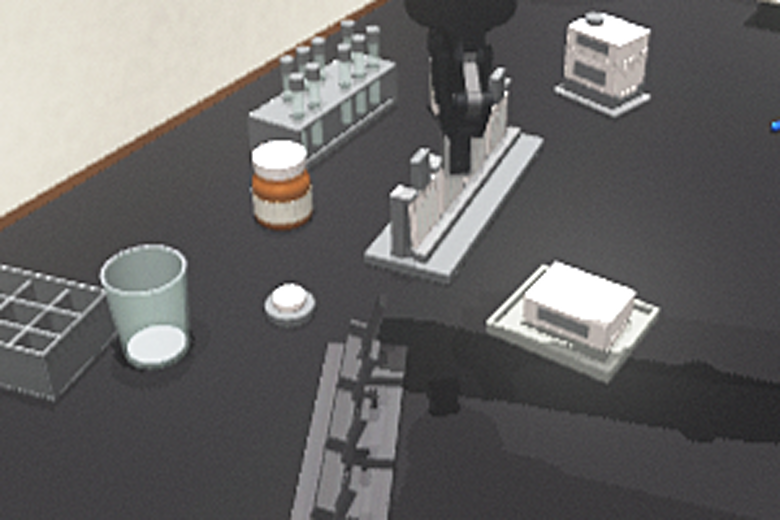

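View pics/t40.png

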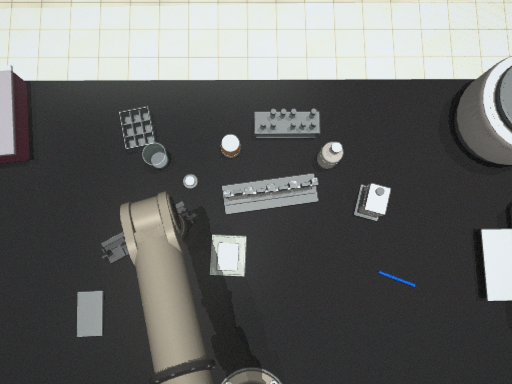

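```bash
python3 -c "
from station import manip
print(manip.finish_job())"
```

```text
the job is handed in; nothing more can be done
None
```

The job is done and handed in at about 76 s:
- All four cassettes are in the reader rack, one per slot.
- The spent pack is in the discard tray.
- The tall and low packs are stacked on the dock.
- The start key was pressed fully down (15 N, no further travel) and let go.

**Last checks, from the top and side cameras and the wrist camera earlier:**
- **Cassettes:** all four are in their slots under the keeper lips. Slots 2–4 stand upright, and slot 1 rests back on its posts after I pushed its tab. In the final check the gripper hid slots 2 and 3 from the side camera, so those two were confirmed from the top camera only.
- **Packs:** the top of the stack is 94 mm up, which is the seated height. The lugs dropped in without resistance.
- **Spent pack:** it lies about 2–3 mm from the middle of the tray.
- **Bottle, jar and beaker:** all still standing.
- **Knocked pack:** I saw no sign of either fresh pack being knocked aside before I picked it up.

**Where measurements disagreed:**
- **Fingertips:** both the side and wrist cameras showed the fingertips about 12 mm behind the reported TCP, not 22 mm ahead as described. I worked from the camera value, and the grasps and contacts agreed with it.
- **Cameras:** the top and wrist cameras differed by 2–3 mm in y. I used the wrist camera, and gripping the spent pack on the dock agreed with it.

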